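Load and feed the strap-slider scanner stage

ROBOT

A 7-joint arm with a two-finger parallel gripper is mounted at the origin on the work surface. World frame = base frame: x ahead of the robot, y to its left, z up, the work surface at z = 0. Lengths are in mm, angles in degrees, forces in N, time in s.
With the tool pointing down it reaches from about 425 to 950 mm from the base axis. Payload 4.7 kg.
Tool frame: the origin (TCP) lies at the very end of the fingers, on their centre line; the grasp point (between the pads) lies 19 mm behind it; z points along the fingers, y is the direction in which the jaws open and shut (so a half turn about z gives the same grasp; the last joint's range is limited). The gripper opens to 87 mm and grips with 3 to 60 N. Pads are 19 mm wide; open, the fingers measure 117 mm over their backs; the gripper's body (75 mm by 190 mm) begins 51 mm behind the grasp point.
Start: joints at [-70.755, 26.849, -2.785, 87.806, 1.381, 65.374, -4.715], TCP at [240.776, 630.616, 222.573] pointing down, gripper open.
Joint ranges: [-148.3, 148.3], [-19.14, 114.17], [-79.39, 73.82], [5.75, 140.21], [-59.74, 239.74], [12.07, 113.84], [-152.46, 152.46]. Speed limits (degrees/s): [147.25, 147.25, 180, 180, 180, 180, 180].

INTERFACE

Orientations are given as a 3x3 rotation matrix whose columns are the frame's x, y, z axes.
In Python, from bench import read_state, eyes, ticket gives the robot as it stands.
- The arm moves only by the tool servo_tool, never from a script. Its arguments are lists of equal length, an entry for each row: "offset": the shift along the tool's x, y, z in mm, a list of three; "yaw": the turn about the tool's z in degrees. In form: {"offset": [[dx, dy, dz], ...], "yaw": [yaw, ...]}. A call has 1 to 8 rows; each row is the pose to reach, as a shift and turn from the pose commanded when the call began, along the tool's axes at that moment; what a row does not reach only later rows make up. A row lasts 1/12 s, in which the tool goes at most 41.7 mm and 7.16 degrees, less where a joint would pass 70% of its speed; a pose out of reach is approached as far as the arm can. A call with a gripper value outside its range is refused whole. "hand" is the finger opening in mm, from 0 to 87, set as the call begins (left out, the last holds). The fingers move at their own pace and stop on an object; "squeeze" is the grip in N (left out, the last holds). Time passes only in rows, so rows that repeat a pose let the fingers close. It gives the time, the measured TCP pose, the force and the opening at its end, in the units of the state.
- read_state(): the state, without advancing time (a new reading comes with each control period).
- eyes.read_camera(name): name is "scene" or "top" or "wrist"; returns a dict with "color" (384x512x3 uint8, blue, green, red), "z_map" (384x512 float32, mm along the optical axis (not along the pixel's ray), 0 where there is no reading), "vertical_fov" (degrees; the focal length in pixels is half the picture's height over the tangent of half this angle, whatever the lens; pixels are square), "cx", "cy" (the principal point, pixels), "rvec" (rotation vector, rad) and "tvec" (3), from world to camera coordinates, as OpenCV has them; the wrist camera has in their place "mount" (4x4, takes a point from camera to tool coordinates, whose origin is the TCP and whose axes are the flange's). Camera axes: x right, y down, z forward; pixel columns grow to the right and rows downward; lengths in mm; the calibration is good to about 2 mm. The wrist camera is an equidistant fisheye: a pixel r from the principal point sees the ray r / f radians off the axis. A picture is of the moment at which its call begins: read the wrist's pose just before it.
- ticket.hand_in(): hands the job in, once; it reports no verdict.
The state is a dict: "time_s": time; "joint_positions": joint angles; "dq": joint speeds; "effort": joint torques, N m; "position": TCP position; "eef_rot": TCP orientation; "ft_force": force on the tool from outside, world axes, zero at the start; "wrist_torque": the same for the moment, N m; "grip_width": opening from 0.0 (shut) to 1.0 (fully open).
Only numpy, scipy, OpenCV 4.12 (cv2) and the standard library are available. Lean on these libraries where they do the work, as an engineer would, in place of code of your own. Each camera call takes 0.05 s, during which the arm holds its last target.

TASK

Take the setting block off the scanner's stage and lay it in the plywood tray, then set every strap slider that is on the bench flat on the stage, still at its loading position: each in the bay made for its size, square, and centred midway between its two stops on the crossed lines. Only then crank the handwheel until the stage's pointer is level with the line on the brass index, and last press the start button fully; all sliders must still be centred at the end. Leave the index collar as it is set and do not disturb the other things on the bench.

Things in the scene. Friction and masses are not known exactly. Their poses are not given: they have to be found in the camera images.
- slider_small: the small strap slider: a flat aluminium frame with a centre bar (two windows), 60 mm long (its y), 48 mm wide (its x), 14 mm thick; origin at the centre of its underside. The same either way round and either side up. May be absent. Starts on the table in front of the rig. Easily gripped across its 48 mm width
- slider_medium: the medium strap slider: a flat aluminium frame with a centre bar (two windows), 84 mm long (its y), 48 mm wide (its x), 14 mm thick; origin at the centre of its underside. The same either way round and either side up. May be absent. Starts on the table in front of the rig. Easily gripped across its 48 mm width
- slider_large: the large strap slider: a flat aluminium frame with a centre bar (two windows), 108 mm long (its y), 48 mm wide (its x), 14 mm thick; origin at the centre of its underside. The same either way round and either side up. May be absent. Starts on the table in front of the rig. Easily gripped across its 48 mm width
- bay_small (a point): point on the stage's top (40 mm above the table) midway between the stops of the small slider's bay, where scribed lines cross. The stops are steel bars 8 mm thick along y, 60 mm long along x, 10 mm high, 82 mm apart inside. x: away from the robot, the stage's travel; y: along the row of bays, from stop to stop; z up. It travels with the stage. Stage plate: x -60 to 70 mm about this point, 350 mm along y; bays small, medium, large towards +y
- bay_medium (a point): point on the stage's top (40 mm above the table) midway between the stops of the medium slider's bay, where scribed lines cross. The stops are steel bars 8 mm thick along y, 60 mm long along x, 10 mm high, 106 mm apart inside. x: away from the robot, the stage's travel; y: along the row of bays, from stop to stop; z up. It travels with the stage. Stage plate: x -60 to 70 mm about this point, 350 mm along y; bays small, medium, large towards +y
- bay_large (a point): point on the stage's top (40 mm above the table) midway between the stops of the large slider's bay, where scribed lines cross. The stops are steel bars 8 mm thick along y, 60 mm long along x, 10 mm high, 130 mm apart inside. x: away from the robot, the stage's travel; y: along the row of bays, from stop to stop; z up. It travels with the stage. Stage plate: x -60 to 70 mm about this point, 350 mm along y; bays small, medium, large towards +y
- block: the setting block, a brass bar 64 mm long (its y), 30 mm wide (its x), 22 mm high, 0.3 kg; origin at the centre of its underside. Starts lying on the stage in the medium bay
- tray_in (a point): centre of the inner floor (4 mm above the table) of the plywood tray, outside 120 mm (x) by 150 mm (y), walls 4 mm thick, 25 mm high; fixed to the table
- wheel (a joint): angle of the handwheel in rad, 0 at the start, up to 6.2, grows as the wheel turns clockwise seen from above. Each rad carries the stage 12 mm along +x of the bays (away from the robot); turning back brings it back. Stiff (about 0.2 N m); stays where it is left
- wheel_grip (a point): the upright grip bar on top of the handwheel: point on the wheel's vertical axis, 20 mm below the bar's top. The bar is 70 mm long (its x), 16 mm wide (its y), 40 mm tall, and turns with the wheel; the 110 mm disc lies 22 mm below this point. Grip the bar across its width from above and turn, in several grasps
- pointer (a point): tip of the white pointer at the stage's +y end, at the height of the stage top; travels with the stage. Its x is the direction of travel
- index_mark (a point): the black line on the brass index collar, which stands on the fixed aluminium scale rail beside the pointer, 32 to 48 mm ahead of it at the start; the pointer is level with it when their positions along x of the bays agree. The collar is 16 x 20 x 10 mm and can be pushed along: leave it where it is set
- stage (a joint): travel of the stage in m, 0 at its loading position (start), grows away from the robot; driven only by the handwheel. The fixed base under it is 12 mm high; its front edge is hidden under the stage's front edge at 0
- start (a joint): travel of the start button in m: 0 up, 0.006 fully down (about 5 N); it springs back
- start_top (a point): centre of the start button's top face; a grey 32 mm push button facing up in a black housing fixed to the table
- thread_cone: bystander: white thread cone, 56 mm base, 100 mm tall; origin at the centre of its underside
- thread_cone2: bystander: blue thread cone, 56 mm base, 100 mm tall; origin at the centre of its underside
- mug: bystander: white mug, 80 mm across, 90 mm tall, handle at its +y; origin at the centre of its underside
- tape_roll: bystander: cardboard tape roll, 54 mm across, 24 mm high; origin at the centre of its underside
- brush: bystander: hand brush lying flat
- jar: bystander: glass jar, 60 mm across, 90 mm tall; origin at the centre of its underside
- bobbin: bystander: wooden bobbin, 80 mm across, 50 mm tall; origin at the centre of its underside
There are look-alikes about, which are no part of the job. What is shaped like the slider_large but orange is not meant.

How it is judged:
By the outcome, as a careful person would: the job done as asked, in the order asked, and still so for the second after the job is handed in, with the robot touching nothing.
Of slider_small, slider_medium, slider_large only 2 to 3 are there at a start; the rules pass over those that are not, and their reading is None.
At some moment in a run one of slider_small, slider_medium, slider_large may be knocked a few centimetres aside while the robot is not near it.
Once in a run the grip may slacken for a moment while it holds something.
It also fails if it takes over 208 s, if anything falls off the work surface, if the arm or the gripper's body presses on something with over 40 N, if the wrist force passes 120 N, or if a joint passes its speed limit or range.

## Working session

There is one attempt and no reset: what is moved stays moved. The work goes in short steps, Python scripts to look and compute and a tool call to move; the robot and the scene stay as the last step left them, time stands still between calls to the robot, and variables do not carry over. Pictures are saved under pics/ and viewed, and the job is handed in when it is done.

Besides the shell and the picture viewer there is one more tool, called after "Emit:" as name([rows], argument=value, ...), one row to a line, values as JSON. servo_tool: Moves the arm, as the interface text tells. Its arguments: {"type":"object","properties":{"offset":{"type":"array"},"yaw":{"type":"array"},"hand":{"type":"number"},"squeeze":{"type":"number"}},"required":["offset","yaw"]}

```bash
ls; mkdir -p pics; cat > h.py <<'E'
import numpy as np, cv2
from bench import read_state, eyes, ticket
def cam(n):
    s=read_state(); c=eyes.read_camera(n); c['s']=s; c['n']=n
    c['f']=192/np.tan(np.radians(c['vertical_fov'])/2); return c
def save(c,name,crop=None,scale=1):
    im=c['color']
    if crop: u0,v0,u1,v1=crop; im=im[v0:v1,u0:u1]
    if scale!=1: im=cv2.resize(im,None,fx=scale,fy=scale,interpolation=cv2.INTER_CUBIC)
    cv2.imwrite('pics/'+name,im)
def cloud(c):
    """world xyz per pixel HxWx3 (nan when none)"""
    v,u=np.mgrid[0:384,0:512].astype(float); z=c['z_map'].astype(float).copy(); z[z==0]=np.nan
    x=(u-c['cx'])/c['f']; y=(v-c['cy'])/c['f']
    if c['n']=='wrist':
        r=np.hypot(x,y); k=np.where(r>1e-9,np.tan(np.minimum(r,1.5))/np.maximum(r,1e-9),1); x=x*k;y=y*k
        P=np.stack([x*z,y*z,z],-1); M=np.array(c['mount']); P=P@M[:3,:3].T+M[:3,3]
        R=np.array(c['s']['eef_rot']); return P@R.T+np.array(c['s']['position'])
    P=np.stack([x*z,y*z,z],-1); R=cv2.Rodrigues(np.array(c['rvec'],float))[0]
    return (P-np.array(c['tvec'],float).ravel())@R
def ray(c,u,v,h):
    """pixel -> world at height h"""
    x=(u-c['cx'])/c['f']; y=(v-c['cy'])/c['f']
    if c['n']=='wrist':
        r=np.hypot(x,y); k=np.tan(r)/r if r>1e-9 else 1
        d=np.array([x*k,y*k,1]); M=np.array(c['mount']); R=np.array(c['s']['eef_rot'])
        o=R@M[:3,3]+np.array(c['s']['position']); d=R@M[:3,:3]@d
    else:
        R=cv2.Rodrigues(np.array(c['rvec'],float))[0]; d=R.T@np.array([x,y,1]); o=-R.T@np.array(c['tvec'],float).ravel()
    return o+d*(h-o[2])/d[2]
def proj(c,P):
    P=np.asarray(P,float)
    if c['n']=='wrist':
        R=np.array(c['s']['eef_rot']);M=np.array(c['mount'])
        q=(R.T@(P-np.array(c['s']['position']))-M[:3,3])@M[:3,:3]
        rr=np.hypot(q[0],q[1]); th=np.arctan2(rr,q[2]); k=th/rr if rr>1e-9 else 0
        return c['cx']+c['f']*q[0]*k, c['cy']+c['f']*q[1]*k
    R=cv2.Rodrigues(np.array(c['rvec'],float))[0]; q=R@P+np.array(c['tvec'],float).ravel()
    return c['cx']+c['f']*q[0]/q[2], c['cy']+c['f']*q[1]/q[2]
def off(target,yaw=0):
    """offset in tool axes to world target, current pose"""
    s=read_state(); R=np.array(s['eef_rot']); return R.T@(np.array(target,float)-np.array(s['position']))
E
python3 - <<'E'
from h import *
s=read_state(); print({k:np.round(v,3).tolist() for k,v in s.items()})
for n in ['scene','top','wrist']:
    c=cam(n); save(c,n+'0.png',scale=1.5); print(n,c['vertical_fov'],c['cx'],c['cy'])
    if n!='wrist': 
        R=cv2.Rodrigues(np.array(c['rvec'],float))[0]; print(-R.T@np.array(c['tvec']).ravel(), R)
    else: print(c['mount'])
    np.save(n+'0.npy',c,allow_pickle=True)
E
```

```text
pics
{'time_s': 0.0, 'joint_positions': [-70.755, 26.898, -2.785, 87.874, 1.38, 65.374, -4.715], 'dq': [-0.051, 0.0, -0.029, 0.009, -0.032, 0.036, -0.026], 'effort': [-0.001, -50.797, -0.081, -23.615, -0.061, 0.038, 0.0], 'position': [240.565, 630.036, 221.488], 'eef_rot': [[-0.934, 0.357, -0.001], [0.357, 0.934, -0.002], [-0.0, -0.002, -1.0]], 'ft_force': [-0.152, -0.145, -0.157], 'wrist_torque': [0.022, -0.008, 0.013], 'grip_width': 1.0}
scene 55.13228077069092 258.7191856487462 189.79829859352841
[1183.25617651  487.94493243  834.32974301] [[-0.58105617  0.81379147 -0.01082442]
 [ 0.54798424  0.38136414 -0.74449625]
 [-0.60173665 -0.43852576 -0.66753888]]
top 47.881650172177146 253.9379076453451 195.00823429910096
[1.90721788e+02 3.37776065e-01 1.60961101e+03] [[ 0.02428693 -0.99970148  0.00266447]
 [-0.97749195 -0.02430592 -0.2095679 ]
 [ 0.2095701   0.00248526 -0.97779047]]
wrist 65.70646984690485 254.72807447706984 194.28988478342157
[[ 5.15310778e-05 -9.69218159e-01 -2.46203487e-01  6.75813667e+01]
 [ 9.99999531e-01 -1.88081838e-04  9.49715981e-04 -1.29440899e-01]
 [-9.66788380e-04 -2.46203420e-01  9.69217695e-01 -1.61248260e+02]
 [ 0.00000000e+00  0.00000000e+00  0.00000000e+00  1.00000000e+00]]
```

View pics/scene0.png

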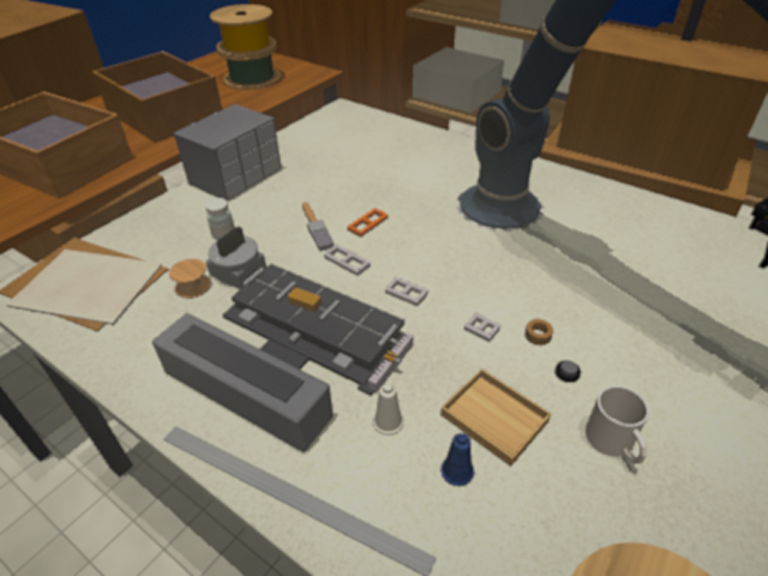

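View pics/top0.png

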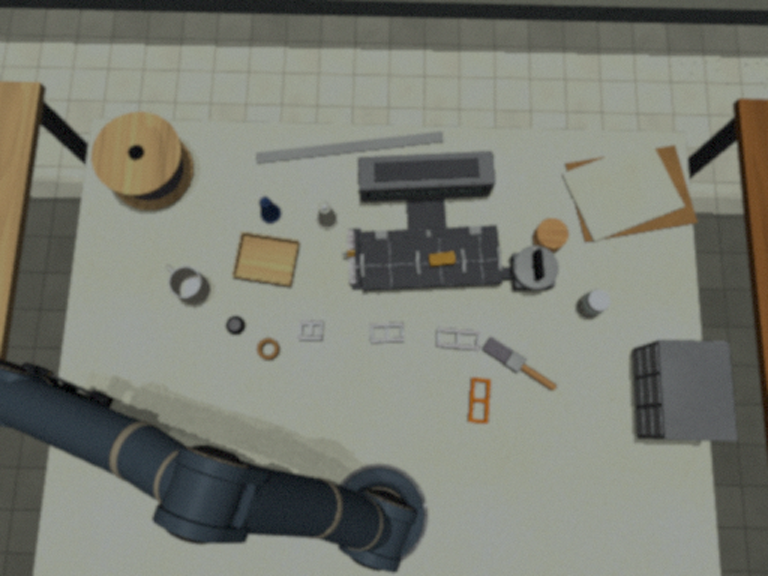

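View pics/wrist0.png

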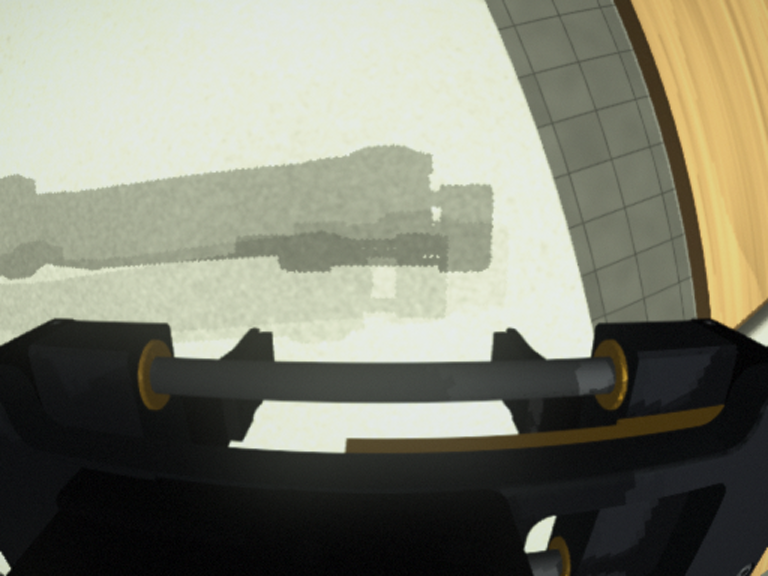

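Scene view: rig at left-centre with the brass block in it, and three aluminium sliders (about (346,259), (407,291) and (482,326)). The orange decoy is at (368,221) and the tray at (495,415). Top view: sliders at (311,330), (387,332) and (457,340), wheel at (535,268).

```bash
python3 - <<'E'
from h import *
c=np.load('top0.npy',allow_pickle=True).item()
P=cloud(c)
pts={'small':(311,330,14),'med':(387,332,14),'large':(457,340,14),'block':(442,258,62),'tray':(267,260,4),'wheel':(537,267,90),'button':(235,324,25),'ptr':(352,255,40),'stageL':(355,260,40),'stageR':(498,258,40),'tape':(268,349,24),'collar':(349,253,50),'orange':(479,400,14),'brush':(505,352,10),'cone':(326,215,50),'cone2':(269,210,50),'bobbin':(551,234,50),'arm':(425,208,20),'cabinet':(425,170,100)}
for k,(u,v,h) in pts.items():
    u/=1.5;v/=1.5; q=P[int(round(v)),int(round(u))]
    print(k,np.round(q,0),np.round(ray(c,u,v,h),0))
g=P[170,:,2]
E
```

```text
small [434. 178.   9.] [433. 176.  14.]
med [436. -13.   4.] [433. -13.  14.]
large [ 417. -189.    7.] [ 417. -187.   14.]
block [ 613. -146.   62.] [ 613. -144.   62.]
tray [613. 297.   7.] [613. 298.   4.]
wheel [ 585. -368.  106.] [ 589. -372.   90.]
button [442. 362.  25.] [442. 363.  25.]
ptr [621.  78.  43.] [621.  79.  40.]
stageL [619.  71.   7.] [609.  71.  40.]
stageR [ 619. -284.   53.] [ 623. -287.   40.]
tape [384. 281.  -1.] [382. 278.  24.]
collar [625.  85.  40.] [624.  86.  50.]
orange [ 270. -239.   18.] [ 272. -240.   14.]
brush [ 390. -308.    9.] [ 391. -306.   10.]
cone [710. 145.  87.] [721. 148.  50.]
cone2 [726. 291.  64.] [731. 292.  50.]
bobbin [ 686. -418.   50.] [ 686. -419.   50.]
arm [nan nan nan] [ 757. -104.   20.]
cabinet [829. -96. 101.] [828. -98. 100.]
```

```bash
cat >> h.py <<'E'
def go(target,ax=None):
    """print offset/yaw for target TCP; ax=desired world azimuth (deg) of tool x axis"""
    s=read_state(); R=np.array(s['eef_rot']); a=np.degrees(np.arctan2(R[1,0],R[0,0]))
    o=R.T@(np.array(target,float)-np.array(s['position']))
    y=0 if ax is None else -((ax-a+180)%360-180)
    print('pos',np.round(s['position'],1),'az %.1f'%a,'OFF',np.round(o,1).tolist(),'YAW %.1f'%y,'t',round(s['time_s'],2))
E
python3 -c "
from h import *
go((570,-60,270),90)"
```

```text
pos [240.6 630.2 221.7] az 159.1 OFF [-553.9, -527.3, -47.5] YAW 69.1 t 0.15
```

Emit:
servo_tool([
  [-554,-527,-47.5],
  [-554,-527,-47.5],
  [-554,-527,-47.5],
  [-554,-527,-47.5],
  [-554,-527,-47.5],
  [-554,-527,-47.5],
  [-554,-527,-47.5],
  [-554,-527,-47.5],
], yaw=[69,69,69,69,69,69,69,69], hand=87)

```text
time_s: 0.82
position: [384.5, 328.3, 243.3]
eef_rot: [[-0.199, 0.98, -0.0], [0.98, 0.199, 0.0], [0.0, -0.0, -1.0]]
ft_force: [0.4, 0.9, -0.1]
grip_width: 0.997
```

```bash
python3 -c "
from h import *
go((570,-60,270),90)"
```

```text
pos [384.5 328.3 243.3] az 101.5 OFF [-417.4, 104.7, -26.9] YAW 11.5 t 0.82
```

Emit:
servo_tool([
  [-410,103,-26],
  [-410,103,-26],
  [-410,103,-26],
  [-410,103,-26],
  [-410,103,-26],
  [-410,103,-26],
  [-410,103,-26],
  [-410,103,-26],
], yaw=[11,11,11,11,11,11,11,11])

```text
time_s: 1.48
position: [529.8, 29.3, 263.8]
eef_rot: [[-0.014, 1.0, 0.0], [1.0, 0.014, 0.001], [0.001, 0.0, -1.0]]
ft_force: [1.1, 0.4, -0.2]
grip_width: 0.998
```

```bash
python3 -c "
from h import *
go((570,-60,270),90)"
```

```text
pos [529.8  29.3 263.8] az 90.8 OFF [-89.8, 38.9, -6.2] YAW 0.8 t 1.48
```

Emit:
servo_tool([
  [-150,55,10],
  [-150,55,10],
  [-150,55,10],
  [-150,55,10],
  [-150,55,10],
  [-150,55,10],
  [-150,55,10],
], yaw=[0.8,0.8,0.8,0.8,0.8,0.8,0.8])

```text
time_s: 2.07
position: [586.3, -117.3, 253.1]
eef_rot: [[-0.0, 1.0, -0.001], [1.0, 0.0, 0.001], [0.001, -0.001, -1.0]]
ft_force: [0.1, -1.0, 0.2]
grip_width: 1.002
```

```bash
python3 -c "
from h import *
c=cam('wrist'); np.save('w1.npy',c,allow_pickle=True); save(c,'w1.png',scale=1.5)
go((613,-144,250),90)"
```

```text
pos [ 586.4 -116.4  253.3] az 90.1 OFF [-27.7, 26.5, 3.2] YAW 0.1 t 2.12
```

View pics/w1.png

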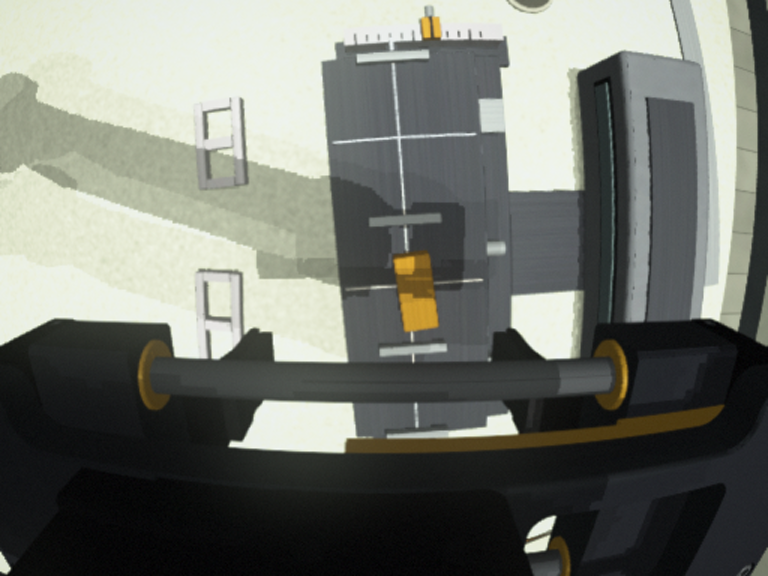

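The view shows the stage: large-bay cross at (400,137), block at (416,292) on the medium cross (~(411,286)), pointer rail with collar at (430,25).

```bash
python3 -c "
from h import *
c=np.load('w1.npy',allow_pickle=True).item()
for k,u,v,h in [('Lcross',400,137,40),('line top',391,48,40),('line bot',417,425,40),('Ml',346,290,40),('Mr',482,281,40),('Lc l',334,142,40),('Lc r',476,134,40),('edge TL',322,62,40),('edge BL',355,430,40),('stop1',393,57,50),('stop2',405,219,50),('stop3',412,349,50),
 ('blk tl',395,255,62),('blk tr',429,251,62),('blk br',438,326,62),('blk bl',404,331,62),('collar',430,27,50)]:
    print(k,np.round(ray(c,u/1.5,v/1.5,h),1))
P=cloud(c)
for u,v in [(416,290),(400,137),(400,180),(220,140)]: print(np.round(P[int(v/1.5),int(u/1.5)],1))
save(c,'w1z.png',(210,0,350,240),2.5)
"
```

```text
Lcross [600.3 -13.1  40. ]
line top [592.9  64.9  40. ]
line bot [ 619.4 -278.5   40. ]
Ml [ 554.2 -143.6   40. ]
Mr [ 673.  -135.3   40. ]
Lc l [545.5 -16.9  40. ]
Lc r [664.2  -8.6  40. ]
edge TL [535.1  53.4  40. ]
edge BL [ 559.1 -284.3   40. ]
stop1 [594.3  53.9  50. ]
stop2 [604.2 -81.3  50. ]
stop3 [ 611.8 -194.4   50. ]
blk tl [ 595.9 -109.2   62. ]
blk tr [ 623.1 -105.8   62. ]
blk br [ 632.4 -169.1   62. ]
blk bl [ 603.9 -173.4   62. ]
collar [624.8  81.8  50. ]
[ 613.  -138.4   58.8]
[599.4 -12.7  40.2]
[599.6 -49.3  38.3]
[434.2  -6.4  13.2]
```

View pics/w1z.png

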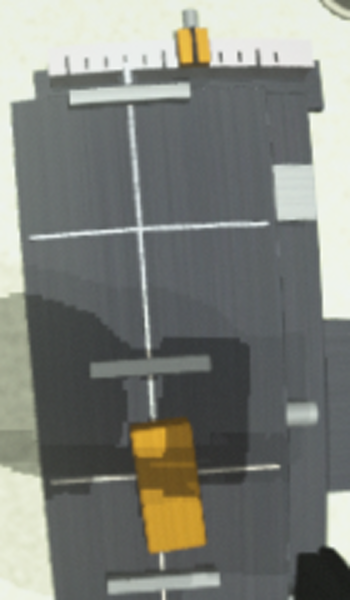

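```bash
python3 -c "
from h import *
go((614,-139.5,43),97)"
```

```text
pos [ 586.4 -116.4  253.3] az 90.1 OFF [-23.5, 27.7, 210.2] YAW -6.9 t 2.12
```

Emit:
servo_tool([
  [-23.5,27.7,40],
  [-23.5,27.7,80],
  [-23.5,27.7,120],
  [-23.5,27.7,155],
  [-23.5,27.7,180],
  [-23.5,27.7,195],
  [-23.5,27.7,205],
  [-23.5,27.7,210],
], yaw=[-6.9,-6.9,-6.9,-6.9,-6.9,-6.9,-6.9,-6.9])

```text
time_s: 2.78
position: [613.9, -139.5, 42.4]
eef_rot: [[-0.123, 0.992, -0.002], [0.992, 0.123, 0.001], [0.001, -0.002, -1.0]]
ft_force: [0.4, -0.3, 0.9]
grip_width: 0.998
```

Emit:
servo_tool([
  [0,0,0],
  [0,0,0],
  [0,0,0],
  [0,0,0],
  [0,0,0],
  [0,0,0],
  [0,0,0],
  [0,0,0],
], yaw=[0,0,0,0,0,0,0,0], hand=20, squeeze=30)

```text
time_s: 3.45
position: [614.4, -141.6, 43.8]
eef_rot: [[-0.12, 0.993, 0.0], [0.993, 0.12, 0.0], [0.0, 0.0, -1.0]]
ft_force: [0.4, 0.4, -0.5]
grip_width: 0.476
```

```bash
python3 -c "
from h import *
go((613,297,60),90); print(read_state()['ft_force'])"
```

```text
pos [ 614.4 -141.6   43.8] az 96.9 OFF [435.6, 51.3, -16.1] YAW 6.9 t 3.45
[ 0.38695055  0.44950763 -0.53881094]
```

Emit:
servo_tool([
  [0,0,0],
  [0,0,0],
  [0,0,0],
  [0,0,0],
  [0,0,0],
  [0,0,0],
  [0,0,0],
], yaw=[0,0,0,0,0,0,0])

```text
time_s: 4.03
position: [614.3, -141.5, 43.6]
eef_rot: [[-0.12, 0.993, -0.0], [0.993, 0.12, 0.0], [0.0, -0.0, -1.0]]
ft_force: [-0.8, -0.2, 0.1]
grip_width: 0.342
```

Emit:
servo_tool([
  [0,0,-10],
  [0,0,-30],
  [0,0,-60],
  [0,0,-80],
  [0,0,-80],
], yaw=[0,0,0,0,0])

```text
time_s: 4.45
position: [617.1, -142.7, 128.4]
eef_rot: [[-0.12, 0.993, 0.008], [0.993, 0.12, -0.001], [-0.002, 0.008, -1.0]]
ft_force: [0.6, -0.1, -2.5]
grip_width: 0.343
```

```bash
python3 -c "
from h import *
go((613,297,120),94.2)
c=cam('wrist'); save(c,'w2.png',scale=1.5);np.save('w2.npy',c,allow_pickle=True)"
```

```text
pos [ 617.1 -142.7  128.4] az 96.9 OFF [437.0, 48.6, 7.8] YAW 2.7 t 4.45
```

View pics/w2.png

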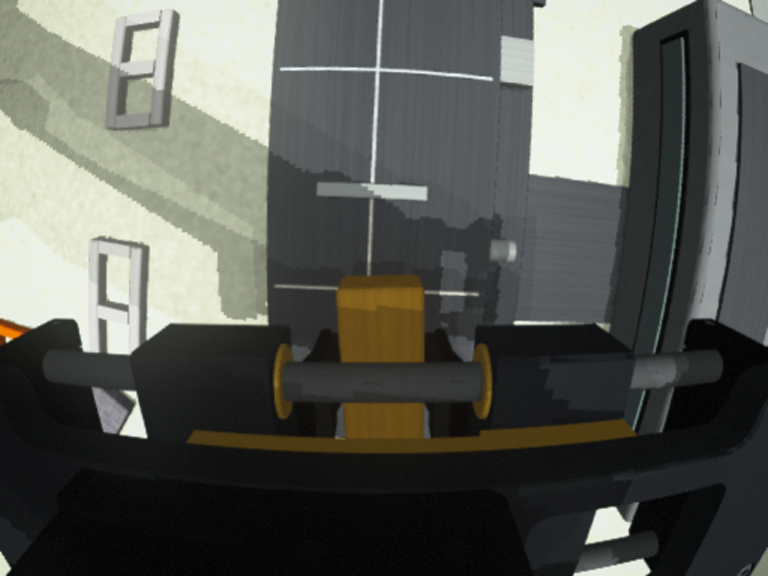

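Emit:
servo_tool([
  [437,48.6,8],
  [437,48.6,8],
  [437,48.6,8],
  [437,48.6,8],
  [437,48.6,8],
  [437,48.6,8],
  [437,48.6,8],
  [437,48.6,8],
], yaw=[2.7,2.7,2.7,2.7,2.7,2.7,2.7,2.7])

```text
time_s: 5.17
position: [609.2, 193.6, 115.7]
eef_rot: [[-0.074, 0.997, -0.003], [0.997, 0.074, -0.001], [-0.001, -0.003, -1.0]]
ft_force: [1.8, -0.7, -3.2]
grip_width: 0.346
```

```bash
python3 -c "
from h import *
go((613,297,120),94.2)
c=cam('wrist'); save(c,'w3.png',scale=1.5);np.save('w3.npy',c,allow_pickle=True)"
```

```text
pos [609.2 193.6 115.7] az 94.2 OFF [102.9, 11.3, -4.4] YAW 0.0 t 5.17
```

View pics/w3.png

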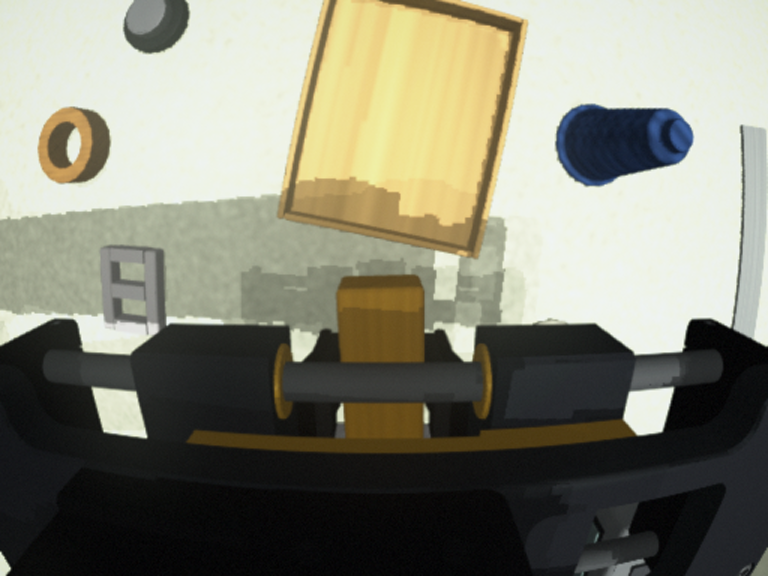

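```bash
python3 -c "
from h import *
c=np.load('w3.npy',allow_pickle=True).item()
q=[ray(c,u/1.5,v/1.5,25) for u,v in [(280,215),(475,255),(525,22),(326,-5)]]
for p in q: print(np.round(p,1))
print(np.mean(q,0)); d=q[1]-q[0]; print(np.degrees(np.arctan2(d[1],d[0])))
m=np.mean(q,0)
go((m[0],m[1],11),90+np.degrees(np.arctan2(d[1],d[0])))
"
```

```text
[546.4 237.5  25. ]
[660.3 222.5  25. ]
[679.7 365.6  25. ]
[563.  370.2  25. ]
[612.35116175 298.9407767   25.        ]
-7.510369123660706
pos [608.  207.2 115. ] az 95.0 OFF [90.2, 12.6, 104.7] YAW 12.5 t 5.22
```

Emit:
servo_tool([
  [83,12.6,0],
  [83,12.6,0],
  [83,12.6,0],
  [83,12.6,0],
  [83,12.6,0],
], yaw=[6,12,12,12,12])

```text
time_s: 5.63
position: [616.3, 275.0, 115.7]
eef_rot: [[0.134, 0.991, -0.003], [0.991, -0.134, -0.002], [-0.003, -0.003, -1.0]]
ft_force: [-0.1, -1.5, -3.1]
grip_width: 0.342
```

```bash
python3 -c "
from h import *
go((612.4,299,9),82.5)
"
```

```text
pos [616.3 275.  115.7] az 82.3 OFF [23.5, -6.8, 106.6] YAW -0.2 t 5.63
```

Emit:
servo_tool([
  [22,-6.8,20],
  [22,-6.8,50],
  [22,-6.8,75],
  [22,-6.8,90],
  [22,-6.8,98],
  [22,-6.8,104],
  [22,-6.8,105],
  [22,-6.8,105],
], yaw=[0,0,0,0,0,0,0,0])

```text
time_s: 6.3
position: [614.7, 297.7, 13.4]
eef_rot: [[0.137, 0.991, 0.001], [0.991, -0.137, 0.001], [0.001, 0.001, -1.0]]
ft_force: [0.7, 0.2, -3.4]
grip_width: 0.341
```

```bash
python3 -c "
from h import *
go((612.4,299,8.2),82.5)
"
```

```text
pos [614.7 297.7  13.4] az 82.2 OFF [1.0, -2.5, 5.2] YAW -0.3 t 6.3
```

Emit:
servo_tool([
  [0,0,2],
  [0,0,4],
  [0,0,5.5],
  [0,0,5.5],
], yaw=[0,0,0,0])

```text
time_s: 6.63
position: [614.7, 298.5, 9.4]
eef_rot: [[0.136, 0.991, 0.002], [0.991, -0.136, 0.002], [0.002, 0.001, -1.0]]
ft_force: [-1.4, -1.0, 5.1]
grip_width: 0.339
```

Emit:
servo_tool([
  [0,0,0],
  [0,0,0],
  [0,0,0],
  [0,0,0],
  [0,0,0],
  [0,0,0],
], yaw=[0,0,0,0,0,0], hand=55)

```text
time_s: 7.13
position: [613.8, 298.1, 7.1]
eef_rot: [[0.136, 0.991, 0.0], [0.991, -0.136, 0.0], [0.0, 0.0, -1.0]]
ft_force: [-0.3, -0.1, -0.4]
grip_width: 0.616
```

Emit:
servo_tool([
  [0,0,-20],
  [0,0,-60],
  [0,0,-100],
  [0,0,-140],
  [0,0,-180],
  [0,0,-190],
  [0,0,-190],
], yaw=[0,0,0,0,0,0,0])

```text
time_s: 7.72
position: [616.2, 298.7, 201.8]
eef_rot: [[0.136, 0.991, 0.007], [0.991, -0.136, 0.004], [0.005, 0.007, -1.0]]
ft_force: [0.5, 0.6, -0.2]
grip_width: 0.635
```

```bash
python3 -c "
from h import *
go((434,178,200),90)
c=cam('scene'); save(c,'s4.png',scale=1.5);np.save('s4.npy',c,allow_pickle=True)"
```

```text
pos [616.2 298.7 201.8] az 82.2 OFF [-144.3, -164.2, -0.0] YAW -7.8 t 7.72
```

View pics/s4.png

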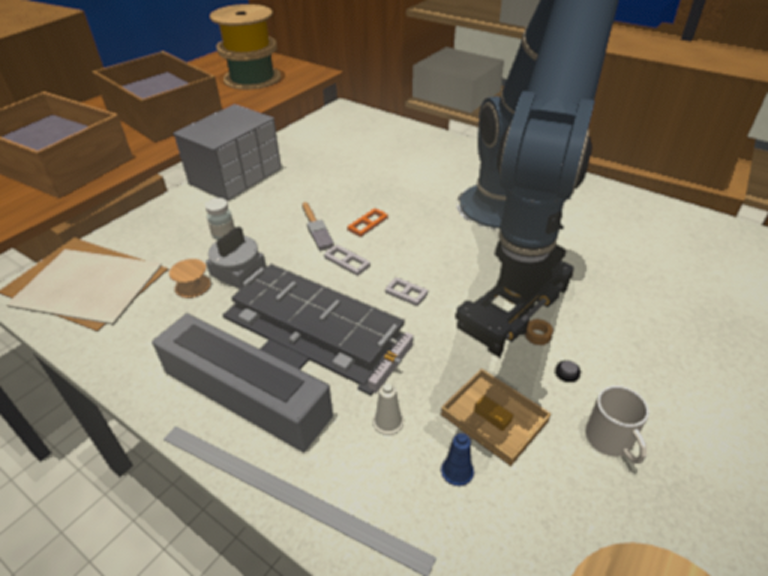

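The block lies in the tray. Next the small slider.

Emit:
servo_tool([
  [-192,-157,0],
  [-192,-157,0],
  [-192,-157,0],
  [-192,-157,0],
  [-192,-157,0],
  [-192,-157,0],
  [-192,-157,0],
  [-192,-157,0],
], yaw=[-8,-8,-8,-8,-8,-8,-8,-8], hand=87)

```text
time_s: 8.43
position: [429.6, 127.8, 195.6]
eef_rot: [[-0.002, 1.0, -0.004], [1.0, 0.002, 0.0], [0.0, -0.004, -1.0]]
ft_force: [0.7, 0.9, -0.1]
grip_width: 0.992
```

```bash
python3 -c "
from h import *
go((434,178,200),90)
c=cam('wrist'); save(c,'w5.png',scale=1.5);np.save('w5.npy',c,allow_pickle=True)"
```

```text
pos [429.6 127.8 195.6] az 90.1 OFF [50.1, 4.5, -4.4] YAW 0.1 t 8.43
```

View pics/w5.png

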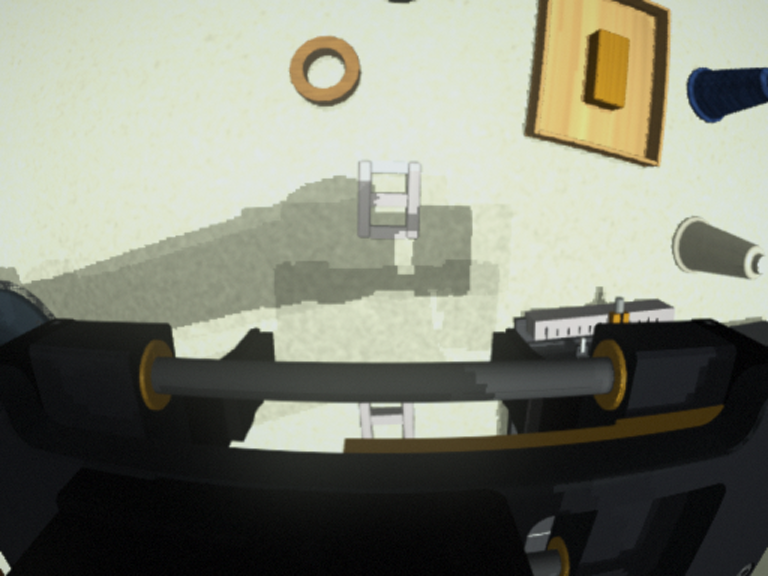

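```bash
cat >> h.py <<'E'
def quad(c,px,h,sc=1.5):
    q=np.array([ray(c,u/sc,v/sc,h) for u,v in px]); print(np.round(q[:,:2],1).tolist(),'C',np.round(q.mean(0),1))
    a=[(q[0]-q[3]),(q[1]-q[2])]  # +y edges if px = TL,TR,BR,BL
    b=[(q[1]-q[0]),(q[2]-q[3])]
    print('len',[round(float(np.hypot(*v[:2])),1) for v in a+b],'az',[round(float(np.degrees(np.arctan2(v[1],v[0]))),1) for v in a],[round(float(np.degrees(np.arctan2(v[1],v[0])))+90,1) for v in b]); return q.mean(0)
E
python3 -c "
from h import *
c=np.load('w5.npy',allow_pickle=True).item(); save(c,'w5z.png',(220,90,300,170),6)
m=quad(c,[(358,161),(421,162),(419,238),(358,238)],14)
"
```

```text
[[409.8, 210.2], [457.7, 209.7], [456.9, 150.9], [409.6, 150.7]] C [433.5 180.4  14. ]
len [59.5, 58.8, 47.9, 47.2] az [89.8, 89.2] [89.4, 90.2]
```

View pics/w5z.png

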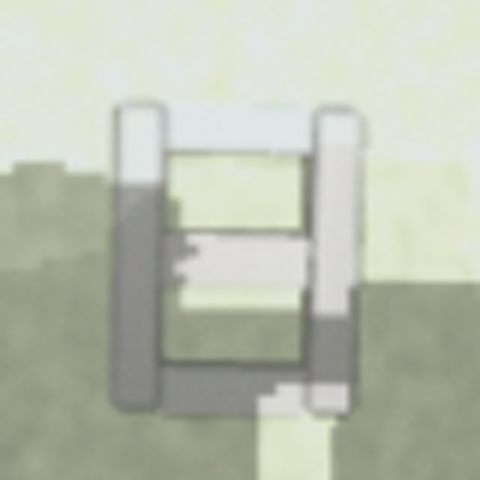

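```bash
python3 -c "
from h import *
go((433.5,180.4,5),89.7)"
```

```text
pos [431.3 129.2 196.2] az 90.2 OFF [51.2, 2.7, 191.2] YAW 0.5 t 8.48
```

Emit:
servo_tool([
  [25,1,30],
  [51,1.5,70],
  [51,1.5,110],
  [51,1.5,140],
  [51,1.5,155],
  [51,1.5,160],
  [51,1.5,160],
  [51,1.5,160],
], yaw=[0.5,0.5,0.5,0.5,0.5,0.5,0.5,0.5])

```text
time_s: 9.15
position: [434.6, 180.7, 37.1]
eef_rot: [[0.005, 1.0, 0.001], [1.0, -0.005, -0.0], [-0.0, 0.001, -1.0]]
ft_force: [0.2, -1.2, 0.2]
grip_width: 0.998
```

```bash
python3 -c "
from h import *
go((433.5,180.4,5),89.7)"
```

```text
pos [434.6 180.7  37.1] az 89.7 OFF [-0.3, -1.1, 32.1] YAW 0.0 t 9.15
```

Emit:
servo_tool([
  [-0.3,-1,15],
  [-0.3,-1,25],
  [-0.3,-1,31],
  [-0.3,-1,31],
  [-0.3,-1,31],
], yaw=[0,0,0,0,0])

```text
time_s: 9.57
position: [432.8, 180.0, 6.4]
eef_rot: [[0.005, 1.0, 0.0], [1.0, -0.005, 0.0], [0.0, 0.0, -1.0]]
ft_force: [0.8, 0.4, 0.1]
grip_width: 1.0
```

Emit:
servo_tool([
  [0,0,0],
  [0,0,0],
  [0,0,0],
  [0,0,0],
  [0,0,0],
  [0,0,0],
  [0,0,0],
  [0,0,0],
], yaw=[0,0,0,0,0,0,0,0], hand=40, squeeze=25)

```text
time_s: 10.23
position: [432.6, 179.9, 6.2]
eef_rot: [[0.005, 1.0, 0.0], [1.0, -0.005, 0.0], [0.0, 0.0, -1.0]]
ft_force: [-0.9, -0.4, 0.8]
grip_width: 0.547
```

Emit:
servo_tool([
  [0,0,0],
  [0,0,0],
  [0,0,0],
], yaw=[0,0,0])

```text
time_s: 10.48
position: [432.6, 179.9, 6.2]
eef_rot: [[0.005, 1.0, 0.0], [1.0, -0.005, 0.0], [0.0, 0.0, -1.0]]
ft_force: [0.3, 0.1, 1.6]
grip_width: 0.546
```

```bash
python3 -c "
from h import *
go((433.5,180.4,5),89.7);print(read_state()['grip_width']*87)"
```

```text
pos [432.6 179.9   6.2] az 89.7 OFF [0.5, 0.9, 1.2] YAW 0.0 t 10.48
47.486428436568424
```

Emit:
servo_tool([
  [0,0,-15],
  [0,0,-40],
  [0,0,-80],
  [0,0,-120],
  [0,0,-135],
], yaw=[0,0,0,0,0])

```text
time_s: 10.9
position: [434.8, 180.4, 145.2]
eef_rot: [[0.006, 1.0, 0.006], [1.0, -0.006, 0.004], [0.004, 0.006, -1.0]]
ft_force: [1.1, 0.6, -1.0]
grip_width: 0.546
```

```bash
python3 -c "
from h import *
go((617,-215,130),94.3);print(read_state()['grip_width']*87)"
```

```text
pos [434.8 180.4 145.2] az 89.7 OFF [-394.4, 184.5, 14.8] YAW -4.6 t 10.9
47.46511981823163
```

Emit:
servo_tool([
  [-394,185,10],
  [-394,185,10],
  [-394,185,10],
  [-394,185,10],
  [-394,185,10],
  [-394,185,10],
  [-394,185,10],
  [-394,185,10],
], yaw=[-4.6,-4.6,-4.6,-4.6,-4.6,-4.6,-4.6,-4.6])

```text
time_s: 11.57
position: [572.7, -124.2, 132.9]
eef_rot: [[-0.075, 0.997, -0.001], [0.997, 0.075, 0.001], [0.001, -0.001, -1.0]]
ft_force: [0.6, 1.0, -0.1]
grip_width: 0.544
```

```bash
python3 -c "
from h import *
go((617,-215,130),94.3);print(read_state()['grip_width']*87)"
```

```text
pos [ 572.7 -124.2  132.9] az 94.3 OFF [-93.9, 37.4, 2.8] YAW 0.0 t 11.57
47.361587353169
```

Emit:
servo_tool([
  [-80,31,3],
  [-80,31,3],
  [-80,31,3],
  [-80,31,3],
  [-80,31,3],
], yaw=[0,0,0,0,0])

```text
time_s: 11.98
position: [608.8, -199.5, 129.5]
eef_rot: [[-0.074, 0.997, -0.002], [0.997, 0.074, 0.001], [0.001, -0.002, -1.0]]
ft_force: [-0.3, 0.1, -1.0]
grip_width: 0.551
```

```bash
python3 -c "
from h import *
c=cam('wrist'); save(c,'w6.png',scale=1.5);np.save('w6.npy',c,allow_pickle=True); save(c,'w6z.png',(170,0,350,280),2.1)
go((617,-240,130),94.3)"
```

```text
pos [ 608.9 -198.3  129.7] az 94.4 OFF [-42.2, 4.9, -0.4] YAW 0.1 t 12.03
```

View pics/w6.png

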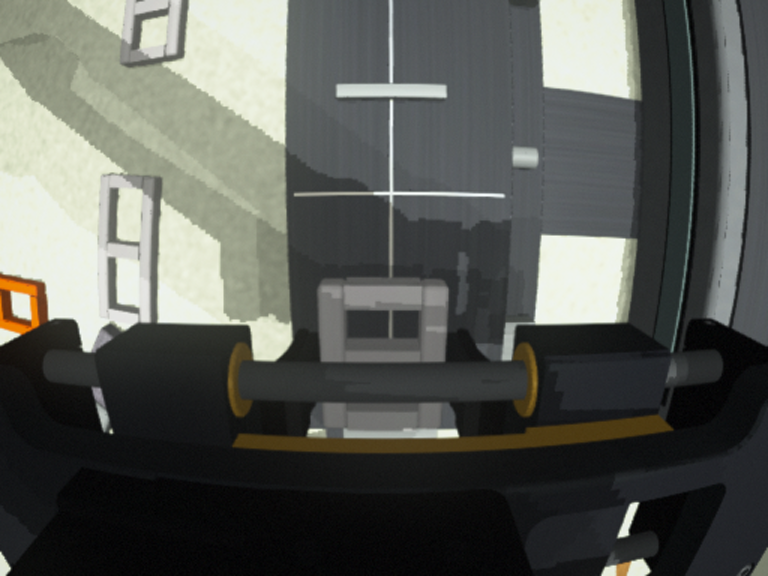

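```bash
python3 -c "
from h import *
c=np.load('w6.npy',allow_pickle=True).item()
for k,u,v,h in [('Mcross',391,194,40),('Mcl',295,194,40),('Mcr',504,195,40),('linetop',390,5,40),('linebot',391,275,40),('sl',319.5,282,137.3),('sr',447,281,137.3)]:
    p=ray(c,u/1.5,v/1.5,h); R=np.array(c['s']['eef_rot']); print(k,np.round(p,1),'tool',np.round(R.T@(p-np.array(c['s']['position'])),1))
print(c['s']['position'])
"
```

```text
Mcross [ 608.6 -139.5   40. ] tool [59.7  4.5 89.6]
Mcl [ 554.5 -142.8   40. ] tool [ 60.4 -49.8  89.7]
Mcr [ 673.1 -133.8   40. ] tool [60.5 69.2 89.5]
linetop [599.8 -28.   40. ] tool [171.6   4.   89.8]
linebot [ 612.2 -185.7   40. ] tool [13.4  4.6 89.6]
sl [ 583.8 -169.5  137.3] tool [ 31.7 -22.7  -7.7]
sr [ 629.  -165.8  137.3] tool [32.1 22.6 -7.8]
[ 608.79667464 -199.46605776  129.54704443]
```

View pics/w6z.png

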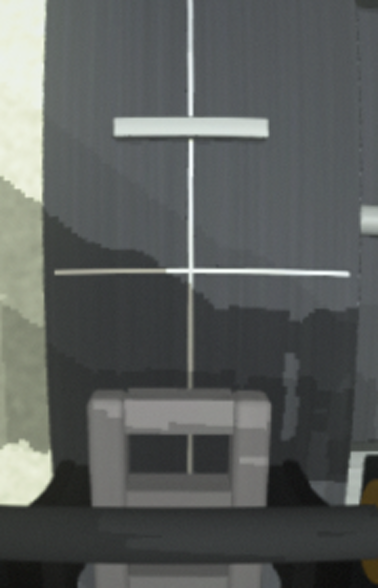

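```bash
python3 -c "
from h import *
c=np.load('w6.npy',allow_pickle=True).item()
P=cloud(c);R=np.array(c['s']['eef_rot']);T=(P-np.array(c['s']['position']))@R
np.set_printoptions(linewidth=200,suppress=True)
for v in range(184,206,2): print(v,np.round(T[v,206:304:8],1)[:,[0,2]].ravel())
for u in (216,217,290,295): print(u,[np.round(T[v,u],1).tolist() for v in (192,200,210)])
print(np.round(T[195,208:304:4,1],1),np.round(T[195,208:304:4,2],1))
"
```

```text
184 [12.5 91.1 12.6 90.6 12.9 89.1 12.5 91.  12.5 91.1 12.6 90.3 12.5 90.6 12.8 89.6 12.3 91.6 12.5 90.9 12.5 90.8 12.6 90.7 12.8 89.8]
186 [10.8 90.5 10.5 92.1 30.6  2.3 10.8 90.7 30.2  3.8 30.5  2.4 30.2  3.9 30.4  3.  30.1  4.6 30.3  3.6 30.1  4.7 10.9 90.2 10.8 90.6]
188 [ 9.1 90.3 30.5 -2.3 30.5 -2.2 30.4 -2.  30.5 -2.2 30.4 -2.  30.3 -1.4 30.3 -1.5 30.1 -0.8 30.1 -0.6 30.  -0.  30.1 -0.4  9.4 89.3]
190 [ 7.2 90.8 30.1 -5.5 30.  -5.2 30.2 -6.  30.1 -5.6 30.4 -6.8 30.6 -7.5 30.3 -6.3 30.4 -6.6 30.3 -6.1 29.8 -4.1 30.  -5.   7.2 90.9]
192 [ 5.9 88.8 29.1 -6.  29.2 -6.4 29.2 -6.4 29.4 -7.3 29.4 -7.2  nan  nan 29.3 -6.6 29.4 -7.1 29.3 -6.6 29.  -5.4 29.2 -6.3  5.4 90.9]
194 [ 3.4 91.4 28.3 -7.  28.3 -7.2 28.2 -6.5 28.1 -6.5 28.4 -7.5 28.2 -6.7 28.3 -7.3 28.3 -7.  28.2 -6.8 28.1 -6.3 28.  -6.   3.4 91.5]
196 [ 1.9 90.2 27.1 -6.8 26.8 -5.7 27.1 -7.  27.4 -8.  26.8 -5.7 27.1 -6.7 27.4 -7.9 27.2 -7.3 26.7 -5.3 27.1 -6.8 27.1 -6.6  1.7 90.8]
198 [-0.3 91.7 26.1 -7.1 26.1 -7.4 25.9 -6.4 26.1 -7.  26.  -6.6 25.9 -6.2 25.7 -5.7 26.1 -7.3 25.8 -6.1 26.1 -7.2 26.1 -7.1  0.  90.3]
200 [-1.9 90
[... 229 characters left out ...]
23.5 -5.9 23.5 -6.1 -3.6 90.1]
204 [-5.5 90.5 22.5 -6.6 22.5 -6.4 22.5 -6.2 22.7 -7.1 22.9 -7.8 22.4 -6.  22.7 -6.9 22.6 -6.6 22.6 -6.8 22.8 -7.4 22.4 -6.1 -5.5 90.4]
216 [[29.2, -21.4, -6.4], [24.9, -21.5, -6.8], [18.9, -21.8, -5.9]]
217 [[29.2, -20.9, -6.2], [24.9, -20.9, -6.8], [18.9, -21.2, -5.9]]
290 [[29.2, 18.6, -6.2], [24.9, 18.6, -7.0], [19.4, 18.7, -7.3]]
295 [[29.3, 21.2, -6.6], [24.8, 21.4, -6.5], [19.0, 21.6, -6.2]]
[-41.6 -23.5 -21.4 -19.2 -17.  -14.9 -12.7 -10.5  -8.4  -6.3  -4.1  -1.9   0.2   2.4   4.5   6.7   8.8  11.   13.2  15.3  17.4  19.6  21.7  39.4] [90.1 -7.1 -6.9 -6.6 -7.3 -6.  -7.  -7.2 -6.6 -5.6 -5.4 -6.5 -6.3 -6.7 -7.9 -6.2 -6.9 -6.6 -6.  -6.6 -6.9 -6.7 -7.7 90.8]
```

```bash
python3 -c "
from h import *
go((616.2,-241,60),94.4)"
```

```text
pos [ 608.9 -198.3  129.7] az 94.4 OFF [-43.3, 4.1, 69.6] YAW -0.0 t 12.03
```

Emit:
servo_tool([
  [-30,4.1,10],
  [-43.3,4.1,30],
  [-43.3,4.1,50],
  [-43.3,4.1,62],
  [-43.3,4.1,66],
  [-43.3,4.1,66],
  [-43.3,4.1,66],
], yaw=[0,0,0,0,0,0,0])

```text
time_s: 12.62
position: [617.5, -241.3, 65.0]
eef_rot: [[-0.077, 0.997, 0.001], [0.997, 0.077, 0.001], [0.001, 0.001, -1.0]]
ft_force: [-0.5, -0.4, -0.3]
grip_width: 0.542
```

```bash
python3 -c "
from h import *
go((616.2,-241,46.5),94.4);
c=cam('wrist'); save(c,'w7.png',scale=1.5);np.save('w7.npy',c,allow_pickle=True)"
```

```text
pos [ 617.5 -241.3   65. ] az 94.4 OFF [0.4, -1.3, 18.5] YAW 0.0 t 12.62
```

View pics/w7.png

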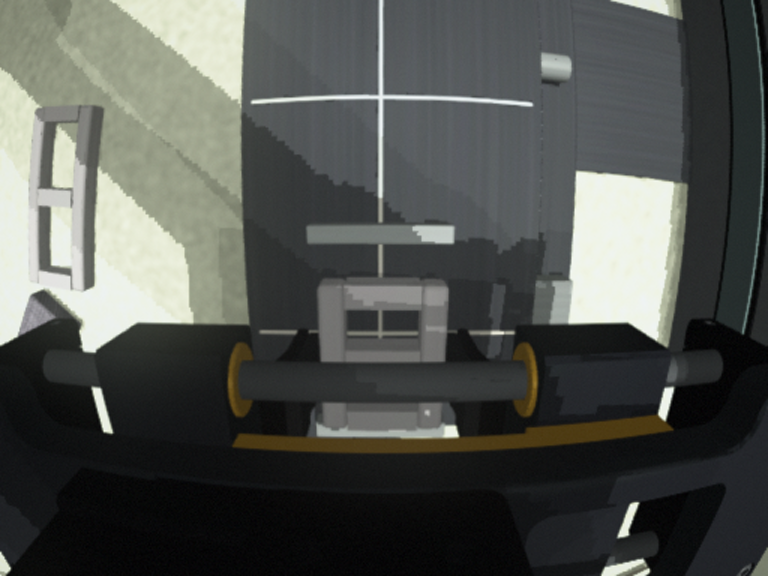

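```bash
python3 -c "
from h import *
c=np.load('w7.npy',allow_pickle=True).item()
save(c,'w7z.png',(160,130,350,240),4)
R=np.array(c['s']['eef_rot'])
for k,u,v,h in [('Mcross',381,98.5,40),('linetop',380,5,40),('line',381,200,40),('linebot',381,265,40),('inwin',380,325,40),('Scl',265,332,40),('Scr',510,331,40)]:
    p=ray(c,u/1.5,v/1.5,h);  print(k,np.round(p,1),'tool',np.round(R.T@(p-np.array(c['s']['position'])),1))
P=cloud(c);T=(P-np.array(c['s']['position']))@R
np.set_printoptions(linewidth=200,suppress=True)
print(np.round(T[150:192:1,254],1))
"
```

```text
Mcross [ 608.7 -139.8   40. ] tool [101.9  -0.9  25. ]
linetop [605.  -97.2  40. ] tool [144.7  -1.4  25.1]
line [ 612.  -182.4   40. ] tool [59.1 -0.9 25. ]
linebot [ 614.1 -209.9   40. ] tool [31.6 -1.  25. ]
inwin [ 615.8 -236.7   40. ] tool [ 4.8 -1.4 25. ]
Scl [ 564.1 -244.4   40. ] tool [  1.  -53.5  24.9]
Scr [ 674.9 -235.4   40. ] tool [ 1.4 57.7 25. ]
[[49.5 -0.9 16.2]
 [49.  -0.9 15.4]
 [48.4 -0.9 15.4]
 [47.6 -0.9 16.9]
 [47.3 -0.9 14.7]
 [46.6 -0.9 15.6]
 [46.  -0.9 15. ]
 [45.3 -0.9 16.1]
 [44.8 -0.9 15.4]
 [44.1 -0.9 16.1]
 [43.5 -0.9 15.8]
 [42.9 -0.9 16.2]
 [42.4 -0.9 15.1]
 [40.4 -1.  24.6]
 [39.7 -1.  25.3]
 [39.  -1.  25.7]
 [38.5 -1.  24.5]
 [37.7 -1.  26. ]
 [37.2 -1.  25. ]
 [36.5 -1.  25.1]
 [35.7 -1.  26. ]
 [35.2 -1.  25.3]
 [34.4 -1.  26.1]
 [33.8 -1.  26.2]
 [33.1 -1.  26.1]
 [32.6 -1.  25.1]
 [31.9 -1.  25.6]
 [31.2 -1.  25.8]
 [30.5 -1.  26.1]
 [30.2 -1.  24.5]
 [29.1 -1.  26.5]
 [28.6 -1.  25.7]
 [28.2 -1.  24.6]
 [27.3 -1.  25.5]
 [26.6 -1.  25.8]
 [30.2 -0.9  6.7]
 [30.2 -0.9  4. ]
 [30.  -0.9  2.1]
 [30.2 -0.9 -1.2]
 [30.3 -0.9 -4.1]
 [30.3 -0.9 -6.1]
 [30.2 -0.9 -8.1]]
```

View pics/w7z.png

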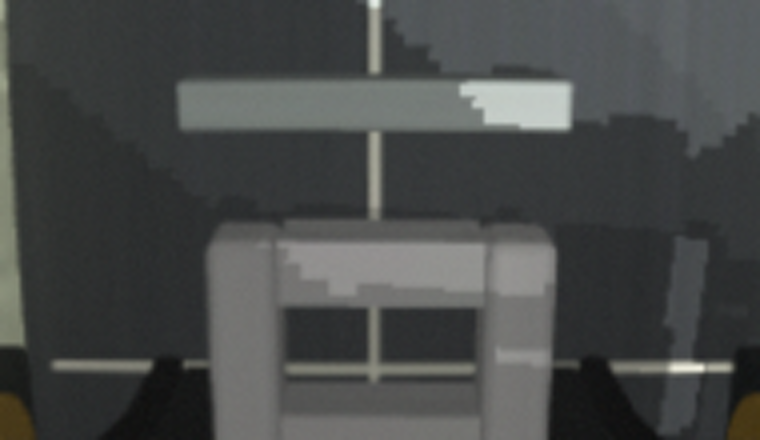

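Emit:
servo_tool([
  [1,-1.2,4],
  [1,-1.2,9],
  [1,-1.2,14],
  [1,-1.2,17],
  [1,-1.2,18.3],
  [1,-1.2,18.3],
  [1,-1.2,18.3],
], yaw=[0,0,0,0,0,0,0])

```text
time_s: 13.25
position: [615.5, -241.8, 46.2]
eef_rot: [[-0.075, 0.997, -0.0], [0.997, 0.075, 0.001], [0.001, -0.0, -1.0]]
ft_force: [-1.1, 1.3, 2.5]
grip_width: 0.549
```

```bash
python3 -c "
from h import *
go((616.2,-240.2,46.2),94.4);
c=cam('wrist');np.save('w8.npy',c,allow_pickle=True)
save(c,'w8z.png',(160,130,350,240),4)
R=np.array(c['s']['eef_rot']);P=cloud(c);T=(P-np.array(c['s']['position']))@R
np.set_printoptions(linewidth=200,suppress=True)
print(np.round(T[140:192:2,254],1).tolist())
"
```

```text
pos [ 615.5 -241.8   46.2] az 94.3 OFF [1.6, 0.8, 0.0] YAW -0.1 t 13.25
[[56.1, -0.9, 7.3], [55.0, -0.9, 7.6], [53.8, -0.9, 7.5], [52.7, -0.9, 7.6], [51.7, -0.9, 5.8], [50.4, -0.9, 7.2], [50.3, -0.9, -2.5], [49.3, -0.9, -2.7], [48.1, -0.9, -2.4], [47.2, -0.9, -3.2], [46.1, -0.9, -3.4], [45.0, -0.9, -3.2], [43.8, -0.9, -2.6], [42.8, -0.9, -3.1], [40.0, -0.9, 7.4], [38.8, -0.9, 7.9], [37.8, -0.9, 6.9], [36.5, -0.9, 7.3], [35.3, -0.9, 7.8], [34.2, -0.9, 7.4], [33.0, -0.9, 7.5], [31.9, -0.9, 7.0], [30.5, -0.9, 7.7], [30.1, -0.9, 4.6], [30.3, -0.9, -1.5], [30.2, -0.9, -6.0]]
```

View pics/w8z.png

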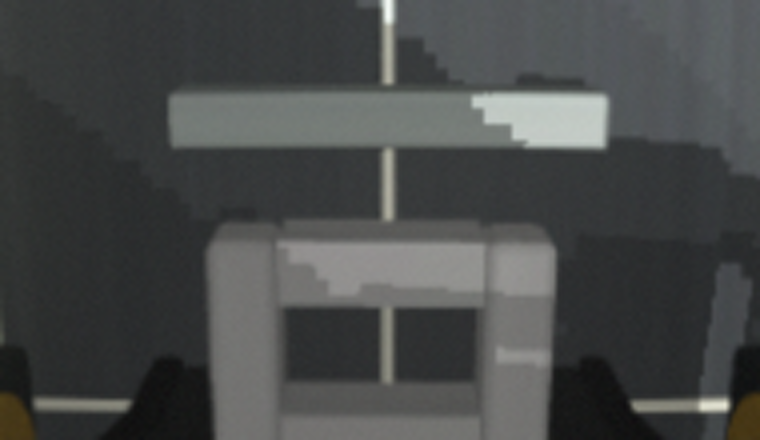

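Emit:
servo_tool([
  [0.5,0.3,-2],
  [1.2,0.9,-2],
  [1.2,0.9,-2],
  [1.2,0.9,-1],
  [1.2,0.9,-0.2],
  [1.2,0.9,-0.2],
  [1.2,0.9,-0.2],
], yaw=[0,0,0,0,0,0,0])

```text
time_s: 13.88
position: [616.4, -240.7, 46.2]
eef_rot: [[-0.075, 0.997, 0.0], [0.997, 0.075, 0.0], [0.0, 0.0, -1.0]]
ft_force: [0.9, -0.0, 0.8]
grip_width: 0.542
```

```bash
cat > chk.py <<'E'
from h import *
import sys
go((616.2,-240.2,46.2),94.4);
c=cam('wrist');np.save(sys.argv[1]+'.npy',c,allow_pickle=True)
save(c,sys.argv[1]+'z.png',(160,130,350,240),4)
R=np.array(c['s']['eef_rot']);P=cloud(c);T=(P-np.array(c['s']['position']))@R
np.set_printoptions(linewidth=200,suppress=True)
t=T[130:192,251:258]
# stop inner edge: first row from bottom where z jumps to stop top
zs=np.nanmedian(t[:,:,2],1); xs=np.nanmedian(t[:,:,0],1)
for v in range(130,192,2): print(v,round(xs[v-130],1),round(zs[v-130],1),end=' | ')
print(); print(read_state()['grip_width'],read_state()['ft_force'])
E
python3 chk.py w9
```

```text
pos [ 616.4 -240.7   46.2] az 94.3 OFF [0.5, -0.2, 0.0] YAW -0.1 t 13.88
130 61.8 7.1 | 132 60.7 7.1 | 134 59.6 6.5 | 136 58.4 7.2 | 138 57.3 7.4 | 140 56.1 7.1 | 142 55.0 7.4 | 144 53.9 7.1 | 146 52.8 6.7 | 148 51.6 6.4 | 150 50.5 7.0 | 152 49.3 7.3 | 154 49.2 -2.2 | 156 48.2 -3.0 | 158 47.1 -2.9 | 160 46.0 -2.5 | 162 44.9 -2.7 | 164 43.8 -2.6 | 166 42.7 -2.7 | 168 41.7 -3.1 | 170 39.0 6.5 | 172 37.7 7.1 | 174 36.5 7.3 | 176 35.4 6.9 | 178 34.3 6.9 | 180 33.1 6.9 | 182 31.9 7.0 | 184 30.6 7.4 | 186 30.2 3.9 | 188 30.3 -1.4 | 190 30.2 -5.9 | 
0.5399365303080078 [-0.45788529 -0.09383746  0.17113588]
```

View pics/w9z.png

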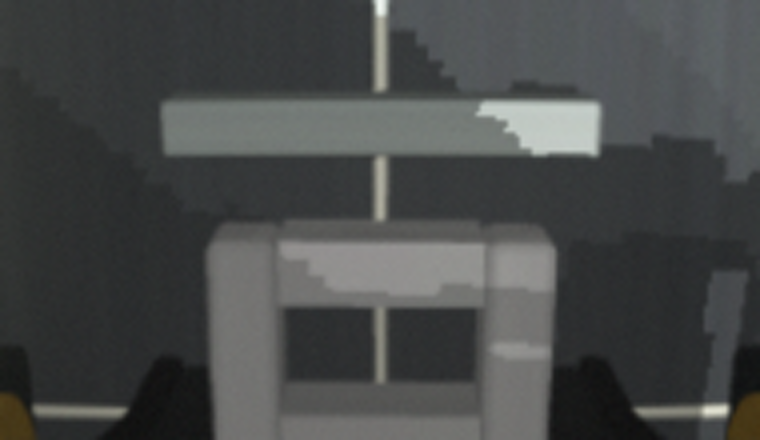

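Gap to the stop is 11.0 mm and the line lies in the middle, so I release.

Emit:
servo_tool([
  [0,0,0],
  [0,0,0],
  [0,0,0],
  [0,0,0],
  [0,0,0],
  [0,0,0],
], yaw=[0,0,0,0,0,0], hand=80)

```text
time_s: 14.43
position: [616.4, -240.7, 46.3]
eef_rot: [[-0.075, 0.997, -0.0], [0.997, 0.075, 0.0], [0.0, 0.0, -1.0]]
ft_force: [-0.4, -0.3, -0.3]
grip_width: 0.884
```

Emit:
servo_tool([
  [0,0,-10],
  [0,0,-30],
  [0,0,-70],
  [0,0,-110],
  [-60,0,-140],
  [-80,0,-140],
  [-80,0,-140],
  [-80,0,-140],
], yaw=[0,0,0,0,0,0,0,0])

```text
time_s: 15.1
position: [621.3, -325.1, 188.6]
eef_rot: [[-0.069, 0.998, 0.002], [0.998, 0.069, -0.004], [-0.004, 0.002, -1.0]]
ft_force: [0.0, 0.4, -1.4]
grip_width: 0.92
```

```bash
python3 -c "
from h import *
c=cam('wrist'); save(c,'w10.png',scale=1.5);np.save('w10.npy',c,allow_pickle=True)
go((433,-60,200),90)"
```

```text
pos [ 621.8 -321.9  187.1] az 94.1 OFF [274.9, -169.3, -13.1] YAW 4.1 t 15.15
```

View pics/w10.png

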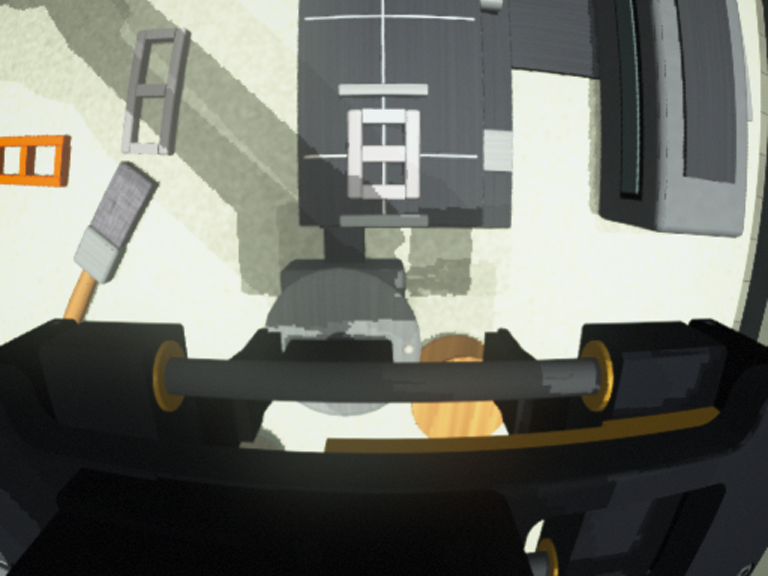

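Emit:
servo_tool([
  [270,-169,-13],
  [270,-169,-13],
  [270,-169,-13],
  [270,-169,-13],
  [270,-169,-13],
  [270,-169,-13],
  [270,-169,-13],
  [270,-169,-13],
], yaw=[4,4,4,4,4,4,4,4], hand=87)

```text
time_s: 15.82
position: [430.1, -59.3, 198.4]
eef_rot: [[-0.011, 1.0, -0.003], [1.0, 0.011, 0.003], [0.003, -0.003, -1.0]]
ft_force: [0.2, 0.3, -0.9]
grip_width: 0.993
```

Emit:
servo_tool([
  [0,0,0],
  [0,0,0],
], yaw=[0,0])

```text
time_s: 15.98
position: [432.7, -61.2, 199.3]
eef_rot: [[-0.011, 1.0, -0.0], [1.0, 0.011, 0.002], [0.002, -0.0, -1.0]]
ft_force: [0.1, -1.5, 0.1]
grip_width: 1.001
```

```bash
python3 -c "
from h import *
c=cam('wrist'); save(c,'w11.png',scale=1.5);np.save('w11.npy',c,allow_pickle=True)
go((433,-60,200),90)"
```

```text
pos [433.6 -62.7 199.4] az 90.5 OFF [2.7, -0.6, -0.6] YAW 0.5 t 16.03
```

View pics/w11.png

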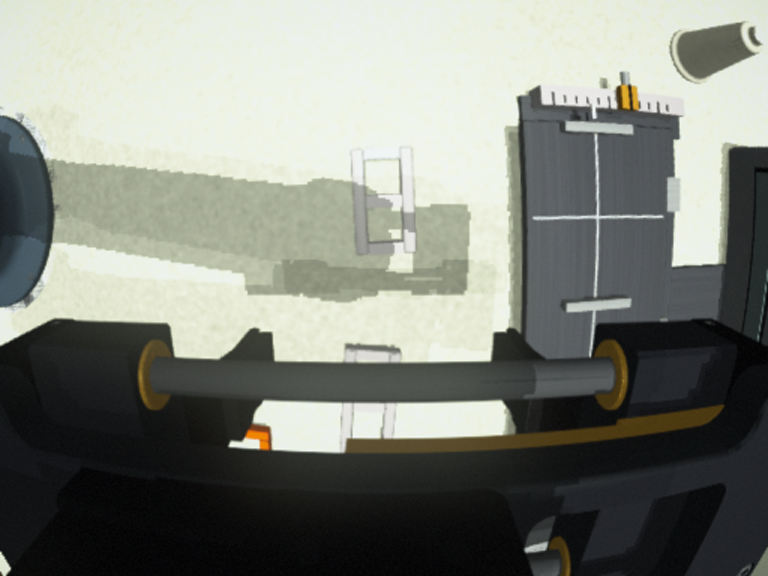

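```bash
python3 -c "
from h import *
c=np.load('w11.npy',allow_pickle=True).item(); save(c,'w11z.png',(220,85,300,180),6)
m=quad(c,[(351,149),(412,147),(415.5,252),(356.5,255)],14); print(c['s']['position'])
"
```

```text
[[407.2, 30.9], [454.0, 32.9], [458.3, -49.2], [411.8, -52.2]] C [432.8  -9.4  14. ]
len [83.2, 82.3, 46.8, 46.5] az [93.2, 93.0] [92.5, 93.6]
[432.70220004 -61.22913311 199.26647936]
```

View pics/w11z.png

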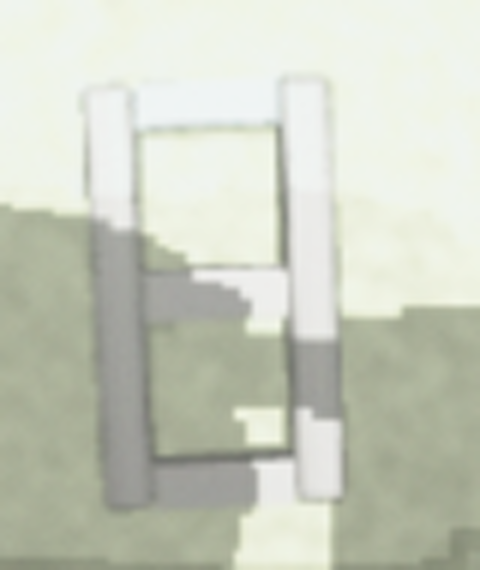

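```bash
python3 -c "
from h import *
go((432.8,-9.6,6),93.1)"
```

```text
pos [433.6 -62.7 199.4] az 90.5 OFF [53.0, -0.5, 193.5] YAW -2.6 t 16.03
```

Emit:
servo_tool([
  [25,0,30],
  [53,-0.5,70],
  [53,-0.5,110],
  [53,-0.5,140],
  [53,-0.5,155],
  [53,-0.5,160],
  [53,-0.5,160],
  [53,-0.5,160],
], yaw=[-2.6,-2.6,-2.6,-2.6,-2.6,-2.6,-2.6,-2.6])

```text
time_s: 16.7
position: [434.0, -11.7, 39.8]
eef_rot: [[-0.049, 0.999, 0.001], [0.999, 0.049, -0.001], [-0.001, 0.001, -1.0]]
ft_force: [-0.2, 1.1, -0.6]
grip_width: 1.001
```

```bash
python3 -c "
from h import *
go((432.8,-9.6,6),93.1)"
```

```text
pos [434.  -11.7  39.8] az 92.8 OFF [2.2, -1.1, 33.8] YAW -0.3 t 16.7
```

Emit:
servo_tool([
  [2,-1,15],
  [2,-1,25],
  [2,-1,31],
  [2,-1,33.5],
  [2,-1,33.5],
  [2,-1,33.5],
], yaw=[-0.3,-0.3,-0.3,-0.3,-0.3,-0.3])

```text
time_s: 17.2
position: [432.1, -9.1, 6.2]
eef_rot: [[-0.056, 0.998, 0.001], [0.998, 0.056, 0.0], [0.0, 0.001, -1.0]]
ft_force: [-0.0, -0.5, 0.0]
grip_width: 0.998
```

Emit:
servo_tool([
  [0,0,0],
  [0,0,0],
  [0,0,0],
  [0,0,0],
  [0,0,0],
  [0,0,0],
  [0,0,0],
  [0,0,0],
], yaw=[0,0,0,0,0,0,0,0], hand=40)

```text
time_s: 17.87
position: [431.8, -8.9, 5.9]
eef_rot: [[-0.056, 0.998, 0.0], [0.998, 0.056, 0.0], [0.0, 0.0, -1.0]]
ft_force: [1.0, 0.2, 0.0]
grip_width: 0.548
```

Emit:
servo_tool([
  [0,0,0],
  [0,0,0],
  [0,0,0],
], yaw=[0,0,0])

```text
time_s: 18.12
position: [431.8, -8.9, 5.9]
eef_rot: [[-0.056, 0.998, 0.0], [0.998, 0.056, 0.0], [0.0, 0.0, -1.0]]
ft_force: [0.4, 0.5, 0.4]
grip_width: 0.547
```

Emit:
servo_tool([
  [0,0,-15],
  [0,0,-40],
  [0,0,-80],
  [0,0,-115],
  [0,0,-120],
], yaw=[0,0,0,0,0])

```text
time_s: 18.53
position: [434.9, -9.1, 130.3]
eef_rot: [[-0.055, 0.998, 0.009], [0.998, 0.055, 0.002], [0.002, 0.009, -1.0]]
ft_force: [1.1, 0.1, -0.6]
grip_width: 0.546
```

```bash
python3 -c "
from h import *
go((606,-105,125),94.4)"
```

```text
pos [434.9  -9.1 130.3] az 93.2 OFF [-105.2, 165.5, 6.5] YAW -1.2 t 18.53
```

```bash
python3 -c "
from h import *
go((608.7,-139.6,110),94.4)"
```

```text
pos [434.9  -9.1 130.3] az 93.2 OFF [-139.9, 166.2, 21.5] YAW -1.2 t 18.53
```

Emit:
servo_tool([
  [-140,166,5],
  [-140,166,5],
  [-140,166,5],
  [-140,166,5],
  [-140,166,20],
  [-140,166,20],
  [-140,166,20],
  [-140,166,20],
], yaw=[-1.2,-1.2,-1.2,-1.2,-1.2,-1.2,-1.2,-1.2])

```text
time_s: 19.2
position: [603.9, -139.4, 104.3]
eef_rot: [[-0.076, 0.997, -0.004], [0.997, 0.076, 0.001], [0.001, -0.004, -1.0]]
ft_force: [0.2, 0.1, -1.2]
grip_width: 0.549
```

```bash
python3 -c "
from h import *
go((608.7,-139.6,60),94.4)"
```

```text
pos [ 603.9 -139.4  104.3] az 94.3 OFF [-0.6, 5.0, 44.3] YAW -0.1 t 19.2
```

Emit:
servo_tool([
  [-0.5,1.5,15],
  [-0.5,1.5,30],
  [-0.5,1.5,40],
  [-0.5,1.5,44],
  [-0.5,1.5,44],
  [-0.5,1.5,44],
], yaw=[0,0,0,0,0,0])

```text
time_s: 19.7
position: [606.7, -139.3, 61.9]
eef_rot: [[-0.077, 0.997, -0.0], [0.997, 0.077, 0.0], [0.0, -0.0, -1.0]]
ft_force: [-0.1, 0.5, -0.8]
grip_width: 0.548
```

```bash
python3 chk.py w12
```

```text
pos [ 606.7 -139.3   61.9] az 94.4 OFF [-101.3, 1.7, 15.7] YAW 0.0 t 19.7
130 61.3 22.9 | 132 60.5 12.7 | 134 59.3 12.9 | 136 58.1 12.7 | 138 56.9 13.0 | 140 55.7 13.0 | 142 54.6 12.8 | 144 52.6 22.8 | 146 51.4 23.0 | 148 50.1 22.6 | 150 48.9 22.7 | 152 47.6 22.8 | 154 46.3 23.2 | 156 45.1 23.0 | 158 43.8 23.0 | 160 42.6 22.7 | 162 41.4 22.2 | 164 40.0 23.0 | 166 41.6 4.7 | 168 41.5 -1.9 | 170 41.3 -7.4 | 172 40.2 -6.7 | 174 39.2 -7.1 | 176 38.1 -7.1 | 178 37.0 -7.0 | 180 35.9 -7.0 | 182 34.7 -6.3 | 184 33.8 -7.1 | 186 32.7 -7.0 | 188 24.5 23.4 | 190 23.4 22.8 | 
0.5490348155828318 [-0.09997031 -0.34667206 -1.39626726]
```

View pics/w12z.png

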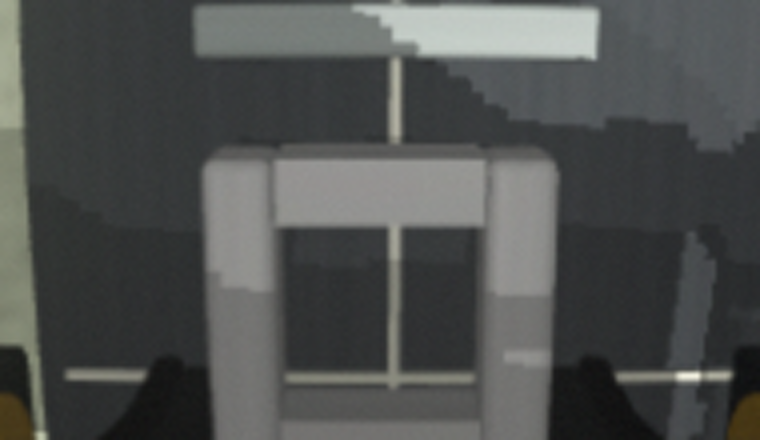

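Emit:
servo_tool([
  [1.5,2.3,4],
  [1.5,2.3,9],
  [1.5,2.3,13],
  [1.5,2.3,15],
  [1.5,2.3,15.5],
  [1.5,2.3,15.5],
  [1.5,2.3,15.5],
], yaw=[0.3,0.3,0.3,0.3,0.3,0.3,0.3])

```text
time_s: 20.33
position: [609.0, -138.3, 46.3]
eef_rot: [[-0.071, 0.997, 0.0], [0.997, 0.071, -0.0], [-0.0, 0.0, -1.0]]
ft_force: [0.2, -0.4, -1.7]
grip_width: 0.546
```

```bash
python3 chk.py w13
```

```text
pos [ 609.  -138.3   46.3] az 94.1 OFF [-102.2, -0.1, 0.1] YAW -0.3 t 20.33
130 61.8 7.0 | 132 60.7 6.9 | 134 60.0 -2.7 | 136 58.9 -2.7 | 138 57.9 -2.7 | 140 56.8 -3.1 | 142 55.8 -3.5 | 144 54.6 -2.8 | 146 53.5 -2.4 | 148 51.6 7.0 | 150 50.4 7.2 | 152 49.3 6.7 | 154 48.2 6.7 | 156 47.1 6.5 | 158 45.9 6.8 | 160 44.7 6.8 | 162 43.6 6.7 | 164 42.3 7.5 | 166 41.6 4.9 | 168 41.6 -2.6 | 170 41.3 -7.1 | 172 40.2 -7.2 | 174 39.2 -7.2 | 176 38.1 -7.1 | 178 36.9 -6.8 | 180 36.0 -7.4 | 182 34.9 -7.2 | 184 33.7 -6.9 | 186 32.7 -7.2 | 188 28.3 7.2 | 190 27.2 6.8 | 
0.5468675450402564 [ 0.03384864  0.15700611 -1.87666051]
```

View pics/w13z.png

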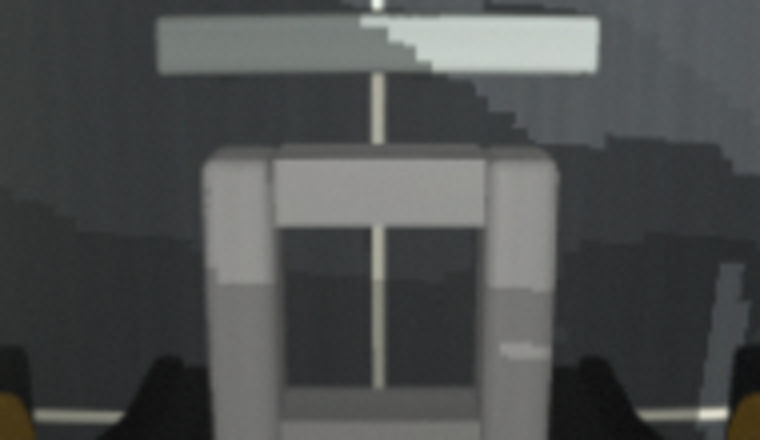

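Emit:
servo_tool([
  [0,0,0.5],
  [0,0,0.5],
  [0,0,0.5],
], yaw=[0,0,0])

```text
time_s: 20.63
position: [609.1, -138.2, 45.9]
eef_rot: [[-0.071, 0.997, 0.0], [0.997, 0.071, -0.0], [-0.0, 0.0, -1.0]]
ft_force: [0.2, 0.0, -0.5]
grip_width: 0.548
```

Emit:
servo_tool([
  [0,0,0],
  [0,0,0],
  [0,0,0],
  [0,0,0],
  [0,0,0],
  [0,0,0],
], yaw=[0,0,0,0,0,0], hand=80)

```text
time_s: 21.13
position: [609.0, -138.1, 45.8]
eef_rot: [[-0.072, 0.997, 0.0], [0.997, 0.072, 0.0], [0.0, 0.0, -1.0]]
ft_force: [1.1, -0.7, -0.2]
grip_width: 0.884
```

```bash
python3 chk.py w14; python3 -c "
from h import *
go((420,-245,200),90)"
```

```text
pos [ 609.  -138.1   45.8] az 94.1 OFF [-102.4, -0.1, -0.4] YAW -0.3 t 21.13
130 61.8 6.8 | 132 60.7 6.5 | 134 60.0 -2.5 | 136 59.0 -3.2 | 138 57.9 -2.8 | 140 56.8 -2.8 | 142 55.7 -3.0 | 144 54.7 -3.0 | 146 53.6 -3.6 | 148 52.5 -2.5 | 150 50.5 6.8 | 152 49.3 6.7 | 154 48.3 6.1 | 156 47.1 6.6 | 158 45.8 7.1 | 160 44.8 6.6 | 162 43.6 6.4 | 164 42.5 6.4 | 166 41.5 5.5 | 168 41.5 -1.5 | 170 41.4 -7.6 | 172 40.3 -7.6 | 174 39.2 -7.1 | 176 38.1 -7.1 | 178 37.0 -7.1 | 180 35.9 -7.2 | 182 34.9 -7.3 | 184 33.9 -7.6 | 186 32.7 -7.1 | 188 28.3 7.0 | 190 27.2 6.6 | 
0.9001401626242316 [-0.56725544 -0.54691078 -0.08426006]
pos [ 609.  -138.1   45.8] az 94.1 OFF [-93.1, -196.2, -154.2] YAW 4.1 t 21.18
```

View pics/w14z.png

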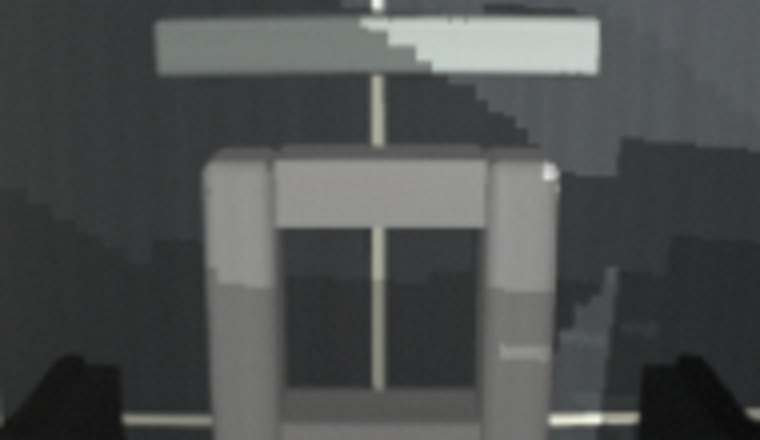

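Medium released with about 10.9 mm to the stop. Next the large slider.

Emit:
servo_tool([
  [0,0,-10],
  [0,0,-30],
  [0,0,-70],
  [0,0,-110],
  [-40,-30,-150],
  [-80,-60,-152],
  [-88,-90,-152],
  [-88,-120,-152],
], yaw=[0,0,0,0,0,0,0,0], hand=87)

```text
time_s: 21.85
position: [495.9, -239.1, 200.4]
eef_rot: [[-0.068, 0.998, 0.005], [0.998, 0.068, -0.005], [-0.005, 0.004, -1.0]]
ft_force: [-0.2, -0.4, 0.8]
grip_width: 1.002
```

```bash
python3 -c "
from h import *
go((420,-245,200),90)"
```

```text
pos [ 495.9 -239.1  200.4] az 93.9 OFF [-0.7, -76.2, 0.1] YAW 3.9 t 21.85
```

Emit:
servo_tool([
  [0,-40,0],
  [0,-60,0],
  [0,-70,0],
  [0,-70,0],
  [0,-70,0],
], yaw=[4,4,4,4,4])

```text
time_s: 22.27
position: [427.5, -239.2, 198.6]
eef_rot: [[-0.003, 1.0, 0.002], [1.0, 0.003, -0.0], [-0.0, 0.002, -1.0]]
ft_force: [0.5, -0.4, 0.1]
grip_width: 1.001
```

```bash
python3 -c "
from h import *
c=cam('wrist'); save(c,'w15.png',scale=1.5);np.save('w15.npy',c,allow_pickle=True)
go((420,-245,200),90)"
```

```text
pos [ 428.1 -239.   198.4] az 90.2 OFF [-5.9, -8.2, -1.6] YAW 0.2 t 22.32
```

View pics/w15.png

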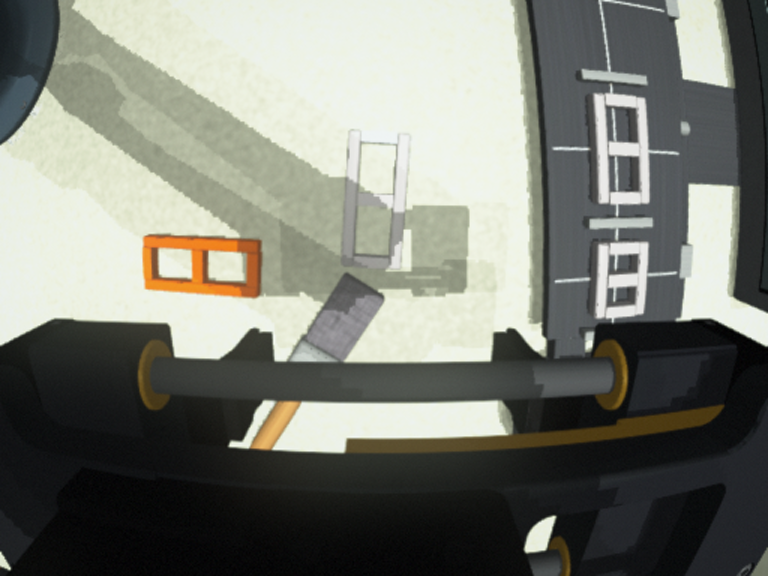

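```bash
python3 -c "
from h import *
c=np.load('w15.npy',allow_pickle=True).item(); save(c,'w15z.png',(215,75,295,195),4.9)
m=quad(c,[(348,130.5),(411,134.5),(403,269),(342,265)],14); print(c['s']['position'])
"
```

```text
[[401.0, -132.8], [449.2, -135.9], [443.9, -241.4], [395.7, -238.2]] C [ 422.4 -187.1   14. ]
len [105.6, 105.6, 48.3, 48.4] az [87.1, 87.2] [86.4, 86.3]
[ 427.52634514 -239.17820804  198.56931979]
```

View pics/w15z.png

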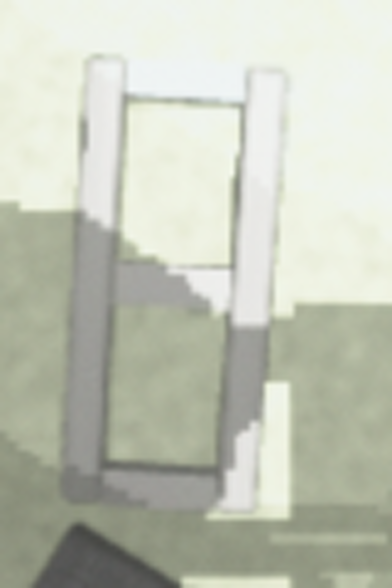

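```bash
python3 -c "
from h import *
c=np.load('w15.npy',allow_pickle=True).item()
for x,y in [(177,267),(165,310)]: print(ray(c,215+x/4.9,75+y/4.9,12 if y<300 else 13))
go((422.2,-187.3,6),86.9)
"
```

```text
[ 423.02378867 -182.61920714   12.        ]
[ 420.20525106 -192.84933198   13.        ]
pos [ 428.1 -239.   198.4] az 90.2 OFF [51.9, -6.1, 192.4] YAW 3.3 t 22.32
```

Emit:
servo_tool([
  [25,-3,30],
  [51.5,-6,70],
  [51.5,-6,110],
  [51.5,-6,140],
  [51.5,-6,155],
  [51.5,-6,160],
  [51.5,-6,160],
  [51.5,-6,160],
], yaw=[3.3,3.3,3.3,3.3,3.3,3.3,3.3,3.3])

```text
time_s: 22.98
position: [421.5, -188.4, 38.2]
eef_rot: [[0.055, 0.998, 0.001], [0.998, -0.055, -0.001], [-0.001, 0.001, -1.0]]
ft_force: [0.7, -0.0, 0.3]
grip_width: 0.998
```

```bash
python3 -c "
from h import *
go((422.2,-187.5,6),86.9)"
```

```text
pos [ 421.5 -188.4   38.2] az 86.8 OFF [0.9, 0.6, 32.2] YAW -0.1 t 22.98
```

Emit:
servo_tool([
  [0.8,0.6,15],
  [0.8,0.6,25],
  [0.8,0.6,30],
  [0.8,0.6,31.5],
  [0.8,0.6,31.5],
  [0.8,0.6,31.5],
], yaw=[0,0,0,0,0,0])

```text
time_s: 23.48
position: [421.0, -187.4, 6.8]
eef_rot: [[0.056, 0.998, 0.001], [0.998, -0.056, -0.0], [-0.0, 0.001, -1.0]]
ft_force: [0.1, 0.6, -0.8]
grip_width: 0.998
```

Emit:
servo_tool([
  [0,0,0],
  [0,0,0],
  [0,0,0],
  [0,0,0],
  [0,0,0],
  [0,0,0],
  [0,0,0],
  [0,0,0],
], yaw=[0,0,0,0,0,0,0,0], hand=40)

```text
time_s: 24.15
position: [420.7, -187.2, 6.3]
eef_rot: [[0.056, 0.998, 0.0], [0.998, -0.056, 0.0], [0.0, 0.0, -1.0]]
ft_force: [0.0, 0.4, 0.3]
grip_width: 0.551
```

Emit:
servo_tool([
  [0,0,0],
  [0,0,0],
  [0,0,0],
], yaw=[0,0,0])

```text
time_s: 24.4
position: [420.7, -187.2, 6.3]
eef_rot: [[0.056, 0.998, 0.0], [0.998, -0.056, 0.0], [0.0, 0.0, -1.0]]
ft_force: [0.2, -0.1, 0.4]
grip_width: 0.548
```

Emit:
servo_tool([
  [0,0,-15],
  [0,0,-40],
  [0,0,-80],
  [0,0,-115],
  [0,0,-120],
], yaw=[0,0,0,0,0])

```text
time_s: 24.82
position: [423.4, -188.8, 130.8]
eef_rot: [[0.057, 0.998, 0.009], [0.998, -0.057, -0.002], [-0.001, 0.009, -1.0]]
ft_force: [2.1, -0.2, -1.1]
grip_width: 0.545
```

```bash
python3 -c "
from h import *
go((599.5,-13.5,110),94.3)"
```

```text
pos [ 423.4 -188.8  130.8] az 86.8 OFF [185.0, 165.8, 22.1] YAW -7.5 t 24.82
```

Emit:
servo_tool([
  [185,166,5],
  [185,166,5],
  [185,166,5],
  [185,166,5],
  [185,166,5],
  [185,166,10],
  [185,166,20],
  [185,166,20],
], yaw=[-3,-7.5,-7.5,-7.5,-7.5,-7.5,-7.5,-7.5])

```text
time_s: 25.48
position: [596.1, -8.6, 103.4]
eef_rot: [[-0.081, 0.997, -0.005], [0.997, 0.081, -0.0], [0.0, -0.005, -1.0]]
ft_force: [-1.1, -0.8, -1.4]
grip_width: 0.545
```

Emit:
servo_tool([
  [0,0,0],
  [0,0,0],
], yaw=[0,0])

```text
time_s: 25.65
position: [595.5, -13.4, 106.1]
eef_rot: [[-0.073, 0.997, -0.001], [0.997, 0.073, -0.001], [-0.001, -0.001, -1.0]]
ft_force: [0.2, -0.4, -0.9]
grip_width: 0.547
```

```bash
python3 -c "
from h import *
go((599.5,-13,62),94.3)"
```

```text
pos [595.5 -13.4 106.1] az 94.2 OFF [0.1, 4.0, 44.1] YAW -0.1 t 25.65
```

Emit:
servo_tool([
  [0,3,15],
  [0,3,30],
  [0,3,40],
  [0,3,43],
  [0,3,43],
  [0,3,43],
  [0,3,43],
], yaw=[0,0,0,0,0,0,0])

```text
time_s: 26.23
position: [600.2, -11.8, 63.9]
eef_rot: [[-0.075, 0.997, 0.001], [0.997, 0.075, 0.0], [-0.0, 0.001, -1.0]]
ft_force: [-0.5, -0.1, -0.8]
grip_width: 0.55
```

```bash
sed -i 's/(160,130,350,240)/(160,100,350,240)/; s/130:192/100:192/; s/range(130,192/range(100,192/; s/v-130/v-100/g' chk.py; python3 chk.py w16
```

```text
pos [600.2 -11.8  63.9] az 94.3 OFF [-229.0, -1.1, 17.7] YAW -0.1 t 26.23
100 80.0 24.0 | 102 78.8 24.6 | 104 77.6 25.6 | 106 76.3 25.1 | 108 75.1 26.4 | 110 73.8 26.2 | 112 72.5 25.8 | 114 71.0 14.9 | 116 69.9 15.4 | 118 68.7 15.0 | 120 67.5 15.0 | 122 66.3 15.2 | 124 65.1 14.9 | 126 63.9 15.5 | 128 62.5 24.5 | 130 61.2 24.7 | 132 60.0 24.4 | 134 58.7 24.6 | 136 57.5 25.2 | 138 56.2 24.7 | 140 55.0 24.7 | 142 53.7 24.7 | 144 54.4 0.6 | 146 53.9 -6.2 | 148 52.8 -6.5 | 150 51.8 -6.5 | 152 50.8 -7.1 | 154 49.7 -6.8 | 156 48.6 -6.6 | 158 47.5 -6.1 | 160 46.6 -6.8 | 162 45.5 -6.7 | 164 39.8 24.6 | 166 38.6 24.1 | 168 37.3 23.9 | 170 36.0 24.6 | 172 34.7 24.6 | 174 33.4 24.5 | 176 32.1 24.5 | 178 30.8 24.8 | 180 29.5 24.5 | 182 28.1 25.1 | 184 26.9 24.4 | 186 25.5 24.7 | 188 24.3 24.6 | 190 22.8 25.0 | 
0.5468409402971003 [-0.18833734  0.29737907 -1.35063391]
```

View pics/w16z.png

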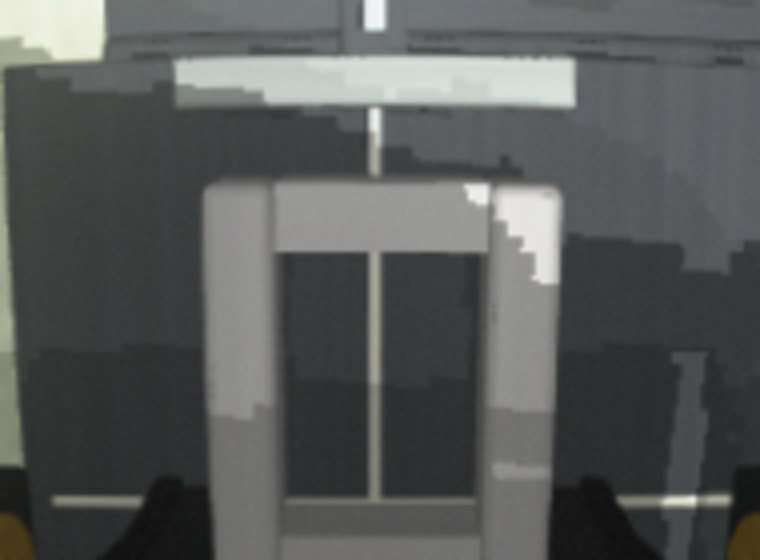

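Emit:
servo_tool([
  [-2,-0.9,4],
  [-2,-0.9,9],
  [-2,-0.9,14],
  [-2,-0.9,16.5],
  [-2,-0.9,17.3],
  [-2,-0.9,17.3],
  [-2,-0.9,17.3],
], yaw=[0,0,0,0,0,0,0])

```text
time_s: 26.87
position: [598.4, -13.5, 46.4]
eef_rot: [[-0.075, 0.997, -0.001], [0.997, 0.075, 0.001], [0.001, -0.001, -1.0]]
ft_force: [-3.8, 0.3, 5.3]
grip_width: 0.55
```

```bash
python3 chk.py w17
```

```text
pos [598.4 -13.5  46.4] az 94.3 OFF [-227.4, 0.7, -0.0] YAW -0.1 t 26.87
100 78.8 7.3 | 102 77.7 7.9 | 104 76.6 8.0 | 106 75.5 7.9 | 108 74.3 8.5 | 110 72.8 -2.6 | 112 71.7 -3.0 | 114 70.7 -2.7 | 116 69.6 -2.6 | 118 68.5 -2.8 | 120 67.5 -2.3 | 122 66.4 -2.2 | 124 65.2 7.1 | 126 64.1 7.1 | 128 62.9 7.3 | 130 61.8 7.0 | 132 60.7 6.8 | 134 59.6 7.0 | 136 58.4 7.3 | 138 57.3 7.0 | 140 56.1 7.4 | 142 55.0 7.7 | 144 54.4 0.7 | 146 53.9 -6.7 | 148 52.9 -6.7 | 150 51.8 -6.4 | 152 50.8 -6.8 | 154 49.7 -7.0 | 156 48.7 -6.9 | 158 47.5 -6.3 | 160 46.5 -6.7 | 162 45.5 -6.7 | 164 42.4 7.0 | 166 41.2 7.1 | 168 40.0 7.5 | 170 38.9 7.3 | 172 37.7 7.3 | 174 36.6 6.9 | 176 35.4 6.9 | 178 34.2 7.3 | 180 33.0 7.4 | 182 31.9 7.1 | 184 30.7 7.2 | 186 29.4 7.4 | 188 28.4 6.5 | 190 27.1 7.3 | 
0.5469441823605027 [-2.38164781 -0.09046362  5.48745373]
```

View pics/w17z.png

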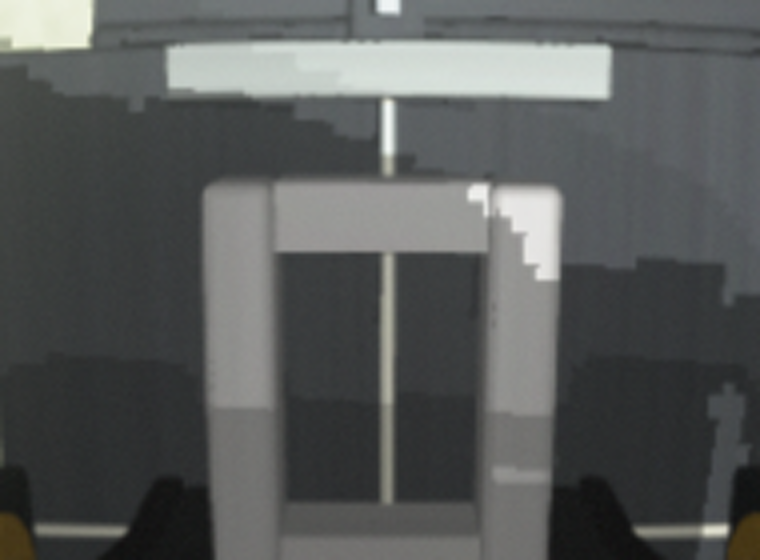

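Emit:
servo_tool([
  [0,0.5,-2],
  [0,1,-2],
  [0,1,-2],
  [0,1,-1],
  [0,1,-0.4],
  [0,1,-0.4],
  [0,1,-0.4],
], yaw=[0,0,0,0,0,0,0])

```text
time_s: 27.5
position: [599.9, -13.4, 46.4]
eef_rot: [[-0.075, 0.997, -0.0], [0.997, 0.075, 0.0], [0.0, -0.0, -1.0]]
ft_force: [-0.0, -0.0, -0.5]
grip_width: 0.55
```

```bash
python3 chk.py w18
```

```text
pos [599.9 -13.4  46.4] az 94.3 OFF [-227.4, -0.8, 0.1] YAW -0.1 t 27.5
100 78.8 6.9 | 102 77.7 7.2 | 104 76.6 8.7 | 106 75.5 8.3 | 108 74.3 8.6 | 110 72.8 -3.1 | 112 71.7 -3.5 | 114 70.7 -2.8 | 116 69.6 -2.7 | 118 68.5 -2.9 | 120 67.5 -2.2 | 122 66.4 -2.6 | 124 65.2 6.8 | 126 64.1 7.5 | 128 63.0 6.9 | 130 61.8 6.6 | 132 60.7 7.5 | 134 59.5 7.3 | 136 58.4 7.1 | 138 57.3 7.3 | 140 56.1 7.0 | 142 55.0 7.3 | 144 54.4 0.6 | 146 53.9 -6.6 | 148 52.8 -6.5 | 150 51.8 -6.4 | 152 50.8 -7.3 | 154 49.7 -6.4 | 156 48.7 -6.7 | 158 47.7 -7.2 | 160 46.6 -6.8 | 162 45.5 -6.8 | 164 42.4 7.1 | 166 41.3 6.4 | 168 40.1 7.1 | 170 38.9 6.9 | 172 37.7 7.2 | 174 36.6 6.8 | 176 35.4 7.3 | 178 34.2 7.0 | 180 33.0 7.2 | 182 31.8 7.2 | 184 30.6 7.5 | 186 29.4 7.3 | 188 28.3 7.3 | 190 27.0 7.5 | 
0.5457110700596113 [ 0.12304202 -0.91407305  0.16968207]
```

View pics/w18z.png

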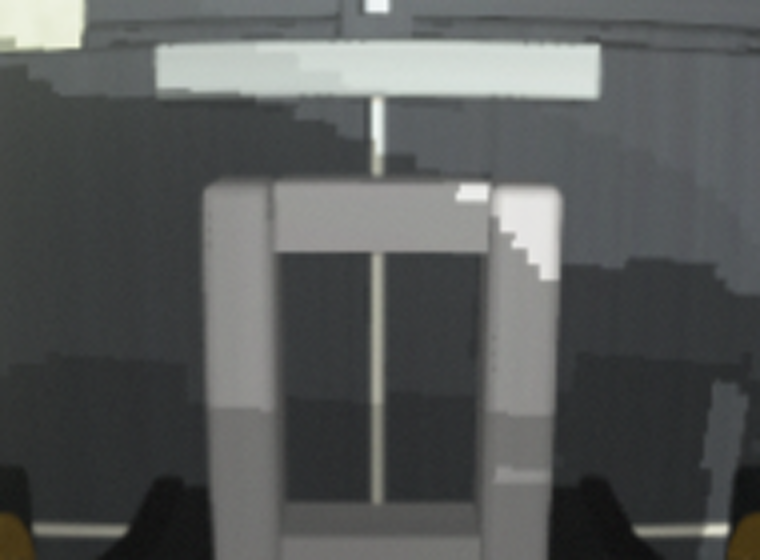

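Emit:
servo_tool([
  [0,-0.4,-1],
  [0,-0.4,-1],
  [0,-0.4,-1],
  [0,-0.4,0],
  [0,-0.4,0.2],
  [0,-0.4,0.2],
], yaw=[0,0,0,0,0,0])

```text
time_s: 28.05
position: [599.6, -13.5, 46.4]
eef_rot: [[-0.075, 0.997, 0.0], [0.997, 0.075, 0.0], [0.0, 0.0, -1.0]]
ft_force: [-0.2, -0.0, 1.4]
grip_width: 0.55
```

Emit:
servo_tool([
  [0,0,0],
  [0,0,0],
  [0,0,0],
  [0,0,0],
  [0,0,0],
  [0,0,0],
], yaw=[0,0,0,0,0,0], hand=80)

```text
time_s: 28.55
position: [599.5, -13.5, 46.2]
eef_rot: [[-0.075, 0.997, -0.0], [0.997, 0.075, 0.0], [0.0, 0.0, -1.0]]
ft_force: [-0.2, -0.2, 0.2]
grip_width: 0.883
```

```bash
python3 chk.py w19 |tail -3
```

```text
pos [599.5 -13.5  46.2] az 94.3 OFF [-227.3, -0.4, -0.0] YAW -0.1 t 28.55
100 78.9 7.7 | 102 77.7 7.1 | 104 76.6 8.0 | 106 75.5 8.2 | 108 74.3 8.1 | 110 72.8 -2.4 | 112 71.7 -3.1 | 114 70.7 -3.0 | 116 69.6 -3.2 | 118 68.5 -3.2 | 120 67.5 -3.2 | 122 66.4 -2.1 | 124 65.2 6.9 | 126 64.1 7.2 | 128 63.0 6.9 | 130 61.8 7.5 | 132 60.7 7.6 | 134 59.6 6.7 | 136 58.4 6.8 | 138 57.3 6.4 | 140 56.1 7.1 | 142 55.0 6.7 | 144 54.4 0.4 | 146 53.9 -6.8 | 148 52.9 -6.8 | 150 51.8 -6.9 | 152 50.8 -6.7 | 154 49.7 -6.9 | 156 48.6 -6.6 | 158 47.7 -7.5 | 160 46.6 -7.1 | 162 45.5 -6.7 | 164 42.4 7.3 | 166 41.3 6.7 | 168 40.1 6.8 | 170 38.8 7.5 | 172 37.8 6.9 | 174 36.6 6.8 | 176 35.4 7.3 | 178 34.2 7.0 | 180 33.1 6.9 | 182 31.9 7.0 | 184 30.7 6.9 | 186 29.5 7.3 | 188 28.4 6.7 | 190 27.3 6.3 | 
0.8993570807963048 [-0.55466225 -0.45897588  0.01420521]
```

View pics/w19z.png

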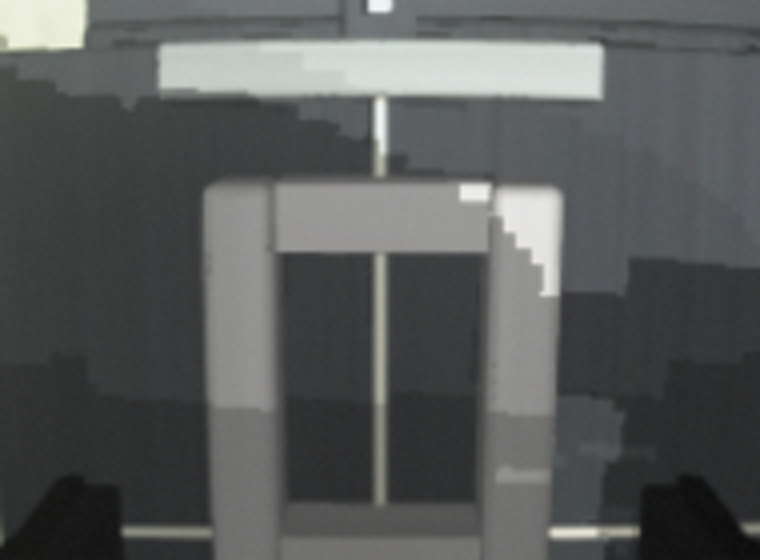

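Emit:
servo_tool([
  [0,0,-10],
  [0,0,-25],
  [0,10,-45],
  [0,20,-55],
  [0,20,-55],
  [0,20,-55],
], yaw=[0,0,0,0,0,0])

```text
time_s: 29.1
position: [619.8, -11.9, 102.0]
eef_rot: [[-0.075, 0.997, 0.001], [0.997, 0.075, 0.0], [0.0, 0.001, -1.0]]
ft_force: [-0.6, 0.3, -0.1]
grip_width: 0.917
```

```bash
python3 -c "
from h import *
c=cam('wrist'); save(c,'w20.png',scale=1.5);np.save('w20.npy',c,allow_pickle=True); save(c,'w20z.png',(170,100,350,200),4)
go((600,-13,100),94)"
```

```text
pos [618.7 -11.9 101. ] az 94.3 OFF [0.3, -18.7, 1.0] YAW 0.3 t 29.15
```

View pics/w20.png

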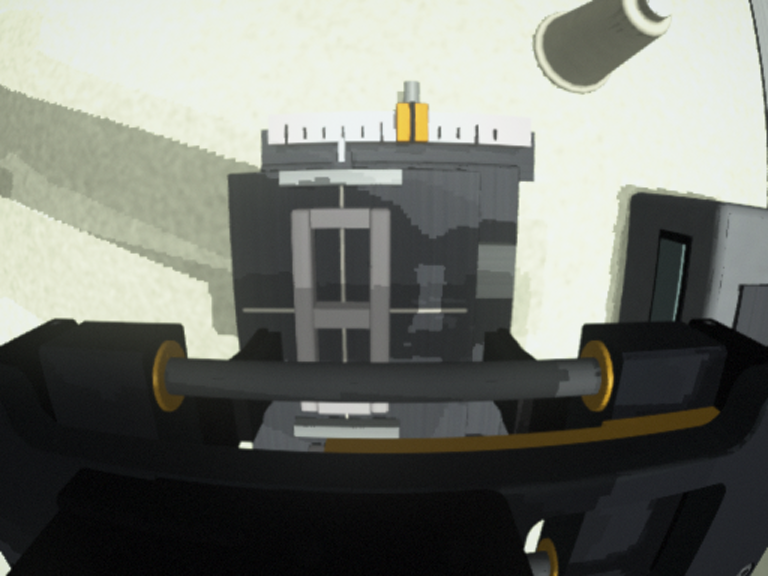

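View pics/w20z.png

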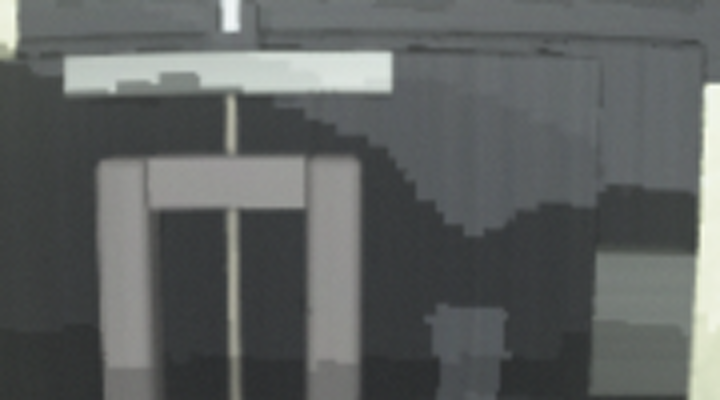

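```bash
python3 -c "
from h import *
c=np.load('w20.npy',allow_pickle=True).item(); save(c,'w20y.png',(165,45,365,125),4)
P=cloud(c)
for u,v in [(403,120),(418,120),(411,120),(341,150),(341,145),(360,132),(310,133)]:
    w=P[int(v/1.5)-1:int(v/1.5)+2,int(u/1.5)-1:int(u/1.5)+2].reshape(-1,3); print((u,v),np.round(np.nanmedian(w,0),1))
"
```

```text
(403, 120) [621.9  86.5  39.2]
(418, 120) [629.3  87.2  39.5]
(411, 120) [626.3  86.9  40.2]
(341, 150) [592.6  69.1  39.4]
(341, 145) [592.3  72.1  39. ]
(360, 132) [601.   79.8  29.3]
(310, 133) [574.5  78.5  29.2]
```

View pics/w20y.png

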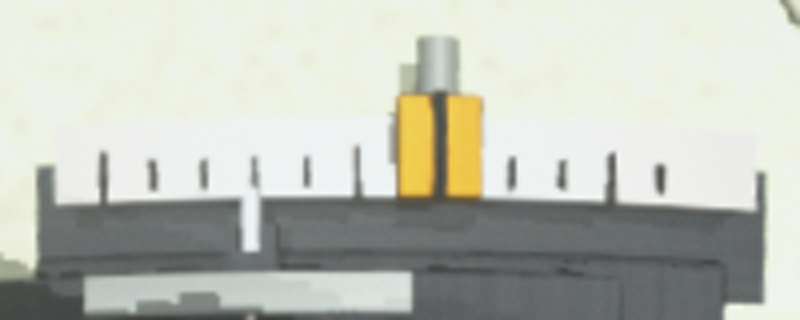

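```bash
python3 -c "
from h import *
c=np.load('w20.npy',allow_pickle=True).item()
a=np.radians(4.3); ux=np.array([np.cos(a),np.sin(a),0])
o=ray(c,165+251/4,45+190/4,40)
for x,y in [(251,195),(252,245),(440,105),(440,150),(439,190)]:
    p=ray(c,165+x/4,45+y/4,40); print((x,y),np.round(p,1),round((p-o)@ux,2))
"
```

```text
(251, 195) [592.9  73.8  40. ] -0.0
(252, 245) [593.7  64.4  40. ] 0.16
(440, 105) [626.5  93.5  40. ] 35.01
(440, 150) [627.1  84.9  40. ] 35.01
(439, 190) [627.5  77.3  40. ] 34.83
```

```bash
python3 -c "
from h import *
c=np.load('top0.npy',allow_pickle=True).item(); save(c,'topw.png',(310,140,420,250),5)
P=cloud(c); m=(P[...,2]>95)&(P[...,1]<-300)&(P[...,1]>-450)&(P[...,0]>500)&(P[...,0]<680)
q=P[m]; print(len(q),q.mean(0)); w,V=np.linalg.eigh(np.cov(q[:,:2].T)); print(w,np.degrees(np.arctan2(V[1,1],V[0,1])))
go((655,-372,200),175)"
```

```text
102 [ 592.86714433 -370.34639595  108.22762633]
[ 26.14976133 444.44733886] -175.59523972679767
pos [618.7 -11.9 101. ] az 94.3 OFF [-361.8, 9.1, -99.1] YAW -80.7 t 29.15
```

View pics/topw.png

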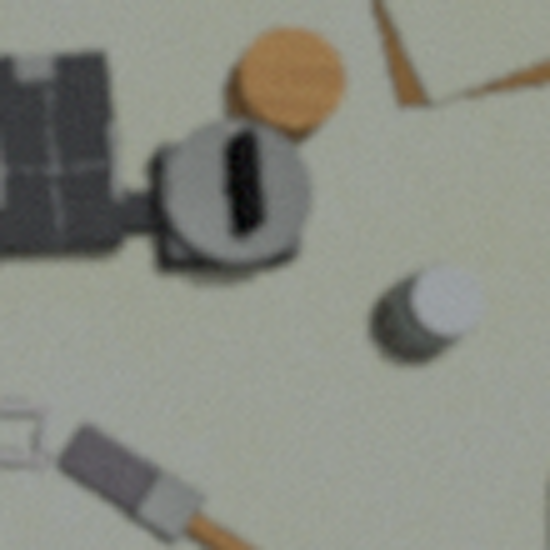

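Emit:
servo_tool([
  [0,9,-99],
  [-20,9,-99],
  [-60,9,-99],
  [-100,9,-99],
  [-140,9,-99],
  [-180,9,-99],
  [-220,9,-99],
  [-260,9,-99],
], yaw=[-7,-14,-21,-28,-35,-42,-49,-56], hand=60)

```text
time_s: 29.82
position: [646.4, -272.1, 198.8]
eef_rot: [[-0.872, 0.49, -0.003], [0.49, 0.872, 0.001], [0.003, -0.0, -1.0]]
ft_force: [0.2, 0.5, -0.1]
grip_width: 0.691
```

```bash
python3 -c "
from h import *
go((655,-372,200),184); print(np.round(read_state()['joint_positions'],1))"
```

```text
pos [ 646.4 -272.1  198.8] az 150.6 OFF [-56.4, -82.9, -1.4] YAW -33.4 t 29.82
[  4.2  31.6  23.2  86.3 -13.2  64.9  90.6]
```

Emit:
servo_tool([
  [-30,-30,-1],
  [-50,-60,-1],
  [-52,-80,-1],
  [-52,-80,-1],
  [-52,-80,-1],
  [-52,-80,-1],
  [-52,-80,-1],
], yaw=[-7,-14,-21,-28,-33,-33,-33])

```text
time_s: 30.4
position: [652.6, -365.4, 199.8]
eef_rot: [[-0.998, -0.055, -0.002], [-0.055, 0.998, 0.002], [0.002, 0.002, -1.0]]
ft_force: [-0.0, 0.0, 0.4]
grip_width: 0.689
```

```bash
python3 -c "
from h import *
go((655,-372,200),184); print(np.round(read_state()['joint_positions'],1))
c=cam('wrist'); save(c,'w21.png',scale=1.5);np.save('w21.npy',c,allow_pickle=True)"
```

```text
pos [ 652.6 -365.4  199.8] az -176.8 OFF [-2.1, -6.8, -0.2] YAW -0.8 t 30.4
[ 16.5  35.3  15.7  78.4  -9.7  67.8 126.3]
```

View pics/w21.png

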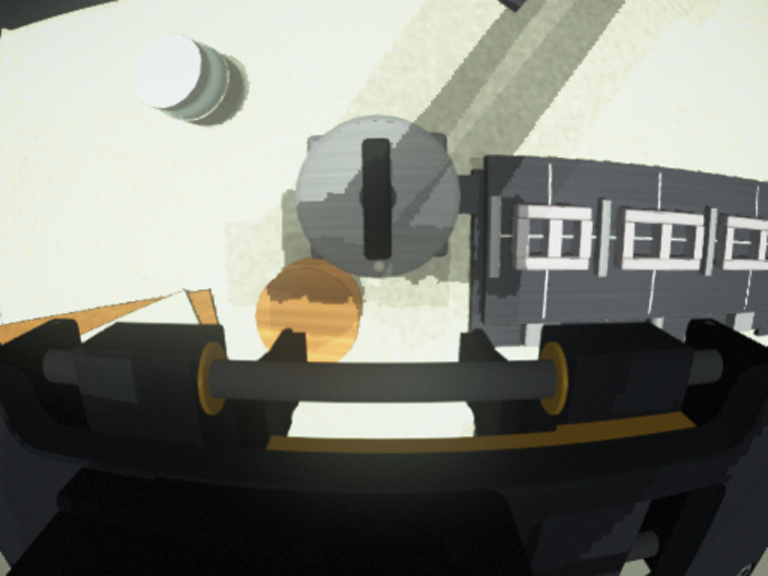

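```bash
python3 -c "
from h import *
c=np.load('w21.npy',allow_pickle=True).item()
P=cloud(c); m=(P[...,2]>98)&(P[...,2]<115)&(np.hypot(P[...,0]-592,P[...,1]+370)<60)
q=P[m]; print(len(q),q.mean(0),q.min(0),q.max(0)); w,V=np.linalg.eigh(np.cov(q[:,:2].T)); print(w,np.degrees(np.arctan2(V[1,1],V[0,1])))
vv,uu=np.where(m); r=cv2.minAreaRect(q[:,:2].astype(np.float32)); print(r)
m=(P[...,2]>60)&(P[...,2]<80)&(np.hypot(P[...,0]-592,P[...,1]+370)<75); q=P[m]; print(q[:,2].mean(), cv2.minEnclosingCircle(q[:,:2].astype(np.float32)))
go((r[0][0],r[0][1],86),184.4)"
```

```text
1488 [ 595.38530833 -371.38542526  108.74916332] [ 560.62226765 -381.27878138  105.26994233] [ 630.02258713 -361.61476485  111.2541981 ]
[ 20.63070936 388.38315615] -175.98580559095694
((595.2451782226562, -371.58953857421875), (68.96501159667969, 16.235700607299805), 3.4877543449401855)
68.81527181521663 ((595.4744873046875, -371.3226318359375), 55.26435470581055)
pos [ 652.9 -365.1  200.1] az -176.8 OFF [57.8, -3.4, 114.2] YAW -1.2 t 30.45
```

Emit:
servo_tool([
  [30,-5,20],
  [57.8,-5,50],
  [57.8,-5,70],
  [57.8,-5,80],
  [57.8,-5,80],
  [57.8,-5,80],
], yaw=[-0.8,-0.8,-0.8,-0.8,-0.8,-0.8])

```text
time_s: 30.95
position: [597.7, -373.2, 121.5]
eef_rot: [[-0.997, -0.073, 0.001], [-0.073, 0.997, 0.0], [-0.001, 0.0, -1.0]]
ft_force: [0.4, 0.3, 0.2]
grip_width: 0.689
```

```bash
python3 -c "
from h import *
go((595.3,-371.4,77),184.1); print(np.round(read_state()['joint_positions'],1))"
```

```text
pos [ 597.7 -373.2  121.5] az -175.8 OFF [2.3, 2.0, 44.5] YAW 0.1 t 30.95
[ 18.8  35.1  14.7  89.7 -10.1  56.5 130.8]
```

Emit:
servo_tool([
  [1.5,1.5,15],
  [1.5,1.5,30],
  [1.5,1.5,40],
  [1.5,1.5,44],
  [1.5,1.5,44],
  [1.5,1.5,44],
], yaw=[0,0,0,0,0,0])

```text
time_s: 31.45
position: [595.4, -373.0, 78.0]
eef_rot: [[-0.997, -0.072, 0.001], [-0.072, 0.997, -0.001], [-0.001, -0.001, -1.0]]
ft_force: [0.2, -1.7, 0.1]
grip_width: 0.691
```

Emit:
servo_tool([
  [0,0,0],
  [0,0,0],
  [0,0,0],
  [0,0,0],
  [0,0,0],
  [0,0,0],
  [0,0,0],
  [0,0,0],
], yaw=[0,0,0,0,0,0,0,0], hand=10, squeeze=50)

```text
time_s: 32.12
position: [594.4, -371.7, 77.2]
eef_rot: [[-0.997, -0.072, -0.001], [-0.072, 0.997, 0.002], [0.001, 0.002, -1.0]]
ft_force: [-1.5, -0.2, 0.4]
grip_width: 0.18
```

Emit:
servo_tool([
  [0,0,0],
  [0,0,0],
  [0,0,0],
  [0,0,0],
], yaw=[0,0,0,0])

```text
time_s: 32.45
position: [594.4, -371.8, 77.1]
eef_rot: [[-0.997, -0.072, -0.001], [-0.072, 0.997, 0.002], [0.001, 0.002, -1.0]]
ft_force: [-2.1, 3.2, 2.5]
grip_width: 0.18
```

```bash
python3 -c "
from h import *
go((595.3,-371.4,77),184.1); s=read_state(); print(np.round(s['joint_positions'],1),s['grip_width']*87,np.round(s['ft_force'],1),np.round(s['wrist_torque'],2))"
```

```text
pos [ 594.4 -371.8   77.1] az -175.9 OFF [-0.9, 0.3, 0.1] YAW 0.0 t 32.45
[ 19.3  37.5  14.1  91.9 -10.9  52.1 131.4] 15.658261259777785 [-2.1  3.2  2.5] [0.92 0.38 0.05]
```

Emit:
servo_tool([
  [0,0,0],
  [0,0,0],
  [0,0,0],
  [0,0,0],
  [0,0,0],
  [0,0,0],
  [0,0,0],
  [0,0,0],
], yaw=[3,7,12,17,22,27,31,34])

```text
time_s: 33.12
position: [594.6, -370.8, 77.1]
eef_rot: [[-0.866, 0.5, -0.001], [0.5, 0.866, 0.003], [0.002, 0.002, -1.0]]
ft_force: [-2.2, 6.2, 3.2]
grip_width: 0.181
```

```bash
python3 -c "
from h import *
go((595.3,-371.4,77),184.1); s=read_state(); print(np.round(s['joint_positions'],1),s['grip_width']*87,np.round(s['ft_force'],1),np.round(s['wrist_torque'],2))
c=cam('wrist'); save(c,'w22.png',scale=1.5)"
```

```text
pos [ 594.6 -370.8   77.1] az 150.0 OFF [-0.9, -0.2, 0.1] YAW -34.1 t 33.12
[ 13.6  38.6  22.8  92.2 -17.8  52.9 102.8] 15.785109567163655 [-2.2  6.2  3.2] [1.19 0.38 0.21]
```

View pics/w22.png

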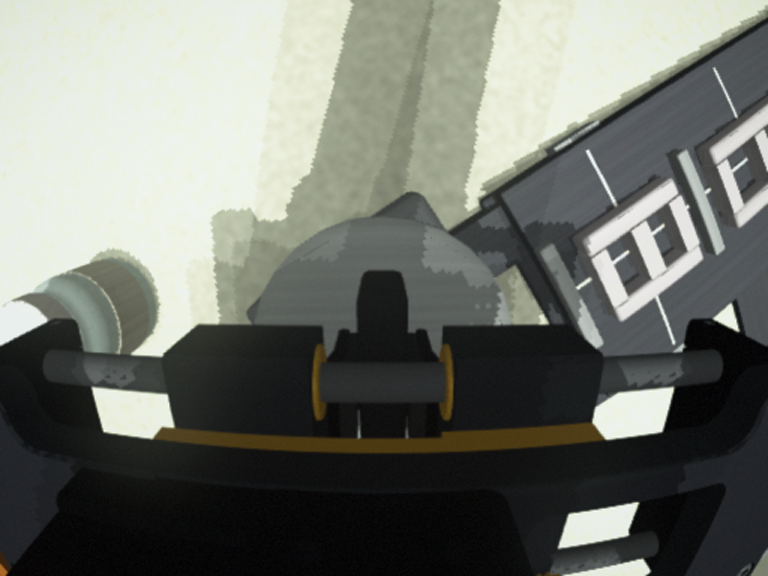

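Emit:
servo_tool([
  [0,0,0],
  [0,0,0],
  [0,0,0],
  [0,0,0],
  [0,0,0],
  [0,0,0],
  [0,0,0],
  [0,0,0],
], yaw=[4,9,14,19,24,29,34,38])

```text
time_s: 33.83
position: [595.5, -370.0, 77.2]
eef_rot: [[-0.375, 0.927, 0.0], [0.927, 0.375, 0.004], [0.003, 0.002, -1.0]]
ft_force: [0.1, 6.0, 2.3]
grip_width: 0.178
```

```bash
cat > st.py <<'E'
from h import *
go((595.3,-371.4,77),184.1); s=read_state(); print(np.round(s['joint_positions'],1),s['grip_width']*87,np.round(s['ft_force'],1),np.round(s['wrist_torque'],2))
E
python3 st.py
```

```text
pos [ 595.5 -370.    77.2] az 112.0 OFF [-1.2, -0.7, 0.2] YAW -72.1 t 33.83
[  7.6  40.6  32.4  92.6 -25.6  54.5  70.9] 15.47357220486215 [0.1 6.  2.3] [1.25 0.15 0.15]
```

Emit:
servo_tool([
  [0,0,0],
  [0,0,0],
  [0,0,0],
  [0,0,0],
  [0,0,0],
  [0,0,0],
  [0,0,0],
  [0,0,0],
], yaw=[4,9,14,19,24,29,34,38])

```text
time_s: 34.5
position: [596.7, -369.9, 77.2]
eef_rot: [[0.274, 0.962, 0.002], [0.962, -0.274, 0.003], [0.004, 0.001, -1.0]]
ft_force: [1.4, 5.9, 3.1]
grip_width: 0.18
```

```bash
python3 st.py
```

```text
pos [ 596.7 -369.9   77.2] az 74.1 OFF [-1.8, -0.9, 0.1] YAW -110.0 t 34.5
[  2.   43.4  41.9  92.9 -33.5  56.9  39.1] 15.68746315864663 [1.4 5.9 3.1] [ 1.09 -0.38  0.24]
```

Emit:
servo_tool([
  [0,0,0],
  [0,0,0],
  [0,0,0],
  [0,0,0],
  [0,0,0],
  [0,0,0],
  [0,0,0],
  [0,0,0],
], yaw=[4,9,14,19,24,29,34,38])

```text
time_s: 35.17
position: [597.6, -370.7, 77.2]
eef_rot: [[0.808, 0.589, 0.004], [0.589, -0.808, 0.002], [0.004, 0.001, -1.0]]
ft_force: [3.9, 4.2, 0.1]
grip_width: 0.178
```

```bash
python3 st.py; python3 -c "
from h import *
c=cam('wrist'); save(c,'w23.png',scale=1.5); c=cam('scene'); save(c,'s23.png',(130,160,300,290),4)"
```

```text
pos [ 597.6 -370.7   77.2] az 36.1 OFF [-2.3, -0.8, 0.2] YAW -148.0 t 35.17
[ -2.7  47.1  51.   93.1 -41.2  60.2   7. ] 15.500758858985058 [3.9 4.2 0.1] [ 0.74 -0.63  0.25]
```

View pics/w23.png

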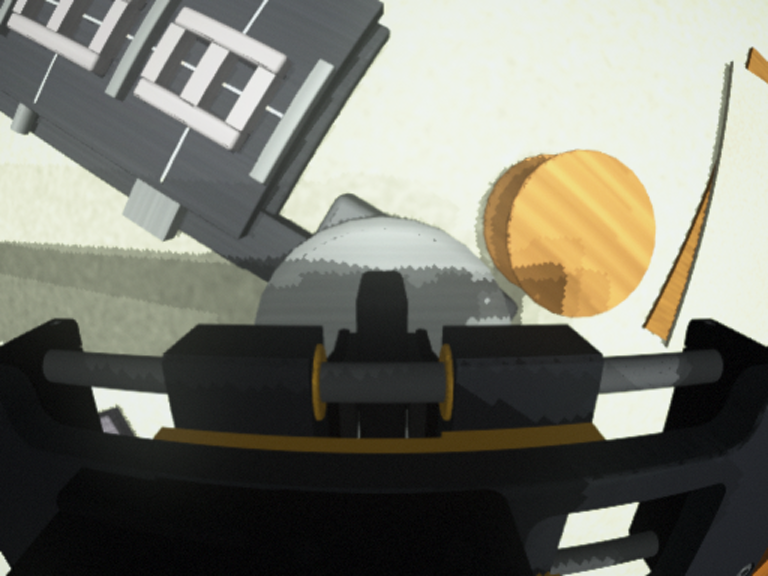

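View pics/s23.png

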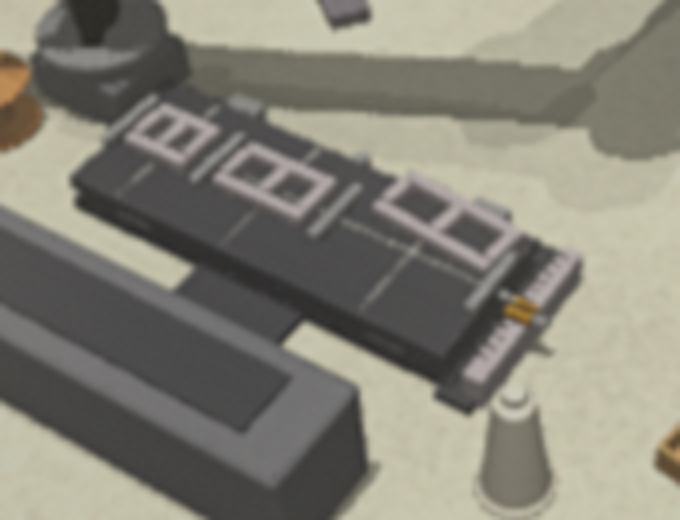

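The large slider has been knocked aside, towards the robot (it sits off its line at about (450,220) in the scene crop). The order asked wants the sliders set at the loading position, so I'll crank back, re-centre it and crank again.

Emit:
servo_tool([
  [0,0,0],
  [0,0,0],
  [0,0,0],
  [0,0,0],
  [0,0,0],
  [0,0,0],
  [0,0,0],
  [0,0,0],
], yaw=[-4,-9,-14,-19,-24,-29,-34,-38])

```text
time_s: 35.93
position: [596.7, -370.0, 77.2]
eef_rot: [[0.269, 0.963, 0.002], [0.963, -0.269, 0.004], [0.004, 0.001, -1.0]]
ft_force: [1.5, 6.5, 3.2]
grip_width: 0.183
```

Emit:
servo_tool([
  [0,0,0],
  [0,0,0],
  [0,0,0],
  [0,0,0],
  [0,0,0],
  [0,0,0],
  [0,0,0],
  [0,0,0],
], yaw=[-4,-9,-14,-19,-24,-29,-34,-38])

```text
time_s: 36.6
position: [595.5, -370.0, 77.1]
eef_rot: [[-0.381, 0.925, 0.001], [0.925, 0.381, 0.004], [0.004, 0.002, -1.0]]
ft_force: [-0.4, 7.0, 3.7]
grip_width: 0.18
```

```bash
python3 st.py
```

```text
pos [ 595.5 -370.    77.1] az 112.4 OFF [-1.2, -0.7, 0.1] YAW -71.7 t 36.6
[  7.6  40.6  32.4  92.6 -25.6  54.5  71.3] 15.648406917354569 [-0.4  7.   3.7] [ 1.29  0.11 -0.18]
```

Emit:
servo_tool([
  [0,0,0],
  [0,0,0],
  [0,0,0],
  [0,0,0],
  [0,0,0],
  [0,0,0],
  [0,0,0],
  [0,0,0],
], yaw=[-4,-9,-14,-19,-24,-29,-34,-38])

```text
time_s: 37.27
position: [594.6, -370.8, 77.1]
eef_rot: [[-0.869, 0.495, -0.001], [0.495, 0.869, 0.003], [0.002, 0.003, -1.0]]
ft_force: [-1.2, 5.4, 3.0]
grip_width: 0.178
```

Emit:
servo_tool([
  [0,0,0],
  [0,0,0],
  [0,0,0],
  [0,0,0],
  [0,0,0],
  [0,0,0],
  [0,0,0],
  [0,0,0],
], yaw=[-4,-9,-14,-19,-24,-29,-33,-34])

```text
time_s: 37.93
position: [594.4, -371.8, 77.1]
eef_rot: [[-0.997, -0.073, -0.0], [-0.073, 0.997, 0.002], [0.0, 0.002, -1.0]]
ft_force: [-1.4, 4.2, 2.6]
grip_width: 0.179
```

```bash
python3 st.py
```

```text
pos [ 594.4 -371.8   77.1] az -175.8 OFF [-1.0, 0.3, 0.1] YAW 0.1 t 37.93
[ 19.3  37.5  14.1  91.9 -10.9  52.1 131.5] 15.56827893116542 [-1.4  4.2  2.6] [ 1.06  0.34 -0.2 ]
```

Emit:
servo_tool([
  [0,0,0],
  [0,0,0],
  [0,0,0],
], yaw=[-1,-1.2,-1.2])

```text
time_s: 38.18
position: [594.4, -371.8, 77.2]
eef_rot: [[-0.996, -0.089, -0.0], [-0.089, 0.996, 0.002], [0.0, 0.002, -1.0]]
ft_force: [-1.7, 5.5, 3.4]
grip_width: 0.181
```

Emit:
servo_tool([
  [0,0,0],
  [0,0,0],
  [0,0,0],
  [0,0,0],
  [0,0,0],
], yaw=[0,0,0,0,0], hand=60)

```text
time_s: 38.6
position: [594.4, -373.6, 77.2]
eef_rot: [[-0.996, -0.092, 0.0], [-0.092, 0.996, -0.001], [-0.0, -0.001, -1.0]]
ft_force: [-0.3, 0.5, -0.2]
grip_width: 0.474
```

Emit:
servo_tool([
  [0,0,-20],
  [0,0,-50],
  [0,0,-85],
  [0,0,-100],
  [0,0,-100],
  [0,0,-100],
  [0,0,-100],
], yaw=[0,0,0,0,7,14,21])

```text
time_s: 39.18
position: [594.5, -373.4, 178.0]
eef_rot: [[-0.961, 0.277, 0.001], [0.277, 0.961, -0.001], [-0.002, -0.001, -1.0]]
ft_force: [0.7, -0.2, 0.2]
grip_width: 0.689
```

```bash
python3 st.py; python3 -c "
from h import *
c=cam('scene'); save(c,'s24.png',(130,160,300,290),4)
go((600,-80,200),94.3)"
```

```text
pos [ 594.5 -373.4  178. ] az 163.9 OFF [-0.0, 2.2, 101.0] YAW -20.2 t 39.18
[ 15.2  32.3  20.4  87.6 -12.1  62.3 112.3] 59.900118868274404 [ 0.7 -0.2  0.2] [ 0.09 -0.   -0.03]
pos [ 594.5 -373.1  177.4] az 163.7 OFF [76.8, 282.9, -22.7] YAW 69.4 t 39.23
```

View pics/s24.png

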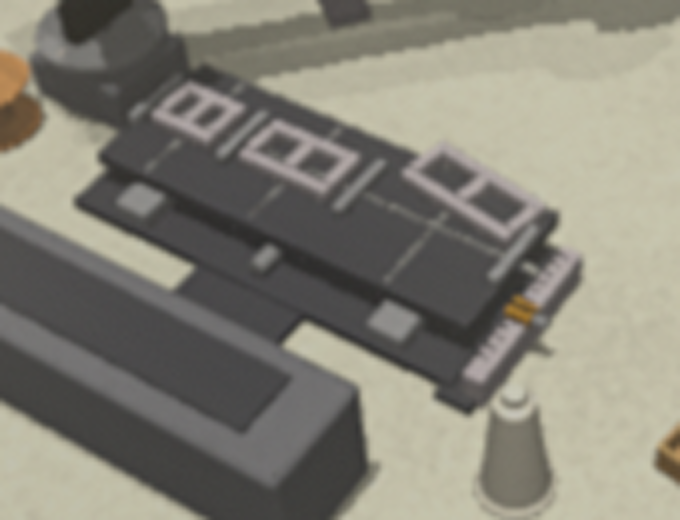

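Emit:
servo_tool([
  [35,40,-22],
  [50,75,-22],
  [60,110,-22],
  [70,150,-22],
  [77,190,-22],
  [85,230,-22],
  [88,260,-22],
  [88,280,-22],
], yaw=[7,14,21,28,35,42,49,56], hand=87)

```text
time_s: 39.9
position: [585.8, -73.9, 199.1]
eef_rot: [[-0.316, 0.949, 0.0], [0.949, 0.316, 0.002], [0.002, 0.001, -1.0]]
ft_force: [0.3, 0.8, -0.5]
grip_width: 0.993
```

Emit:
servo_tool([
  [0,0,0],
  [0,0,0],
  [0,0,0],
  [0,0,0],
], yaw=[7,13,13,13])

```text
time_s: 40.23
position: [585.5, -79.6, 199.2]
eef_rot: [[-0.096, 0.995, 0.0], [0.995, 0.096, -0.001], [-0.001, -0.0, -1.0]]
ft_force: [0.6, 0.5, -0.1]
grip_width: 0.999
```

```bash
python3 -c "
from h import *
go((580,-60,200),94.3)
c=cam('wrist'); save(c,'w25.png',scale=1.5);np.save('w25.npy',c,allow_pickle=True)"
```

```text
pos [585.5 -79.6 199.2] az 95.5 OFF [20.1, -3.6, -0.8] YAW 1.2 t 40.23
```

View pics/w25.png

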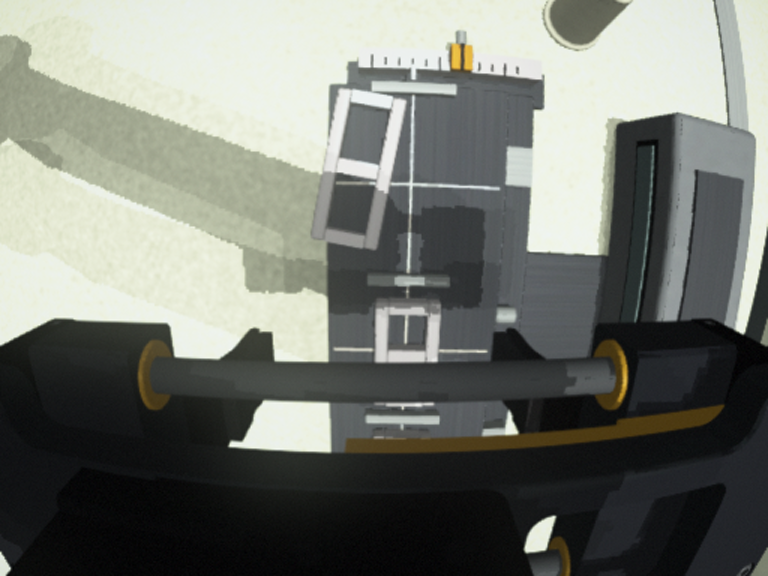

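```bash
python3 -c "
from h import *
c=np.load('w25.npy',allow_pickle=True).item(); save(c,'w25z.png',(200,15,340,175),3.7)
m=quad(c,[(343,89),(407,99.5),(377,249),(312,238)],54)
a=np.radians(4.3); ux=np.array([np.cos(a),np.sin(a),0]); print((ray(c,461/1.5,58/1.5,40)-ray(c,413.5/1.5,75/1.5,40))@ux, ray(c,407/1.5,350/1.5,40))
"
```

```text
[[545.9, 48.5], [589.8, 45.0], [579.5, -60.3], [533.7, -56.7]] C [562.2  -5.9  54. ]
len [105.9, 105.8, 44.1, 46.0] az [83.4, 84.4] [85.5, 85.5]
34.160969051189745 [ 609.9890817  -138.34226441   40.        ]
```

View pics/w25z.png

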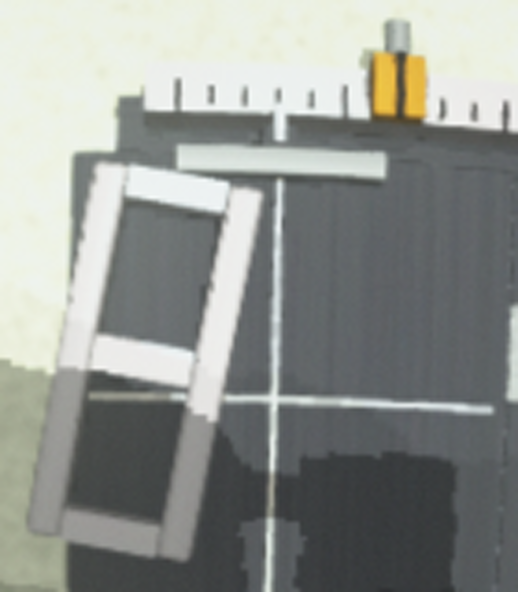

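```bash
python3 -c "
from h import *
c=np.load('w25.npy',allow_pickle=True).item()
m=quad(c,[((x/3.7+200),(y/3.7+15)) for x,y in [(93,163),(262,187),(190,560),(28,533)]],54,1)
print(ray(c,145/3.7+200,361/3.7+15,53))
go((562.2,-6.2,80),84.3)"
```

```text
[[542.2, 48.6], [589.2, 45.8], [579.6, -60.7], [533.3, -57.1]] C [561.1  -5.9  54. ]
len [106.1, 106.9, 47.1, 46.5] az [85.2, 84.8] [86.6, 85.6]
[561.89559874  -6.20346716  53.        ]
pos [585.5 -79.8 199.2] az 95.5 OFF [75.5, -16.1, 119.2] YAW 11.2 t 40.28
```

Emit:
servo_tool([
  [37,-8,20],
  [75,-16,50],
  [75,-16,80],
  [75,-16,105],
  [75,-16,115],
  [75,-16,115],
  [75,-16,115],
], yaw=[5,10.2,10.2,10.2,10.2,10.2,10.2])

```text
time_s: 40.87
position: [563.3, -7.5, 84.9]
eef_rot: [[0.086, 0.996, 0.001], [0.996, -0.086, -0.0], [-0.0, 0.001, -1.0]]
ft_force: [0.1, -0.0, 0.3]
grip_width: 0.999
```

```bash
python3 -c "
from h import *
go((561.8,-6.2,46.3),85.3)"
```

```text
pos [563.3  -7.5  84.9] az 85.1 OFF [1.2, -1.6, 38.6] YAW -0.2 t 40.87
```

Emit:
servo_tool([
  [1.2,-1,15],
  [1.2,-1,28],
  [1.2,-1,36],
  [1.2,-1,38],
  [1.2,-1,38],
  [1.2,-1,38],
], yaw=[0,0,0,0,0,0])

```text
time_s: 41.37
position: [562.2, -5.2, 46.7]
eef_rot: [[0.086, 0.996, 0.001], [0.996, -0.086, 0.0], [0.0, 0.001, -1.0]]
ft_force: [-0.1, -0.2, 0.6]
grip_width: 1.002
```

Emit:
servo_tool([
  [0,0,0],
  [0,0,0],
  [0,0,0],
  [0,0,0],
  [0,0,0],
  [0,0,0],
  [0,0,0],
  [0,0,0],
], yaw=[0,0,0,0,0,0,0,0], hand=40, squeeze=25)

```text
time_s: 42.03
position: [561.7, -4.9, 46.3]
eef_rot: [[0.085, 0.996, -0.0], [0.996, -0.085, 0.0], [0.0, -0.0, -1.0]]
ft_force: [0.2, 0.5, 0.1]
grip_width: 0.544
```

Emit:
servo_tool([
  [0,0,0],
  [0,0,0],
  [0,0,0],
], yaw=[0,0,0])

```text
time_s: 42.28
position: [561.7, -4.9, 46.2]
eef_rot: [[0.085, 0.996, -0.0], [0.996, -0.085, 0.0], [0.0, -0.0, -1.0]]
ft_force: [-0.4, 0.5, 0.8]
grip_width: 0.551
```

Emit:
servo_tool([
  [0,0,-6],
  [0,0,-15],
  [0,0,-18],
  [0,0,-18],
  [0,0,-18],
], yaw=[0,0,0,0,0])

```text
time_s: 42.7
position: [562.0, -4.8, 64.7]
eef_rot: [[0.085, 0.996, 0.001], [0.996, -0.085, 0.0], [0.0, 0.001, -1.0]]
ft_force: [0.1, -0.1, -1.8]
grip_width: 0.545
```

```bash
python3 -c "
from h import *
go((599.5,-13.5,64),94.2); print(read_state()['grip_width']*87)"
```

```text
pos [562.   -4.8  64.7] az 85.1 OFF [-5.4, 38.1, 0.7] YAW -9.1 t 42.7
47.40289838706373
```

Emit:
servo_tool([
  [-2,12,0],
  [-4,25,0],
  [-5,38,0],
  [-5,38,0],
  [-5,38,0],
  [-5,38,0],
  [-5,38,0],
  [-5,38,0],
], yaw=[-4,-9.1,-9.1,-9.1,-9.1,-9.1,-9.1,-9.1])

```text
time_s: 43.37
position: [598.3, -12.9, 64.1]
eef_rot: [[-0.073, 0.997, -0.001], [0.997, 0.073, 0.0], [0.0, -0.001, -1.0]]
ft_force: [0.2, 0.4, -0.4]
grip_width: 0.546
```

```bash
python3 chk.py w26
```

```text
pos [598.3 -12.9  64.1] az 94.2 OFF [-228.0, 1.2, 17.8] YAW -0.2 t 43.37
100 80.1 25.4 | 102 78.8 25.2 | 104 77.5 25.0 | 106 76.3 26.1 | 108 75.1 26.1 | 110 73.8 26.2 | 112 72.2 15.4 | 114 71.0 14.8 | 116 69.9 15.3 | 118 68.7 15.1 | 120 67.5 14.8 | 122 66.3 15.1 | 124 65.1 15.1 | 126 63.7 25.4 | 128 62.5 24.7 | 130 61.3 24.1 | 132 60.0 24.6 | 134 58.7 25.2 | 136 57.5 24.2 | 138 56.2 25.0 | 140 55.0 25.1 | 142 53.7 24.5 | 144 52.4 24.9 | 146 53.4 -0.3 | 148 52.9 -7.0 | 150 51.8 -6.7 | 152 50.8 -7.3 | 154 49.7 -6.9 | 156 48.6 -6.6 | 158 47.6 -6.9 | 160 46.5 -6.6 | 162 45.6 -7.7 | 164 44.4 -6.7 | 166 38.5 24.9 | 168 37.2 24.9 | 170 35.9 24.8 | 172 34.7 24.7 | 174 33.3 25.2 | 176 32.1 24.7 | 178 30.9 24.2 | 180 29.5 24.3 | 182 28.2 24.7 | 184 26.9 24.6 | 186 25.6 24.6 | 188 24.2 24.9 | 190 22.8 25.0 | 
0.5524305291174384 [-0.84139994 -0.04357705 -0.54590731]
```

View pics/w26z.png

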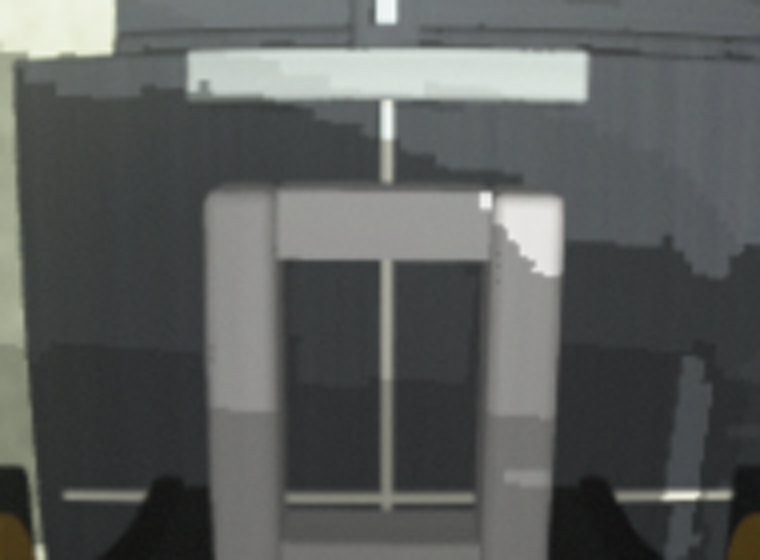

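Emit:
servo_tool([
  [0,0.7,4],
  [0,0.7,9],
  [0,0.7,14],
  [0,0.7,16.5],
  [0,0.7,17.2],
  [0,0.7,17.2],
  [0,0.7,17.2],
], yaw=[0,0,0,0,0,0,0])

```text
time_s: 44.0
position: [599.9, -13.2, 46.9]
eef_rot: [[-0.073, 0.997, 0.0], [0.997, 0.073, -0.0], [-0.0, 0.0, -1.0]]
ft_force: [-0.6, -0.1, -0.5]
grip_width: 0.544
```

```bash
python3 chk.py w27
```

```text
pos [599.9 -13.2  46.9] az 94.2 OFF [-227.6, -0.4, 0.7] YAW -0.2 t 44.0
100 78.9 8.0 | 102 77.7 7.7 | 104 76.6 8.6 | 106 75.5 8.8 | 108 74.4 9.2 | 110 72.8 -1.5 | 112 71.7 -2.5 | 114 70.7 -2.1 | 116 69.6 -2.1 | 118 68.5 -1.8 | 120 67.5 -1.9 | 122 66.4 -2.0 | 124 65.3 -1.1 | 126 64.1 7.8 | 128 62.9 7.1 | 130 61.8 8.0 | 132 60.6 8.0 | 134 59.5 7.7 | 136 58.4 8.0 | 138 57.2 7.8 | 140 56.1 7.7 | 142 55.0 7.8 | 144 53.8 8.0 | 146 53.3 0.1 | 148 52.8 -6.5 | 150 51.8 -6.7 | 152 50.7 -6.5 | 154 49.7 -6.9 | 156 48.6 -6.3 | 158 47.5 -6.3 | 160 46.6 -7.2 | 162 45.4 -6.4 | 164 44.4 -6.8 | 166 41.2 7.6 | 168 40.0 7.8 | 170 38.8 7.4 | 172 37.6 8.1 | 174 36.4 8.3 | 176 35.3 7.6 | 178 34.3 6.9 | 180 32.9 7.8 | 182 31.7 7.7 | 184 30.5 7.7 | 186 29.5 7.2 | 188 28.2 7.4 | 190 26.8 8.2 | 
0.546851539060888 [-0.09697967 -0.1564432  -1.42636771]
```

View pics/w27z.png

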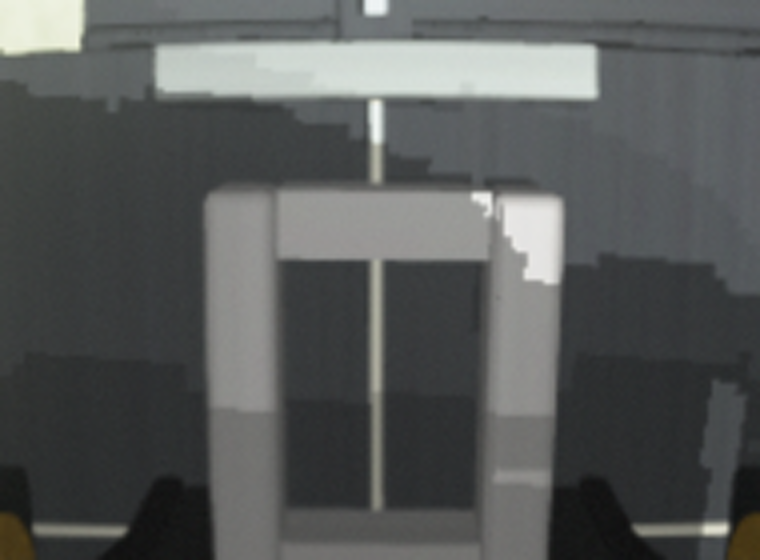

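Emit:
servo_tool([
  [0.5,-1,0],
  [0.6,-1,0],
  [0.6,-1,0],
  [0.6,-1,0.4],
  [0.6,-1,0.6],
  [0.6,-1,0.6],
], yaw=[0,0,0,0,0,0])

```text
time_s: 44.55
position: [598.8, -12.6, 46.4]
eef_rot: [[-0.073, 0.997, -0.0], [0.997, 0.073, 0.0], [0.0, -0.0, -1.0]]
ft_force: [0.3, -0.1, -1.6]
grip_width: 0.547
```

```bash
python3 chk.py w28
```

```text
pos [598.8 -12.6  46.4] az 94.2 OFF [-228.3, 0.7, 0.2] YAW -0.2 t 44.55
100 78.9 7.6 | 102 77.8 8.2 | 104 76.6 7.7 | 106 75.5 9.1 | 108 74.3 8.3 | 110 73.2 7.9 | 112 71.7 -2.8 | 114 70.7 -2.7 | 116 69.6 -2.5 | 118 68.5 -2.3 | 120 67.5 -2.6 | 122 66.4 -2.9 | 124 65.3 -2.8 | 126 64.1 7.4 | 128 63.0 6.6 | 130 61.8 6.9 | 132 60.7 7.5 | 134 59.5 7.6 | 136 58.4 7.4 | 138 57.3 6.9 | 140 56.1 7.1 | 142 55.0 7.3 | 144 53.8 7.4 | 146 53.3 0.4 | 148 52.9 -7.4 | 150 51.8 -6.8 | 152 50.8 -7.2 | 154 49.7 -6.5 | 156 48.6 -6.5 | 158 47.6 -6.9 | 160 46.5 -6.4 | 162 45.5 -6.6 | 164 44.4 -6.7 | 166 41.3 6.6 | 168 40.1 6.8 | 170 39.0 6.8 | 172 37.6 7.8 | 174 36.6 7.2 | 176 35.4 6.9 | 178 34.2 7.2 | 180 33.0 7.3 | 182 31.8 7.6 | 184 30.8 6.4 | 186 29.5 7.0 | 188 28.4 6.7 | 190 27.1 7.0 | 
0.5454411841127469 [ 0.64491828 -0.17884746 -0.6818771 ]
```

View pics/w28z.png

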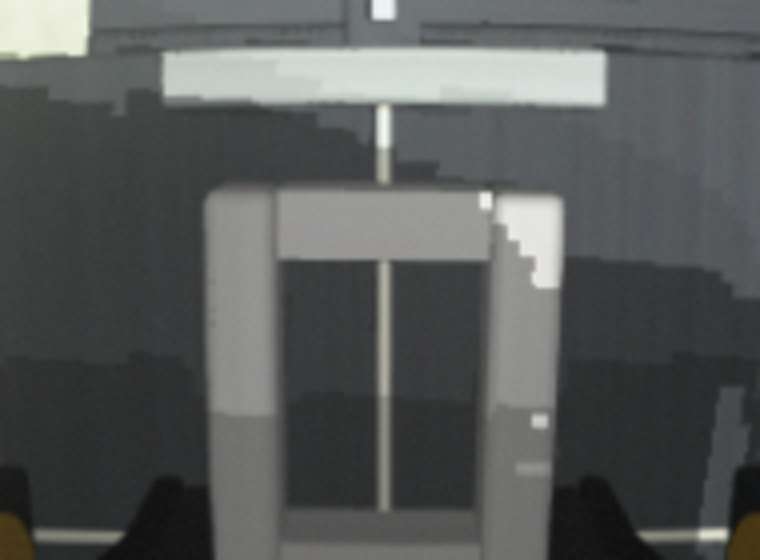

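Emit:
servo_tool([
  [0,0,0.3],
  [0,0,0.3],
  [0,0,0.3],
], yaw=[0,0,0])

```text
time_s: 44.85
position: [598.9, -12.6, 46.3]
eef_rot: [[-0.073, 0.997, 0.0], [0.997, 0.073, 0.0], [0.0, 0.0, -1.0]]
ft_force: [-0.7, -0.5, 0.3]
grip_width: 0.548
```

Emit:
servo_tool([
  [0,0,0],
  [0,0,0],
  [0,0,0],
  [0,0,0],
  [0,0,0],
  [0,0,0],
], yaw=[0,0,0,0,0,0], hand=80)

```text
time_s: 45.35
position: [598.8, -12.6, 46.1]
eef_rot: [[-0.073, 0.997, -0.0], [0.997, 0.073, 0.0], [0.0, -0.0, -1.0]]
ft_force: [0.2, -0.3, -0.0]
grip_width: 0.879
```

Emit:
servo_tool([
  [0,0,-10],
  [0,0,-30],
  [0,0,-70],
  [-40,0,-110],
  [-80,0,-150],
  [-110,0,-150],
  [-110,0,-150],
  [-110,0,-150],
], yaw=[0,0,0,0,0,0,0,0])

```text
time_s: 46.02
position: [607.3, -128.5, 199.5]
eef_rot: [[-0.065, 0.998, 0.005], [0.998, 0.065, -0.003], [-0.003, 0.005, -1.0]]
ft_force: [0.2, -0.2, -0.8]
grip_width: 0.92
```

```bash
python3 -c "
from h import *
go((655,-372,200),184)
c=cam('wrist'); save(c,'w29.png',scale=1.5);np.save('w29.npy',c,allow_pickle=True)"
```

```text
pos [ 607.3 -128.5  199.5] az 93.7 OFF [-246.1, 31.7, 0.5] YAW -90.3 t 46.02
```

View pics/w29.png

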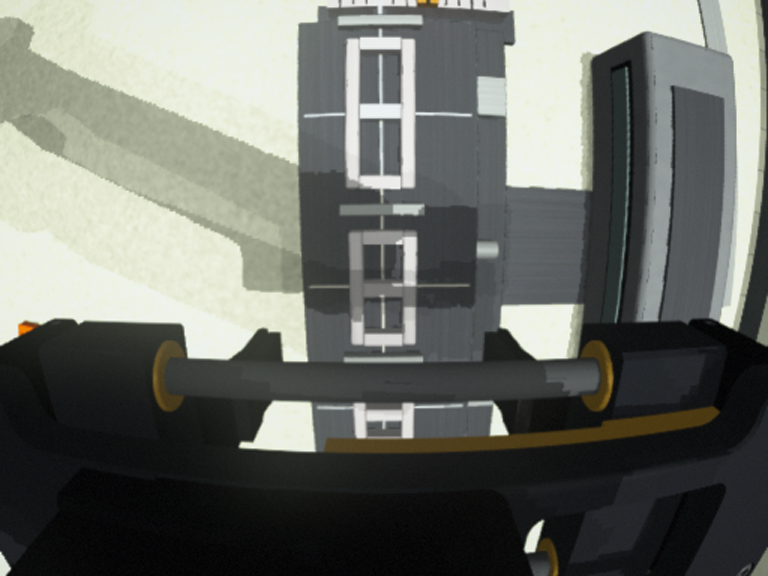

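```bash
python3 -c "
from h import *
c=np.load('w29.npy',allow_pickle=True).item()
for u,v in [(382,113.5),(383,286.5)]: print(ray(c,u/1.5,v/1.5,40))
c=np.load('w28.npy',allow_pickle=True).item(); d=np.load('w19.npy',allow_pickle=True).item()
print(ray(c,160+384/4,100+140/4,40),ray(d,160+380/4,100+140/4,40))
"
```

```text
[599.94838083 -13.4509595   40.        ]
[ 608.93357429 -139.3305619    40.        ]
[594.69513765  46.2929336   40.        ] [594.75724363  45.34102186  40.        ]
```

Stage is back at 0: the line is at x 594.7 mm now and was 594.8 mm before. Back to the wheel.

Emit:
servo_tool([
  [-30,5,-1],
  [-70,10,-1],
  [-110,15,-1],
  [-150,20,-1],
  [-190,25,-1],
  [-230,30,-1],
  [-240,30,-1],
  [-240,30,-1],
], yaw=[-7,-14,-21,-28,-35,-42,-49,-56], hand=60)

```text
time_s: 46.73
position: [653.0, -362.8, 195.0]
eef_rot: [[-0.869, 0.496, -0.003], [0.496, 0.869, -0.001], [0.002, -0.002, -1.0]]
ft_force: [-0.9, 0.6, 0.1]
grip_width: 0.69
```

Emit:
servo_tool([
  [0,0,0],
  [0,0,0],
  [0,0,0],
  [0,0,0],
  [0,0,0],
  [0,0,0],
  [0,0,0],
], yaw=[-7,-14,-21,-28,-34,-34,-34])

```text
time_s: 47.32
position: [654.8, -357.3, 196.0]
eef_rot: [[-0.997, -0.073, -0.001], [-0.073, 0.997, 0.002], [0.001, 0.002, -1.0]]
ft_force: [0.5, -0.2, -0.3]
grip_width: 0.692
```

```bash
python3 -c "
from h import *
c=cam('wrist');np.save('w30.npy',c,allow_pickle=True); save(c,'w30.png',scale=1.5)
P=cloud(c); m=(P[...,2]>98)&(P[...,2]<115)&(np.hypot(P[...,0]-592,P[...,1]+370)<60)
q=P[m]; r=cv2.minAreaRect(q[:,:2].astype(np.float32)); print(len(q),r)
m=(P[...,2]>60)&(P[...,2]<80)&(np.hypot(P[...,0]-592,P[...,1]+370)<75); q=P[m]; print(q[:,2].mean(), cv2.minEnclosingCircle(q[:,:2].astype(np.float32)))
go((595.3,-371.4,120),184.1);print(np.round(read_state()['joint_positions'],1))"
```

```text
1510 ((595.9882202148438, -371.4988098144531), (69.13973236083984, 16.12392234802246), 4.340587139129639)
68.85109951994613 ((595.8958740234375, -371.2279357910156), 55.374637603759766)
pos [ 654.7 -357.8  196.2] az -175.8 OFF [60.1, -9.4, 76.3] YAW 0.1 t 47.37
[ 18.2  35.   11.9  78.8  -7.4  67.1 125. ]
```

Emit:
servo_tool([
  [30,-5,20],
  [59.5,-10,50],
  [59.5,-10,70],
  [59.5,-10,76],
  [59.5,-10,76],
  [59.5,-10,76],
], yaw=[0,0,0,0,0,0])

```text
time_s: 47.87
position: [597.8, -372.8, 121.7]
eef_rot: [[-0.997, -0.075, 0.002], [-0.075, 0.997, 0.0], [-0.002, -0.0, -1.0]]
ft_force: [0.1, -0.3, 0.4]
grip_width: 0.688
```

```bash
python3 -c "
from h import *
go((595.8,-371.4,77),184.3)"
```

```text
pos [ 597.8 -372.8  121.7] az -175.7 OFF [2.0, 1.5, 44.7] YAW -0.0 t 47.87
```

Emit:
servo_tool([
  [0.5,1.5,15],
  [0.5,1.5,30],
  [0.5,1.5,40],
  [0.5,1.5,44],
  [0.5,1.5,44],
  [0.5,1.5,44],
], yaw=[0,0,0,0,0,0])

```text
time_s: 48.37
position: [596.1, -372.5, 77.9]
eef_rot: [[-0.997, -0.074, 0.001], [-0.074, 0.997, -0.001], [-0.001, -0.001, -1.0]]
ft_force: [0.8, -1.2, -0.7]
grip_width: 0.689
```

Emit:
servo_tool([
  [0,0,0],
  [0,0,0],
  [0,0,0],
  [0,0,0],
  [0,0,0],
  [0,0,0],
  [0,0,0],
  [0,0,0],
], yaw=[0,0,0,0,0,0,0,0], hand=10, squeeze=50)

```text
time_s: 49.03
position: [595.1, -371.7, 77.1]
eef_rot: [[-0.997, -0.073, -0.0], [-0.073, 0.997, 0.001], [0.0, 0.001, -1.0]]
ft_force: [-1.6, -2.8, 0.1]
grip_width: 0.178
```

Emit:
servo_tool([
  [0,0,0],
  [0,0,0],
  [0,0,0],
], yaw=[0,0,0])

```text
time_s: 49.28
position: [595.1, -371.7, 77.0]
eef_rot: [[-0.997, -0.074, -0.0], [-0.074, 0.997, 0.001], [0.0, 0.001, -1.0]]
ft_force: [-1.2, 2.4, 1.0]
grip_width: 0.179
```

Emit:
servo_tool([
  [0,0,0],
  [0,0,0],
  [0,0,0],
  [0,0,0],
  [0,0,0],
  [0,0,0],
  [0,0,0],
  [0,0,0],
], yaw=[4,9,14,19,24,29,34,38])

```text
time_s: 49.95
position: [595.3, -371.1, 77.1]
eef_rot: [[-0.83, 0.558, -0.001], [0.558, 0.83, 0.002], [0.001, 0.001, -1.0]]
ft_force: [-1.1, 3.7, 1.8]
grip_width: 0.178
```

```bash
python3 st.py; python3 -c "
from h import *
c=cam('scene'); save(c,'s31.png',(130,160,300,290),4)"
```

```text
pos [ 595.3 -371.1   77.1] az 146.1 OFF [-0.2, -0.3, 0.1] YAW -38.0 t 49.95
[ 15.   38.3  20.5  92.1 -16.   52.6  97.3] 15.482741740721117 [-1.1  3.7  1.8] [0.63 0.17 0.22]
```

View pics/s31.png

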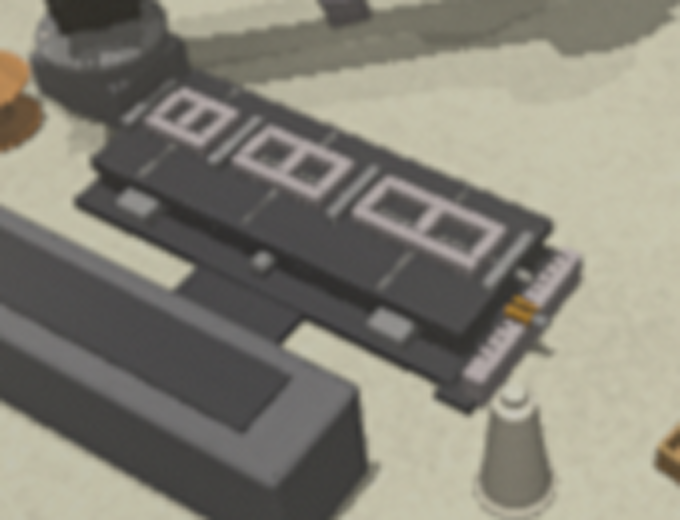

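Emit:
servo_tool([
  [0,0,0],
  [0,0,0],
  [0,0,0],
  [0,0,0],
  [0,0,0],
  [0,0,0],
  [0,0,0],
  [0,0,0],
], yaw=[4,9,14,19,24,29,34,38])

```text
time_s: 50.67
position: [595.9, -370.7, 77.0]
eef_rot: [[-0.312, 0.95, 0.0], [0.95, 0.312, 0.002], [0.002, 0.001, -1.0]]
ft_force: [-0.8, 3.7, 2.0]
grip_width: 0.184
```

Emit:
servo_tool([
  [0,0,0],
  [0,0,0],
  [0,0,0],
  [0,0,0],
  [0,0,0],
  [0,0,0],
  [0,0,0],
  [0,0,0],
], yaw=[4,9,14,19,24,29,34,38])

```text
time_s: 51.33
position: [596.6, -370.7, 77.1]
eef_rot: [[0.339, 0.941, 0.001], [0.941, -0.339, 0.002], [0.002, 0.0, -1.0]]
ft_force: [0.3, 4.4, 1.9]
grip_width: 0.182
```

Emit:
servo_tool([
  [0,0,0],
  [0,0,0],
  [0,0,0],
  [0,0,0],
  [0,0,0],
  [0,0,0],
  [0,0,0],
  [0,0,0],
], yaw=[4,9,14,19,24,29,34,38])

```text
time_s: 52.0
position: [597.1, -371.1, 77.1]
eef_rot: [[0.846, 0.533, 0.002], [0.533, -0.846, 0.001], [0.002, 0.0, -1.0]]
ft_force: [2.4, 2.6, 1.2]
grip_width: 0.179
```

```bash
python3 st.py
```

```text
pos [ 597.1 -371.1   77.1] az 32.2 OFF [-1.6, -0.7, 0.1] YAW -151.9 t 52.0
[ -1.6  46.2  49.   93.  -39.4  59.3   1.7] 15.59656444787411 [2.4 2.6 1.2] [ 0.39 -0.27  0.21]
```

Emit:
servo_tool([
  [0,0,0],
  [0,0,0],
  [0,0,0],
  [0,0,0],
  [0,0,0],
  [0,0,0],
], yaw=[4,8,11,13,14,14])

```text
time_s: 52.5
position: [597.2, -371.4, 77.1]
eef_rot: [[0.949, 0.315, 0.002], [0.315, -0.949, 0.0], [0.002, 0.0, -1.0]]
ft_force: [3.9, 2.4, -0.9]
grip_width: 0.18
```

```bash
python3 st.py;python3 -c "
from h import *
c=cam('scene'); save(c,'s32.png',(130,160,300,290),4)"
```

```text
pos [ 597.2 -371.4   77.1] az 18.4 OFF [-1.8, -0.6, 0.1] YAW -165.7 t 52.5
[ -3.2  47.6  52.2  93.1 -42.1  60.7 -10. ] 15.667323488208421 [ 3.9  2.4 -0.9] [ 0.38 -0.78  0.1 ]
```

Emit:
servo_tool([
  [0,0,0],
  [0,0,0],
  [0,0,0],
  [0,0,0],
  [0,0,0],
  [0,0,0],
], yaw=[0,0,0,0,0,0], hand=50)

```text
time_s: 53.05
position: [594.7, -372.7, 77.1]
eef_rot: [[0.95, 0.312, -0.0], [0.312, -0.95, -0.0], [-0.0, 0.0, -1.0]]
ft_force: [-0.0, 0.9, -0.6]
grip_width: 0.527
```

Emit:
servo_tool([
  [0,0,-20],
  [0,0,-50],
  [0,0,-85],
  [0,0,-100],
  [0,0,-100],
], yaw=[0,0,0,0,0])

```text
time_s: 53.47
position: [596.4, -374.6, 181.9]
eef_rot: [[0.95, 0.312, 0.006], [0.312, -0.95, -0.005], [0.004, 0.006, -1.0]]
ft_force: [0.4, 0.1, 0.6]
grip_width: 0.574
```

```bash
python3 -c "
from h import *
go((635,0,170),94.3)"
```

```text
pos [ 596.4 -374.6  181.9] az 18.2 OFF [153.6, -343.9, 10.4] YAW -76.1 t 53.47
```

View pics/s32.png

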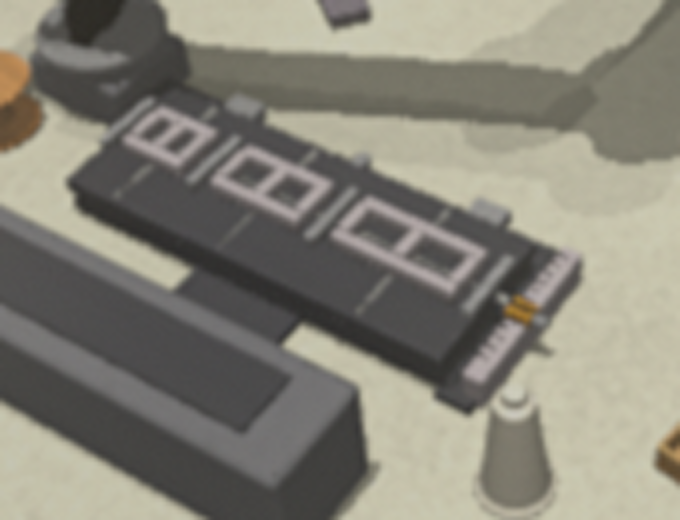

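Emit:
servo_tool([
  [20,-40,0],
  [40,-80,0],
  [60,-120,0],
  [80,-160,0],
  [100,-200,0],
  [120,-240,0],
  [140,-280,0],
  [150,-310,10],
], yaw=[-7,-14,-21,-28,-35,-42,-49,-56], hand=80)

```text
time_s: 54.13
position: [640.8, -40.6, 169.5]
eef_rot: [[0.266, 0.964, 0.002], [0.964, -0.266, 0.0], [0.001, 0.002, -1.0]]
ft_force: [0.5, 0.2, 0.0]
grip_width: 0.912
```

```bash
python3 -c "
from h import *
go((628,5,130),94.3)"
```

```text
pos [640.8 -40.6 169.5] az 74.6 OFF [40.5, -24.5, 39.5] YAW -19.7 t 54.13
```

Emit:
servo_tool([
  [20,-12,20],
  [30,-24,40],
  [30,-24,70],
  [30,-24,70],
  [30,-24,70],
  [30,-24,70],
  [30,-24,70],
], yaw=[-7,-14,-19.7,-19.7,-19.7,-19.7,-19.7])

```text
time_s: 54.72
position: [626.4, -8.9, 100.9]
eef_rot: [[-0.065, 0.998, 0.003], [0.998, 0.065, -0.001], [-0.001, 0.003, -1.0]]
ft_force: [0.6, -0.7, 1.3]
grip_width: 0.919
```

```bash
python3 -c "
from h import *
go((628,5,130),94.3)
c=cam('wrist');np.save('w33.npy',c,allow_pickle=True); save(c,'w33.png',scale=1.5); save(c,'w33z.png',(205,40,305,130),7)"
```

```text
pos [626.4  -8.9 100.9] az 93.7 OFF [13.8, 2.5, -29.1] YAW -0.6 t 54.72
```

View pics/w33.png

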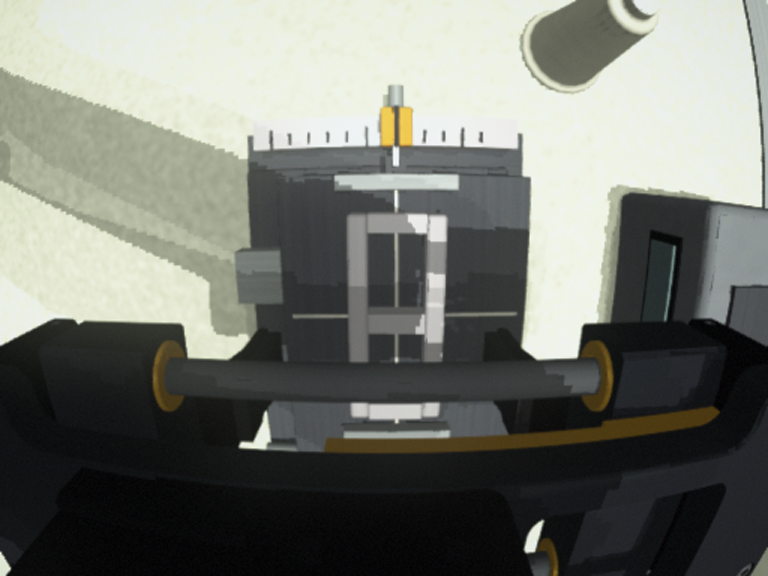

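View pics/w33z.png

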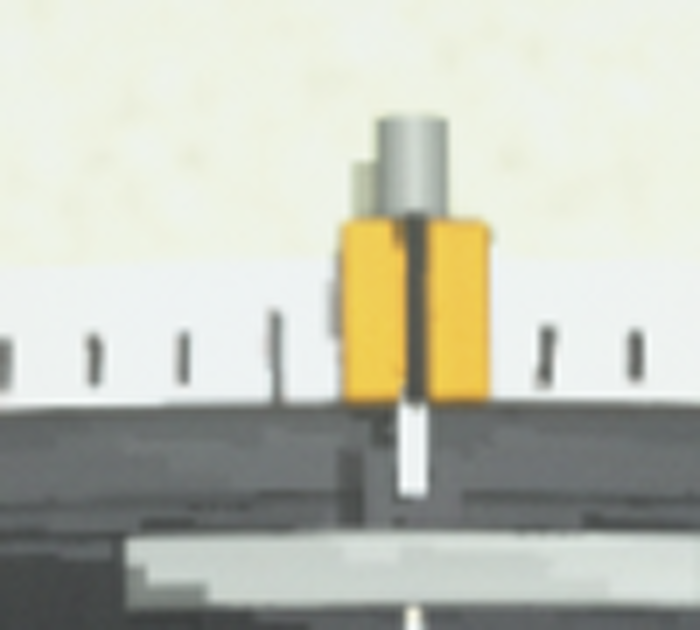

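```bash
python3 -c "
from h import *
c=np.load('w33.npy',allow_pickle=True).item(); g=c['color'].astype(float).sum(2)
a=np.radians(4.3); ux=np.array([np.cos(a),np.sin(a),0]); L=[];Q=[]
for v in range(74,95):
    r=g[v,258:272]; w=np.clip(np.median(r)-r-60,0,None); L.append((258+(w*np.arange(14)).sum()/w.sum(),v))
for v in range(99,110):
    r=g[v,256:274]; w=np.clip(r-np.median(r)-120,0,None)
    if w.sum()>0: Q.append((256+(w*np.arange(18)).sum()/w.sum(),v))
print(np.round([l[0] for l in L],1)); print(np.round([l[0] for l in Q],1))
l=[ray(c,u,v,40)@ux for u,v in L]; q=[ray(c,u,v,40)@ux for u,v in Q]
print(np.median(l),np.median(q),np.median(l)-np.median(q))
"
```

```text
[263.6 264.  264.1 264.1 264.1 264.  264.  264.  264.  264.  264.1 264.1
 264.1 264.1 264.1 264.1 264.1 264.1 264.1 264.1 264.1]
[263.5 263.5 263.5 263.5 263.5 263.5 263.5 263.5 263.5 263.5 263.5]
631.455629527979 630.9131502565353 0.5424792714436535
```

The pointer is about 0.4–0.5 mm short. I'll regrasp the wheel and trim it.

Emit:
servo_tool([
  [0,0,-40],
  [0,0,-80],
  [-40,0,-80],
  [-80,0,-80],
  [-120,-5,-80],
  [-160,-10,-80],
  [-200,-10,-80],
  [-240,-10,-80],
], yaw=[0,7,14,21,28,35,42,49], hand=60)

```text
time_s: 55.43
position: [631.7, -250.0, 181.1]
eef_rot: [[0.713, 0.701, 0.002], [0.701, -0.713, -0.0], [0.001, 0.002, -1.0]]
ft_force: [1.2, 0.9, 1.3]
grip_width: 0.693
```

```bash
python3 -c "
from h import *
go((596,-371.5,180),18.4)"
```

```text
pos [ 631.7 -250.   181.1] az 44.5 OFF [-110.6, 61.7, 1.0] YAW 26.1 t 55.43
```

Emit:
servo_tool([
  [-40,20,1],
  [-75,45,1],
  [-100,59,1],
  [-106,59,1],
  [-106,59,1],
  [-106,59,1],
  [-106,59,1],
], yaw=[7,14,21,26,26,26,26])

```text
time_s: 56.02
position: [599.5, -362.5, 178.6]
eef_rot: [[0.945, 0.328, 0.001], [0.328, -0.945, 0.001], [0.002, -0.001, -1.0]]
ft_force: [-0.5, 0.5, -0.6]
grip_width: 0.691
```

```bash
python3 -c "
from h import *
go((596,-371.5,120),18.4);print(np.round(read_state()['joint_positions'],1))"
```

```text
pos [ 599.5 -362.5  178.6] az 19.1 OFF [-6.4, 7.3, 58.6] YAW 0.7 t 56.02
[ -6.4  42.2  57.3  89.  -37.2  69.5 -13.3]
```

Emit:
servo_tool([
  [-6.4,7.3,15],
  [-6.4,7.3,35],
  [-6.4,7.3,53],
  [-6.4,7.3,56],
  [-6.4,7.3,56],
  [-6.4,7.3,56],
], yaw=[0.7,0.7,0.7,0.7,0.7,0.7])

```text
time_s: 56.52
position: [594.9, -373.0, 122.5]
eef_rot: [[0.95, 0.313, 0.0], [0.313, -0.95, -0.0], [0.0, 0.0, -1.0]]
ft_force: [-0.1, 0.2, 0.3]
grip_width: 0.689
```

```bash
python3 -c "
from h import *
go((596,-371.5,77),18.4);print(np.round(read_state()['joint_positions'],1))"
```

```text
pos [ 594.9 -373.   122.5] az 18.3 OFF [1.5, -1.1, 45.5] YAW -0.1 t 56.52
[ -4.4  45.3  55.   91.5 -40.1  64.8 -11.3]
```

Emit:
servo_tool([
  [1.5,-1.5,15],
  [1.5,-1.5,30],
  [1.5,-1.5,40],
  [1.5,-1.5,44.5],
  [1.5,-1.5,44.5],
  [1.5,-1.5,44.5],
], yaw=[0,0,0,0,0,0])

```text
time_s: 57.02
position: [595.2, -371.4, 77.5]
eef_rot: [[0.95, 0.312, -0.001], [0.312, -0.95, 0.0], [-0.001, -0.0, -1.0]]
ft_force: [0.0, 0.2, 0.5]
grip_width: 0.69
```

Emit:
servo_tool([
  [0,0,0],
  [0,0,0],
  [0,0,0],
  [0,0,0],
  [0,0,0],
  [0,0,0],
  [0,0,0],
  [0,0,0],
], yaw=[0,0,0,0,0,0,0,0], hand=10)

```text
time_s: 57.68
position: [595.6, -371.9, 77.9]
eef_rot: [[0.95, 0.312, 0.001], [0.312, -0.95, -0.002], [0.0, 0.002, -1.0]]
ft_force: [0.9, 0.4, 0.3]
grip_width: 0.181
```

Emit:
servo_tool([
  [0,0,0],
  [0,0,0],
  [0,0,0],
  [0,0,0],
  [0,0,0],
  [0,0,0],
  [0,0,0],
], yaw=[0,0,0.8,1.6,2.3,2.3,2.3])

```text
time_s: 58.27
position: [595.6, -371.9, 77.9]
eef_rot: [[0.962, 0.274, 0.001], [0.274, -0.962, -0.001], [0.0, 0.001, -1.0]]
ft_force: [2.7, -2.7, -2.9]
grip_width: 0.185
```

```bash
python3 st.py
```

```text
pos [ 595.6 -371.9   77.9] az 15.9 OFF [-0.1, -0.5, 0.9] YAW -168.2 t 58.27
[ -3.8  48.1  53.4  93.3 -43.   61.2 -11.8] 16.13657394795355 [ 2.7 -2.7 -2.9] [-0.87 -0.32  0.15]
```

Release, lift and return to check the pointer.

Emit:
servo_tool([
  [0,0,0],
  [0,0,0],
  [0,0,0],
  [0,0,0],
  [0,0,0],
  [0,0,0],
], yaw=[0,0,0,0,0,0], hand=50)

```text
time_s: 58.77
position: [595.3, -371.0, 77.8]
eef_rot: [[0.962, 0.274, -0.0], [0.274, -0.962, 0.001], [-0.0, -0.001, -1.0]]
ft_force: [0.2, -0.5, -0.2]
grip_width: 0.53
```

Emit:
servo_tool([
  [0,0,-20],
  [0,0,-50],
  [0,0,-85],
  [0,0,-100],
  [0,0,-100],
], yaw=[0,0,0,0,0])

```text
time_s: 59.18
position: [596.7, -373.4, 182.6]
eef_rot: [[0.962, 0.274, 0.006], [0.274, -0.962, -0.004], [0.005, 0.006, -1.0]]
ft_force: [-0.4, -0.2, 0.1]
grip_width: 0.576
```

Emit:
servo_tool([
  [20,-40,0],
  [40,-80,0],
  [60,-120,0],
  [80,-160,0],
  [100,-200,0],
  [120,-240,0],
  [135,-280,0],
  [140,-310,10],
], yaw=[-7,-14,-21,-28,-35,-42,-49,-56])

```text
time_s: 59.85
position: [646.4, -40.7, 169.8]
eef_rot: [[0.304, 0.953, 0.002], [0.953, -0.304, 0.0], [0.001, 0.002, -1.0]]
ft_force: [1.5, -0.0, 0.2]
grip_width: 0.571
```

```bash
python3 -c "
from h import *
go((626,-8,105),94.3)"
```

```text
pos [646.4 -40.7 169.8] az 72.3 OFF [25.0, -29.5, 64.7] YAW -22.0 t 59.85
```

Emit:
servo_tool([
  [10,-12,20],
  [20,-26,40],
  [22,-27,62],
  [22,-27,62],
  [22,-27,62],
  [22,-27,62],
  [22,-27,62],
  [22,-27,62],
], yaw=[-7,-14,-20,-20,-20,-20,-20,-20])

```text
time_s: 60.52
position: [627.4, -15.1, 108.8]
eef_rot: [[-0.031, 1.0, 0.002], [1.0, 0.031, -0.0], [-0.0, 0.002, -1.0]]
ft_force: [0.7, 0.9, -0.4]
grip_width: 0.574
```

```bash
python3 -c "
from h import *
go((628,5,130),94.3)
c=cam('wrist');np.save('w34.npy',c,allow_pickle=True); save(c,'w34.png',scale=1.5); save(c,'w34z.png',(205,40,305,130),7)"
```

```text
pos [627.4 -15.1 108.8] az 91.8 OFF [20.1, 1.3, -21.2] YAW -2.5 t 60.52
```

View pics/w34z.png

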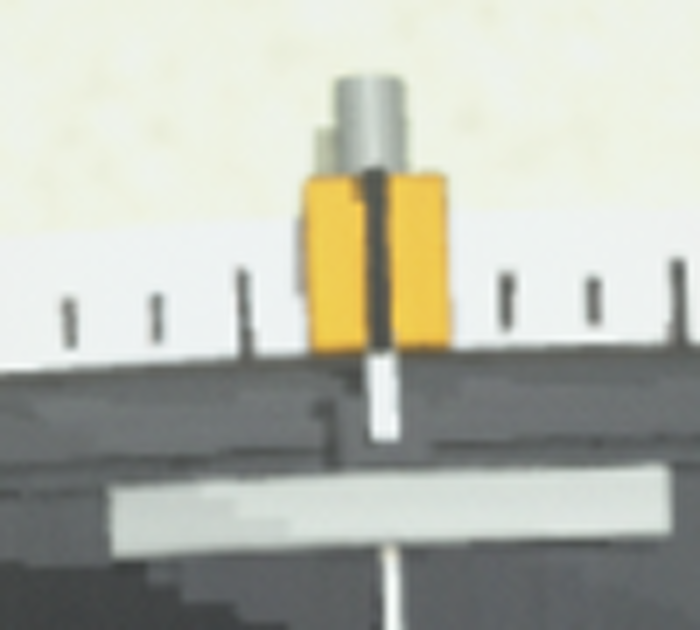

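View pics/w34.png

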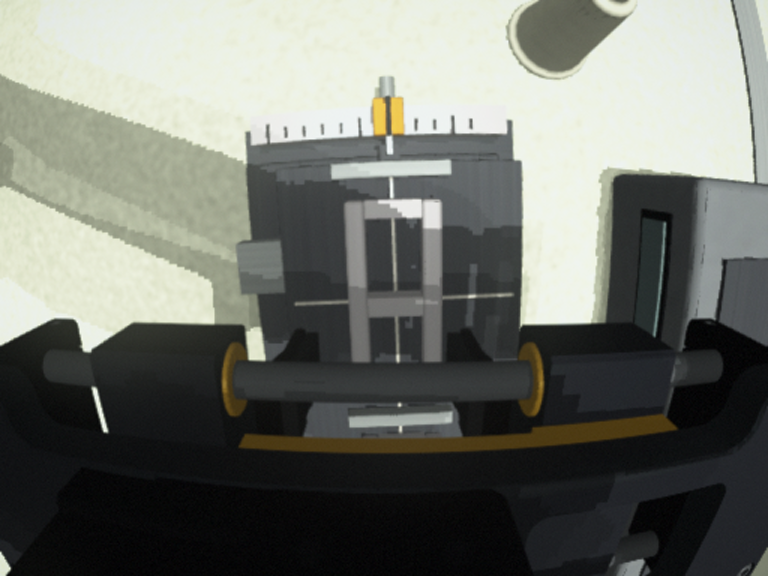

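Pointer and line agree within about 0.1 mm: line at x≈382 extrapolated against pointer 383 in the crop. Now the start button.

```bash
python3 -c "
from h import *
go((450,300,180),90)"
```

```text
pos [627.3 -14.9 108.6] az 91.8 OFF [320.3, -167.1, -71.8] YAW 1.8 t 60.57
```

Emit:
servo_tool([
  [0,-10,-40],
  [20,-30,-72],
  [60,-50,-72],
  [95,-70,-72],
  [130,-90,-72],
  [165,-110,-72],
  [200,-130,-72],
  [235,-150,-72],
], yaw=[1.8,1.8,1.8,1.8,1.8,1.8,1.8,1.8], hand=0)

```text
time_s: 61.23
position: [467.9, 217.1, 180.4]
eef_rot: [[-0.0, 1.0, 0.001], [1.0, 0.0, 0.001], [0.001, 0.001, -1.0]]
ft_force: [0.3, 0.5, -0.7]
grip_width: 0.063
```

Emit:
servo_tool([
  [35,-15,0],
  [70,-17,0],
  [85,-17,0],
  [85,-17,0],
  [85,-17,0],
], yaw=[0,0,0,0,0])

```text
time_s: 61.65
position: [452.1, 300.5, 179.9]
eef_rot: [[-0.002, 1.0, 0.001], [1.0, 0.002, -0.001], [-0.001, 0.001, -1.0]]
ft_force: [0.9, -0.9, -0.3]
grip_width: 0.006
```

```bash
python3 -c "
from h import *
go((442,363,60),90)
c=cam('wrist');np.save('w35.npy',c,allow_pickle=True); save(c,'w35.png',scale=1.5)
P=cloud(c); m=(P[...,2]>15)&(np.hypot(P[...,0]-442,P[...,1]-363)<45); q=P[m]; print(len(q),q.mean(0),np.percentile(q[:,2],[5,50,95]),cv2.minEnclosingCircle(q[:,:2].astype(np.float32)))
"
```

```text
pos [452.1 300.5 179.9] az 90.1 OFF [62.6, -10.1, 119.8] YAW 0.1 t 61.65
28836 [444.4618977  330.62512963 273.75481466] [257.73115994 273.55592733 298.83458022] ((443.2364196777344, 346.8102111816406), 37.58422088623047)
```

View pics/w35.png

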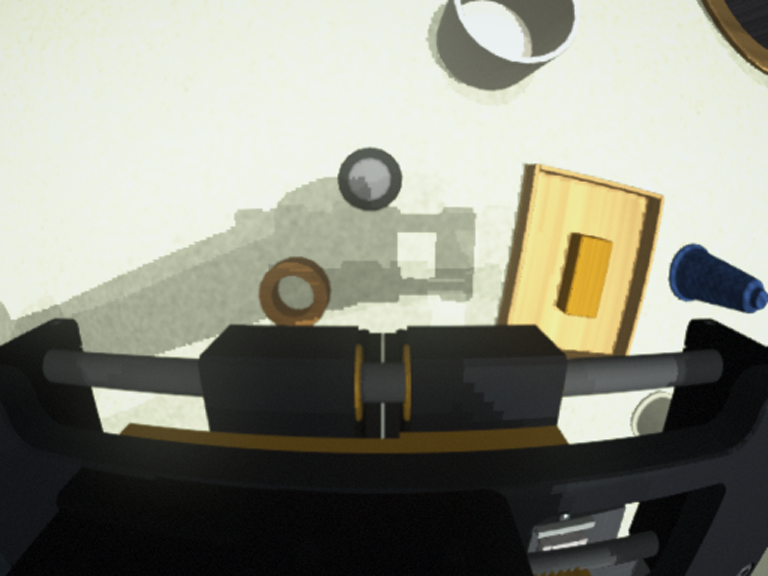

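```bash
python3 -c "
from h import *
c=np.load('w35.npy',allow_pickle=True).item();P=cloud(c)
m=(P[...,2]>12)&(P[...,2]<60)&(np.hypot(P[...,0]-442,P[...,1]-363)<45); q=P[m]; print(len(q),np.percentile(q[:,2],[5,50,95]),cv2.minEnclosingCircle(q[:,:2].astype(np.float32)))
w=P[117:122,243:250].reshape(-1,3); print(np.nanmedian(w,0)); print(ray(c,370/1.5,178/1.5,28))
"
```

```text
747 [12.2685326  20.79650065 22.13395869] ((442.1445007324219, 369.58551025390625), 22.258024215698242)
[442.20463937 369.14928099  21.01587156]
[443.10720288 369.46893662  28.        ]
```

```bash
python3 -c "
from h import *
c=np.load('w35.npy',allow_pickle=True).item();P=cloud(c)
q=P.reshape(-1,3); r=np.hypot(q[:,0]-442.3,q[:,1]-369.3)
for a in range(0,30,2):
    k=(r>=a)&(r<a+2)&(q[:,2]<60); print(a,k.sum(),np.round(np.nanpercentile(q[k,2],[10,50,90]),1))
save(c,'w35z.png',(205,80,290,160),7)
go((442.4,369.3,45),90)
"
```

```text
0 9 [20.4 21.2 21.8]
2 34 [20.3 20.9 21.8]
4 54 [20.1 21.3 21.8]
6 79 [20.2 21.  21.7]
8 99 [20.3 21.2 21.9]
10 119 [20.3 21.1 22. ]
12 138 [20.1 21.  22. ]
14 137 [15.4 19.7 21.3]
16 161 [10.2 11.4 12.2]
18 193 [10.2 11.1 12.1]
20 215 [10.  11.1 12.2]
22 180 [ 9.5 10.6 11.7]
24 189 [-1.8 -0.8 -0. ]
26 257 [-1.8 -1.   0.1]
28 268 [-1.8 -0.9 -0. ]
pos [452.4 299.1 179.9] az 90.0 OFF [70.3, -10.1, 134.8] YAW -0.0 t 61.7
```

View pics/w35z.png

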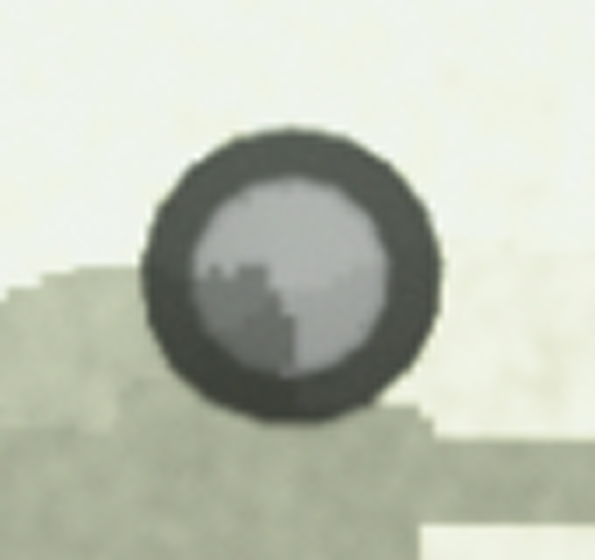

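Emit:
servo_tool([
  [30,-6,30],
  [65,-10,60],
  [70,-10,90],
  [70,-10,115],
  [70,-10,130],
  [70,-10,135],
  [70,-10,135],
  [70,-10,135],
], yaw=[0,0,0,0,0,0,0,0])

```text
time_s: 62.37
position: [442.9, 369.5, 45.6]
eef_rot: [[0.001, 1.0, 0.001], [1.0, -0.001, 0.0], [0.0, 0.001, -1.0]]
ft_force: [-0.1, 0.4, 0.3]
grip_width: 0.005
```

```bash
python3 -c "
from h import *
go((442.4,369.3,24),90)
c=cam('top'); save(c,'t36.png',(220,130,390,210),4)
c=cam('scene'); save(c,'s36.png',(130,160,300,290),4)
"
```

```text
pos [442.9 369.5  45.6] az 89.9 OFF [-0.2, -0.6, 21.6] YAW -0.1 t 62.37
```

View pics/s36.png

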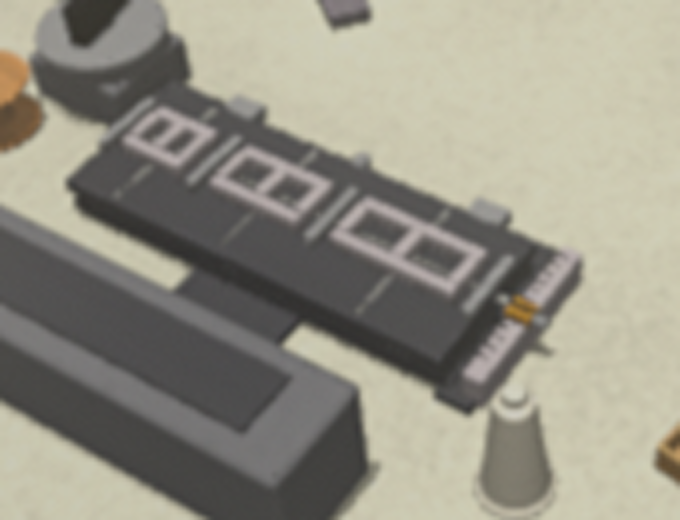

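All three sliders remain centred. Pressing.

Emit:
servo_tool([
  [-0.2,-0.6,10],
  [-0.2,-0.6,18],
  [-0.2,-0.6,22],
  [-0.2,-0.6,25],
  [-0.2,-0.6,28],
  [-0.2,-0.6,30],
  [-0.2,-0.6,30],
  [-0.2,-0.6,30],
], yaw=[0,0,0,0,0,0,0,0])

```text
time_s: 63.13
position: [440.3, 370.5, 16.2]
eef_rot: [[-0.002, 1.0, -0.003], [1.0, 0.002, 0.001], [0.001, -0.003, -1.0]]
ft_force: [-5.5, -3.8, 17.0]
grip_width: 0.008
```

Emit:
servo_tool([
  [0,0,0.7],
  [0,0,0.7],
], yaw=[0,0])

```text
time_s: 63.3
position: [440.3, 370.5, 16.1]
eef_rot: [[-0.002, 1.0, -0.003], [1.0, 0.002, 0.001], [0.001, -0.003, -1.0]]
ft_force: [-7.2, -3.1, 22.2]
grip_width: 0.007
```

It is bottomed: force rose 17→22 N with 0.1 mm of travel. Retracting.

Emit:
servo_tool([
  [0,0,-3],
  [0,0,-10],
  [0,0,-30],
  [0,0,-70],
  [0,0,-110],
  [0,0,-150],
  [0,0,-160],
  [0,0,-160],
], yaw=[0,0,0,0,0,0,0,0])

```text
time_s: 63.97
position: [443.1, 371.9, 177.7]
eef_rot: [[-0.002, 1.0, 0.005], [1.0, 0.002, 0.006], [0.006, 0.006, -1.0]]
ft_force: [-0.3, 0.3, -0.2]
grip_width: 0.006
```

```bash
python3 -c "
from h import *
s=read_state(); print(s['time_s'],np.round(s['position'],1))
c=cam('wrist'); P=cloud(c); q=P.reshape(-1,3); k=(np.hypot(q[:,0]-442.3,q[:,1]-369.3)<10)&(q[:,2]<60); print(k.sum(),np.nanmedian(q[k,2]) if k.any() else None)
c=cam('scene'); save(c,'s37.png',scale=1.5)
c=cam('top'); save(c,'t37.png',(210,120,380,210),4.5)
"
```

```text
63.9667 [443.1 371.9 177.7]
258 21.043946477578288
```

View pics/s37.png

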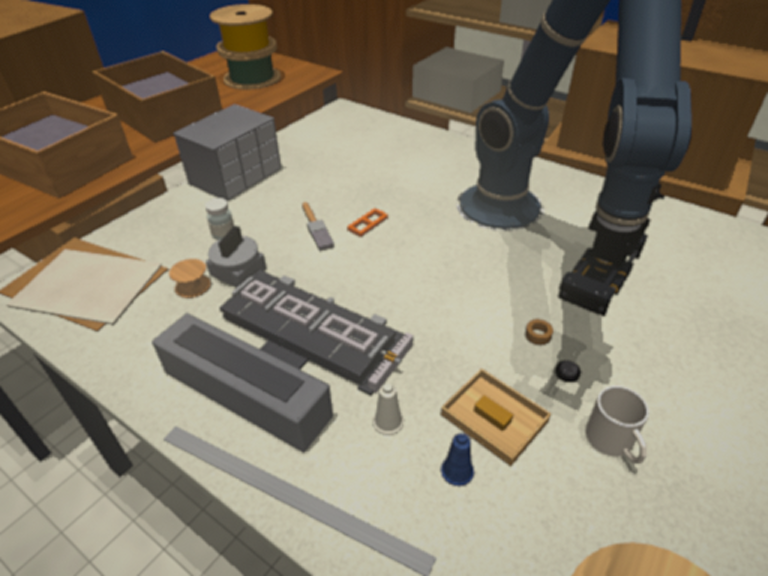

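View pics/t37.png

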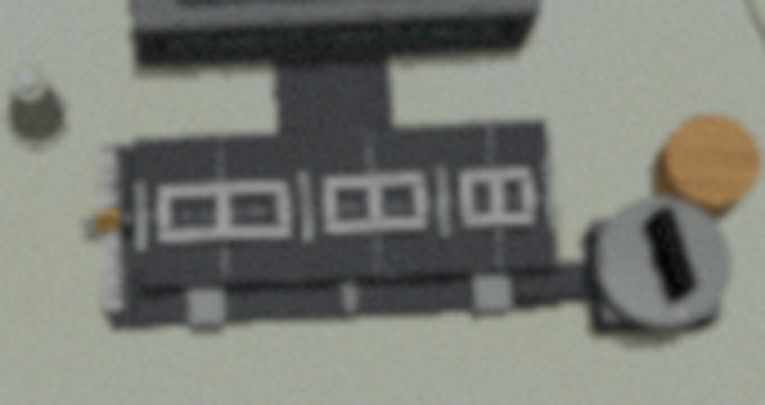

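```bash
python3 -c "
from bench import ticket
print(ticket.hand_in())"
```

```text
the job is handed in; nothing more can be done
None
```

The job is done and handed in at about 64 s, well inside the 208 s limit. The hand-in reported no verdict.

- **Block and sliders:** The setting block lies in the tray. All three sliders were on the bench, and each is set in its own bay.
- **Knocked slider:** The large slider was knocked aside during the first cranking. I cranked the stage back to its loading position (confirmed within about 0.1 mm), re-centred the slider, and cranked again.
- **Centring:** At release, gaps to the stop measured 10.9–11.2 mm against 11 mm ideal, and the sliders sat within about 0.5 mm of the lengthwise line. The last scene and top pictures show all three still centred.
- **Pointer:** It stopped about 0.5 mm short at first. After one trim of the wheel, it is level with the collar's line to about 0.1 mm, and I did not touch the collar.
- **Button:** It was pressed to its end stop. It moved about 6 mm, and the force rose from 17 to 22 N with only 0.1 mm more movement. It sprang back afterwards.
- **Other things on the bench:** They look undisturbed in the last picture, and the arm was clear of everything at hand-in. No final check failed.

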